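Gauge and sort the flute ferrules

ROBOT

A 6-joint arm with a two-finger parallel gripper is mounted at the origin on the work surface. World frame = base frame: x ahead of the robot, y to its left, z up, the work surface at z = 0. Lengths are in m, angles in rad, forces in N, time in s.
With the tool pointing down it reaches from about 0.375 to 0.9 m from the base axis. Payload 3.1 kg.
Tool frame: the origin (TCP) lies at the very end of the fingers, on their centre line; the grasp point (between the pads) lies robot.grasp_offset behind it (robot.grasp_offset is the distance from the TCP to the grasp point, in m); z points along the fingers, y is the direction in which the jaws open and shut (so a half turn about z gives the same grasp; the last joint's range is limited). The gripper opens to 87 mm and grips with 3 to 60 N. Pads are 19 mm wide; open, the fingers measure 117 mm over their backs; the gripper's body (75 mm by 190 mm) begins 51 mm behind the grasp point.
Start: joints at [-1.329, 0.527, 1.433, -0, 1.181, -0.178], TCP at [0.255, -0.571, 0.188] pointing down, gripper open.
Joint ranges: [-3.08, 3.08], [-0.75, 2.2], [0.22, 2.44], [-1.43, 4.57], [0, 2.65], [-2.85, 2.85]. Speed limits (rad/s): [2.79, 2.79, 3.14, 3.14, 3.14, 3.14].

INTERFACE

Orientations are given as a unit quaternion [x, y, z, w].
In Python, from rig import robot gives the robot as it stands.
- The arm moves only by the tool drive_tool, never from a script. Its argument "targets" is one flat list of numbers, 6 for each row, row after row: the shift along the tool's x, y, z in cm, then the turn, a rotation vector about the tool's x, y, z in degrees. A call has 1 to 12 rows; each row is the pose to reach, as a shift and turn from the pose commanded when the call began, along the tool's axes at that moment; what a row does not reach only later rows make up. A row lasts 1/12 s, in which the tool goes at most 41.7 mm and 7.16 degrees, less where a joint would pass 70% of its speed; a pose out of reach is approached as far as the arm can. A call with a gripper value outside its range is refused whole. "grip" is the gripper command: -1 is fully open, 1 is shut, values between are in proportion, set as the call begins (left out, the last holds). The fingers move at their own pace and stop on an object; "squeeze" is the grip in N (left out, the last holds). Time passes only in rows, so rows that repeat a pose let the fingers close. It gives the time, the measured TCP pose, the force and the opening at its end, in the units of the state.
- robot.get_obs(): the state, without advancing time (a new reading comes with each control period).
- robot.camera(name): name is "side" or "top" or "wrist"; returns (picture, depth): 400x640x3 uint8, red, green, blue; 400x640 float32, m along the optical axis (not along the pixel's ray), 0 where there is no reading.
- robot.calibration(name): a dict with "mtx" (3x3 intrinsics, pixels), "distortion" ([k1, k2, p1, p2, k3] as OpenCV has them; the pictures are not rectified), "R" (3x3) and "t" (3): a world point X has camera coordinates R X + t; the wrist camera has in their place "hand_eye" (4x4, takes a point from camera to tool coordinates, whose origin is the TCP and whose axes are the flange's). Camera axes: x right, y down, z forward; pixel columns grow to the right and rows downward; lengths in m; the calibration is good to about 2 mm. A picture is of the moment at which its call begins: read the wrist's pose just before it. calibration takes no time and is no camera call.
- robot.hand_in(): hands the job in, once; it reports no verdict.
The state is a dict: "time": time; "q": joint angles; "joint_velocities": joint speeds; "joint_torque": joint torques, N m; "position": TCP position; "tool_rot": TCP orientation; "ft_force": force on the tool from outside, world axes, zero at the start; "moment": the same for the moment, N m; "grip_width": finger opening in m.
Only numpy, scipy, OpenCV 4.12 (cv2) and the standard library are available. Lean on these libraries where they do the work, as an engineer would, in place of code of your own. Each camera call takes 0.05 s, during which the arm holds its last target.

TASK

Swing the gauge's lever to the green pointer to raise the brass pin, then try every coloured ferrule on the bench on the pin in the order red, yellow, green, blue, black (some colours may be missing): one that fits slides right down to the top of the steel column, a tight one stops on the pin's nose. Put those that fit in the green tray and the tight ones in the red tray, and leave the lever parked on the orange mark. Leave the glue jar, screwdriver and cork block where they are.

Things in the scene. Friction and masses are not known exactly. Their poses are not given: they have to be found in the camera images.
- lever (a joint): Gauge lever: steel arm, black grip, hinged at point hinge about the stand's y axis; rad, -0.3 to 1.35. At 0 (orange park mark) it leans 0.55 rad from vertical towards the stand's -x; growing values swing it to +x (upright at 0.55). Stays where left; 5 to 8 N at the grip moves it. Lifts the pin 35 mm per rad; pin tip level with the column top at 0.
- lever_grip (a point): Centre of the lever's black grip, 120 mm from the hinge: a cylinder 24 mm in diameter and 28 mm long lying along the stand's y axis. Can be pinched from above by its two flat ends (fingers closing along the stand's y), and then turns freely between the pads as the lever swings. Its z axis points along the arm, away from the hinge.
- hinge (a point): The lever's hinge point, 60 mm above the bench, 105 mm from the pin's axis.
- pointer (a joint): The green set pointer on the quadrant beside the lever (on the side away from the pin): the lever angle, in the same scale as joint lever, at which the pin stands at gauging height. Differs from start to start (0.75 to 1.1 rad). It is only a mark, short enough to pass under the gripper, and stays where it is.
- pointer_tip (a point): Outer end of the green pointer, 93 mm from the hinge and 33 mm to the side of the lever. Its z axis points from the hinge along the pointer. An orange tab of the same shape, fixed on the quadrant at lever value 0, is the park mark.
- stand: Grey gauge stand, fixed, base 120 x 190 x 14 mm, origin at the centre of its underside, z up. At its y = -50 mm a steel column 50 mm in diameter, flat top 60 mm above the bench, from whose centre the pin rises; at y = +55 mm the lever's block, 40 x 34 mm, 64 mm high, the lever swinging in the plane y = +55 mm.
- anvil (a point): Centre of the flat top of the steel column, on the pin's axis; x, y, z as the stand.
- pin_tip (a point): Centre of the flat tip of the brass gauge pin, which moves up and down with the lever. Pin diameter 20 mm with a tapered nose: 12 mm across at the tip, full 20 mm from 8 mm below it. It resists a push down with about 15 to 18 N.
- tray_good: Green open tray, fixed, 120 (x) x 210 (y) x 24 mm outside, walls and floor 5 mm, for ferrules that fit. Origin at the centre of its underside.
- tray_tight: Red open tray, fixed, same size (120 x 210 x 24 mm, walls and floor 5 mm), for ferrules that are too tight. Origin at the centre of its underside.
- glue_jar: Bystander: glue jar, 56 mm in diameter, 75 mm high, loose.
- screwdriver: Bystander: screwdriver about 200 mm long lying on the bench on the far side, loose.
- cork_block: Bystander: cork block 60 x 45 x 30 mm, loose.
- red_1: Red ferrule: a ring 30 mm outside diameter, 26 mm high, standing upright, 40 g nominal, origin at the centre of its underside. Its bore is either 23 mm (slides down the pin to the column top) or 18 mm (stops with its underside about 6 mm below the pin's tip); which one is not told. At most one of red_1 and red_2 is present.
- red_2: Red ferrule: a ring 30 mm outside diameter, 26 mm high, standing upright, 40 g nominal, origin at the centre of its underside. Its bore is either 23 mm (slides down the pin to the column top) or 18 mm (stops with its underside about 6 mm below the pin's tip); which one is not told. At most one of red_1 and red_2 is present.
- yellow_1: Yellow ferrule: a ring 30 mm outside diameter, 26 mm high, standing upright, 40 g nominal, origin at the centre of its underside. Its bore is either 23 mm (slides down the pin to the column top) or 18 mm (stops with its underside about 6 mm below the pin's tip); which one is not told. At most one of yellow_1 and yellow_2 is present.
- yellow_2: Yellow ferrule: a ring 30 mm outside diameter, 26 mm high, standing upright, 40 g nominal, origin at the centre of its underside. Its bore is either 23 mm (slides down the pin to the column top) or 18 mm (stops with its underside about 6 mm below the pin's tip); which one is not told. At most one of yellow_1 and yellow_2 is present.
- green_1: Green ferrule: a ring 30 mm outside diameter, 26 mm high, standing upright, 40 g nominal, origin at the centre of its underside. Its bore is either 23 mm (slides down the pin to the column top) or 18 mm (stops with its underside about 6 mm below the pin's tip); which one is not told. At most one of green_1 and green_2 is present.
- green_2: Green ferrule: a ring 30 mm outside diameter, 26 mm high, standing upright, 40 g nominal, origin at the centre of its underside. Its bore is either 23 mm (slides down the pin to the column top) or 18 mm (stops with its underside about 6 mm below the pin's tip); which one is not told. At most one of green_1 and green_2 is present.
- blue_1: Blue ferrule: a ring 30 mm outside diameter, 26 mm high, standing upright, 40 g nominal, origin at the centre of its underside. Its bore is either 23 mm (slides down the pin to the column top) or 18 mm (stops with its underside about 6 mm below the pin's tip); which one is not told. At most one of blue_1 and blue_2 is present.
- blue_2: Blue ferrule: a ring 30 mm outside diameter, 26 mm high, standing upright, 40 g nominal, origin at the centre of its underside. Its bore is either 23 mm (slides down the pin to the column top) or 18 mm (stops with its underside about 6 mm below the pin's tip); which one is not told. At most one of blue_1 and blue_2 is present.
- black_1: Black ferrule: a ring 30 mm outside diameter, 26 mm high, standing upright, 40 g nominal, origin at the centre of its underside. Its bore is either 23 mm (slides down the pin to the column top) or 18 mm (stops with its underside about 6 mm below the pin's tip); which one is not told. At most one of black_1 and black_2 is present.
- black_2: Black ferrule: a ring 30 mm outside diameter, 26 mm high, standing upright, 40 g nominal, origin at the centre of its underside. Its bore is either 23 mm (slides down the pin to the column top) or 18 mm (stops with its underside about 6 mm below the pin's tip); which one is not told. At most one of black_1 and black_2 is present.

How it is judged:
On the way, in this order (a step that is already met when the one before it is completed fails the run):
1. the lever stands still on the green pointer (within 0.08 rad) (angle between the z axis of lever_grip and the z axis of pointer_tip, either way round below 0.08 rad and velocity of joint lever between -0.05 and 0.05 rad/s), for 0.3 s.
2. red ferrule tried on the raised pin (20 mm or more): on the axis within 4 mm, and down on the column within 4 mm if it fits, underside 2 mm or more below the pin tip if tight (((horizontal distance between red_1 and anvil below 0.004 m and z of red_1 in the frame of anvil below 0.004 m and distance between red_1 and pin_tip above 0.02 m) or (horizontal distance between red_2 and anvil below 0.004 m and z of red_2 in the frame of pin_tip below -0.002 m and z of red_2 in the frame of anvil above 0.014 m))), for 0.2 s.
3. yellow ferrule tried on the raised pin (20 mm or more): on the axis within 4 mm, and down on the column within 4 mm if it fits, underside 2 mm or more below the pin tip if tight (((horizontal distance between yellow_2 and anvil below 0.004 m and z of yellow_2 in the frame of anvil below 0.004 m and distance between yellow_2 and pin_tip above 0.02 m) or (horizontal distance between yellow_1 and anvil below 0.004 m and z of yellow_1 in the frame of pin_tip below -0.002 m and z of yellow_1 in the frame of anvil above 0.014 m))), for 0.2 s.
4. green ferrule tried on the raised pin (20 mm or more): on the axis within 4 mm, and down on the column within 4 mm if it fits, underside 2 mm or more below the pin tip if tight (((horizontal distance between green_2 and anvil below 0.004 m and z of green_2 in the frame of anvil below 0.004 m and distance between green_2 and pin_tip above 0.02 m) or (horizontal distance between green_1 and anvil below 0.004 m and z of green_1 in the frame of pin_tip below -0.002 m and z of green_1 in the frame of anvil above 0.014 m))), for 0.2 s.
5. blue ferrule tried on the raised pin (20 mm or more): on the axis within 4 mm, and down on the column within 4 mm if it fits, underside 2 mm or more below the pin tip if tight (((horizontal distance between blue_1 and anvil below 0.004 m and z of blue_1 in the frame of anvil below 0.004 m and distance between blue_1 and pin_tip above 0.02 m) or (horizontal distance between blue_2 and anvil below 0.004 m and z of blue_2 in the frame of pin_tip below -0.002 m and z of blue_2 in the frame of anvil above 0.014 m))), for 0.2 s.
6. black ferrule tried on the raised pin (20 mm or more): on the axis within 4 mm, and down on the column within 4 mm if it fits, underside 2 mm or more below the pin tip if tight (((horizontal distance between black_2 and anvil below 0.004 m and z of black_2 in the frame of anvil below 0.004 m and distance between black_2 and pin_tip above 0.02 m) or (horizontal distance between black_1 and anvil below 0.004 m and z of black_1 in the frame of pin_tip below -0.002 m and z of black_1 in the frame of anvil above 0.014 m))), for 0.2 s.
At the end, for the whole second after the job is handed in: Every ferrule present lies at rest on the floor of the proper tray (fits: green; tight: red), its underside's centre inside the walls and lower than the tray's rim; the lever stands still within 0.08 rad of the orange park mark (joint value 0) (x of red_1 in the frame of tray_good between -0.055 and 0.055 m and y of red_1 in the frame of tray_good between -0.1 and 0.1 m and z of red_1 in the frame of tray_good between 0 and 0.024 m and linear speed of each of red_1, red_2, yellow_2, yellow_1, green_2, green_1, blue_1, blue_2, black_2, black_1 below 0.02 m/s and x of red_2 in the frame of tray_tight between -0.055 and 0.055 m and y of red_2 in the frame of tray_tight between -0.1 and 0.1 m and z of red_2 in the frame of tray_tight between 0 and 0.024 m and x of yellow_2 in the frame of tray_good between -0.055 and 0.055 m and y of yellow_2 in the frame of tray_good between -0.1 and 0.1 m and z of yellow_2 in the frame of tray_good between 0 and 0.024 m and x of yellow_1 in the frame of tray_tight between -0.055 and 0.055 m and y of yellow_1 in the frame of tray_tight between -0.1 and 0.1 m and z of yellow_1 in the frame of tray_tight between 0 and 0.024 m and x of green_2 in the frame of tray_good between -0.055 and 0.055 m and y of green_2 in the frame of tray_good between -0.1 and 0.1 m and z of green_2 in the frame of tray_good between 0 and 0.024 m and x of green_1 in the frame of tray_tight between -0.055 and 0.055 m and y of green_1 in the frame of tray_tight between -0.1 and 0.1 m and z of green_1 in the frame of tray_tight between 0 and 0.024 m and x of blue_1 in the frame of tray_good between -0.055 and 0.055 m and y of blue_1 in the frame of tray_good between -0.1 and 0.1 m and z of blue_1 in the frame of tray_good between 0 and 0.024 m and x of blue_2 in the frame of tray_tight between -0.055 and 0.055 m and y of blue_2 in the frame of tray_tight between -0.1 and 0.1 m and z of blue_2 in the frame of tray_tight between 0 and 0.024 m and x of black_2 in the frame of tray_good between -0.055 and 0.055 m and y of black_2 in the frame of tray_good between -0.1 and 0.1 m and z of black_2 in the frame of tray_good between 0 and 0.024 m and x of black_1 in the frame of tray_tight between -0.055 and 0.055 m and y of black_1 in the frame of tray_tight between -0.1 and 0.1 m and z of black_1 in the frame of tray_tight between 0 and 0.024 m and value of joint lever between -0.08 and 0.08 rad and velocity of joint lever between -0.05 and 0.05 rad/s); the robot touches nothing.
It fails at once if the glue jar is pushed more than 30 mm from its place or tipped (distance of glue_jar from where it was at the start of the episode above 0.03 m or angle between glue_jar's own z axis and vertical above 0.5 rad).
It fails at once if the screwdriver is pushed more than 30 mm from its place (distance of screwdriver from where it was at the start of the episode above 0.03 m).
It fails at once if the cork block is pushed more than 30 mm from its place or tipped (distance of cork_block from where it was at the start of the episode above 0.03 m or angle between cork_block's own z axis and vertical above 0.5 rad).
Of red_1, red_2 only 1 to 1 are there at a start; the rules pass over those that are not, and their reading is None.
Of yellow_1, yellow_2 only 1 to 1 are there at a start; the rules pass over those that are not, and their reading is None.
Of green_1, green_2 only 1 to 1 are there at a start; the rules pass over those that are not, and their reading is None.
Of blue_1, blue_2 only 1 to 1 are there at a start; the rules pass over those that are not, and their reading is None.
Of black_1, black_2 only 1 to 1 are there at a start; the rules pass over those that are not, and their reading is None.
Of yellow_1, yellow_2, blue_1, blue_2 only 2 to 4 are there at a start; the rules pass over those that are not, and their reading is None.
At some moment in a run one of red_1, red_2, yellow_1, yellow_2, green_1, green_2, blue_1, blue_2, black_1, black_2 may be knocked a few centimetres aside while the robot is not near it.
It also fails if it takes over 210 s, if anything falls off the work surface, if the arm or the gripper's body presses on something with over 40 N, if the wrist force passes 120 N, or if a joint passes its speed limit or range.

## Working session

There is one attempt and no reset: what is moved stays moved. The work goes in short steps, Python scripts to look and compute and a tool call to move; the robot and the scene stay as the last step left them, time stands still between calls to the robot, and variables do not carry over. Pictures are saved under pics/ and viewed, and the job is handed in when it is done.

Besides the shell and the picture viewer there is one more tool, called by a JSON object that holds its "name" and its "arguments". drive_tool: Moves the arm, as the interface text tells. Its arguments: {"type":"object","properties":{"targets":{"type":"array","items":{"type":"number"}},"grip":{"type":"number"},"squeeze":{"type":"number"}},"required":["targets"]}

```bash
ls; mkdir -p pics
cat > h.py <<'E'
import numpy as np, cv2
from rig import robot
from scipy.spatial.transform import Rotation as R
def save(n,fn):
    p,d=robot.camera(n); cv2.imwrite('pics/'+fn+'.png',cv2.cvtColor(p,cv2.COLOR_RGB2BGR)); np.savez('pics/'+fn+'.npz',p=p,d=d); return p,d
E
python3 - <<'E'
from h import *
print(robot.get_obs(), robot.grasp_offset)
for n in('top','side','wrist'):
    print(n,robot.calibration(n)); save(n,n+'0')
E
```

```text
pics
{'time': 0.0, 'q': array([-1.32950399e+00,  5.28446293e-01,  1.43391920e+00,  3.83555920e-06,
        1.18137393e+00, -1.78516220e-01]), 'joint_velocities': array([1.38958570e-04, 4.29333774e-04, 8.50617123e-04, 3.76328357e-04,
       8.89030752e-05, 9.33854060e-04]), 'joint_torque': array([ 8.01573078e-04, -4.40039635e+01, -1.76590741e+01,  6.35130052e-02,
        5.83134172e-02, -1.43945490e-04]), 'position': array([ 0.25456368, -0.56992408,  0.18727854]), 'tool_rot': array([ 9.78050453e-01,  2.08365447e-01, -3.19134463e-05, -1.07291331e-03]), 'ft_force': array([ 0.22849238,  1.1143776 , -0.53578226]), 'moment': array([-0.01068189,  0.03524824, -0.00360639]), 'grip_width': 0.08708744675131111} 0.0187
top {'mtx': array([[391.63972618,   0.        , 317.9647236 ],
       [  0.        , 391.63972618, 195.65592115],
       [  0.        ,   0.        ,   1.        ]]), 'distortion': array([-0.03954838,  0.        ,  0.        ,  0.        ,  0.        ]), 'R': array([[ 0.00788122, -0.99953044, -0.02961046],
       [-0.99817531, -0.00609086, -0.06007455],
       [ 0.05986598,  0.030
[... 440 characters left out ...]
.60288083, -0.59685085, -0.52943723]]), 't': array([0.43904946, 0.32448   , 0.59442823])}
wrist {'mtx': array([[307.66325083,   0.        , 313.6919673 ],
       [  0.        , 307.66325083, 196.38208252],
       [  0.        ,   0.        ,   1.        ]]), 'distortion': array([-0.03965683,  0.        ,  0.        ,  0.        ,  0.        ]), 'hand_eye': array([[-1.52543491e-03, -9.68957580e-01, -2.47222331e-01,
         6.88282231e-02],
       [ 9.99998412e-01, -1.70580514e-03,  5.15407849e-04,
        -7.87039303e-05],
       [-9.21121464e-04, -2.47221152e-01,  9.68958644e-01,
        -1.97307101e-01],
       [ 0.00000000e+00,  0.00000000e+00,  0.00000000e+00,
         1.00000000e+00]])}
```

View pics/top0.png

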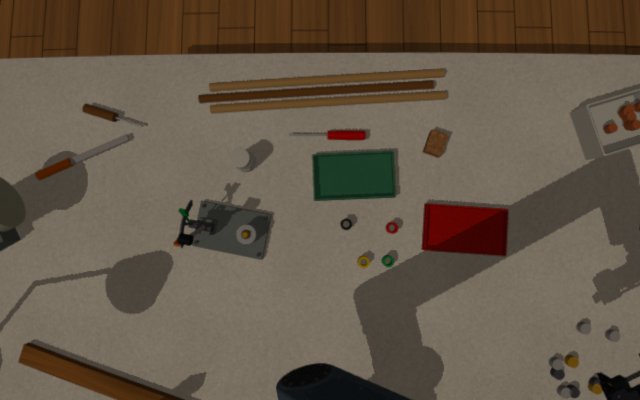

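View pics/side0.png

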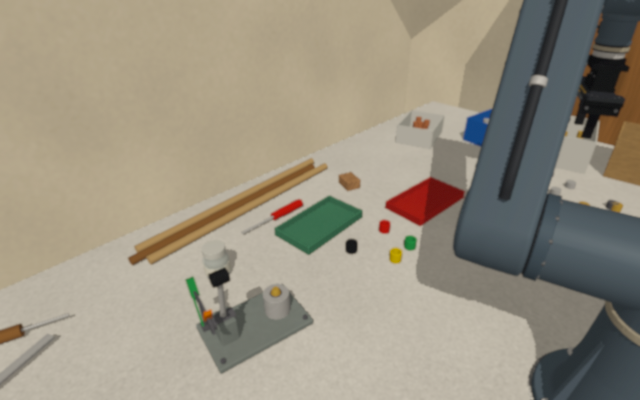

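View pics/wrist0.png

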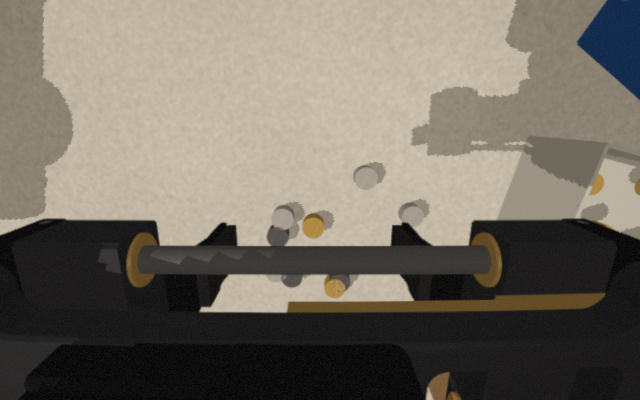

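```bash
cat >> h.py <<'E'
def ray(n,uv,obs=None):
    c=robot.calibration(n); x=cv2.undistortPoints(np.array([[uv]],float),c['mtx'],c['distortion'])[0,0]
    v=np.array([x[0],x[1],1.])
    if n=='wrist':
        H=c['hand_eye']; Rt=R.from_quat(obs['tool_rot']).as_matrix()
        return Rt@H[:3,3]+obs['position'], Rt@H[:3,:3]@v
    return -c['R'].T@c['t'], c['R'].T@v
def onz(n,uv,z,obs=None):
    o,d=ray(n,uv,obs); return o+d*(z-o[2])/d[2]
def proj(n,X,obs=None):
    c=robot.calibration(n)
    if n=='wrist':
        H=c['hand_eye']; Rt=R.from_quat(obs['tool_rot']).as_matrix()
        Xt=Rt.T@(np.array(X)-obs['position']); Xc=H[:3,:3].T@(Xt-H[:3,3])
    else: Xc=c['R']@np.array(X)+c['t']
    return cv2.projectPoints(Xc[None],np.zeros(3),np.zeros(3),c['mtx'],c['distortion'])[0].ravel()
def tri(n1,u1,n2,u2,obs=None):
    a,b=ray(n1,u1,obs); c,d=ray(n2,u2,obs)
    A=np.c_[b,-d]; s=np.linalg.lstsq(A,c-a,rcond=None)[0]
    p,q=a+b*s[0],c+d*s[1]; return (p+q)/2,np.linalg.norm(p-q)
E
python3 - <<'E'
from h import *
for n in('top','side'):
    p=cv2.imread(f'pics/{n}0.png')
    x0,y0,w,h=(160,120,360,160) if n=='top' else (150,150,330,230)
    a=p[y0:y0+h,x0:x0+w]; 
    cv2.imwrite(f'pics/{n}0c.png',cv2.resize(a,None,fx=800/w,fy=800/w,interpolation=cv2.INTER_CUBIC)[:600])
a=cv2.imread('pics/top0.png')[180:270,165:285];cv2.imwrite('pics/stand0.png',cv2.resize(a,None,fx=6.5,fy=6.5,interpolation=cv2.INTER_CUBIC))
p=cv2.imread('pics/top0.png'); hsv=cv2.cvtColor(p,cv2.COLOR_BGR2HSV)
rng={'red':((0,120,60),(8,255,255)),'yellow':((20,120,80),(32,255,255)),'green':((50,100,40),(85,255,255)),'blue':((100,120,40),(125,255,255)),'black':((0,0,0),(180,255,50))}
for k,(l,u) in rng.items():
    m=cv2.inRange(hsv,l,u)
    n,_,st,ce=cv2.connectedComponentsWithStats(m)
    for i in range(1,n):
        if 15<st[i,4]<6000: print(k,st[i],ce[i].round(1),onz('top',ce[i],.026).round(3))
for z in [.024]:
  for uv in[(313,152),(395,150),(397,197),(315,200),(424,202),(508,206),(506,254),(422,250)]: print(uv,onz('top',uv,z).round(3))
E
```

```text
red [327 130  39  10 374] [346.2 134.6] [ 0.768 -0.021  0.026]
red [ 422  203   87   50 2604] [452.6 225.3] [ 0.537 -0.29   0.026]
red [386 222  13  12  98] [391.9 227.4] [ 0.53  -0.137  0.026]
red [463 252  13   2  17] [468.4 252.7] [ 0.468 -0.33   0.026]
yellow [243 232   5   5  20] [244.8 234.2] [0.51  0.237 0.026]
yellow [358 256  12  12  87] [363.4 261.4] [ 0.444 -0.065  0.026]
yellow [568 357  10  10  76] [572.5 361.6] [ 0.198 -0.59   0.026]
yellow [592 384  10   9  53] [596.5 388.9] [ 0.129 -0.651  0.026]
green [ 313  151   82   49 3416] [354.8 174.7] [ 0.664 -0.043  0.026]
green [179 209   9   8  38] [182.7 211.9] [0.566 0.4   0.026]
green [382 255  12  12  79] [387.9 260.6] [ 0.447 -0.127  0.026]
black [253  43   2  10  19] [253.5  47.7] [1.    0.224 0.026]
black [289  43   5   9  31] [291.1  47.7] [0.999 0.124 0.026]
black [325  42  44  10 305] [347.1  47.1] [ 1.    -0.023  0.026]
black [383  42  47  10 353] [407.5  47. ] [ 1.    -0.18   0.026]
black [439  43   4   9  29] [440.3  47.2] [ 1.    -0.266  0.026]
black [477  43   3   9  25] [478.   47.3] [ 1.001 -0.365  0.026]
b
[... 1417 characters left out ...]
11  11  62] [346.3 224. ] [ 0.538 -0.022  0.026]
black [  0 227  20  24 285] [  8.4 237.4] [0.493 0.876 0.026]
black [ 26 343 158  57 645] [106.4 373. ] [0.149 0.592 0.026]
black [ 276  364  136   36 3120] [330.  385.4] [0.134 0.017 0.026]
black [551 368  13  11 100] [557.  373.3] [ 0.169 -0.551  0.026]
black [589 371  51  29 913] [617.3 386.6] [ 0.134 -0.705  0.026]
black [559 384  20  14 117] [571.4 389.7] [ 0.128 -0.587  0.026]
(313, 152) [0.722 0.064 0.024]
(395, 150) [ 0.728 -0.146  0.024]
(397, 197) [ 0.608 -0.151  0.024]
(315, 200) [0.599 0.058 0.024]
(424, 202) [ 0.595 -0.219  0.024]
(508, 206) [ 0.586 -0.433  0.024]
(506, 254) [ 0.465 -0.425  0.024]
(422, 250) [ 0.474 -0.213  0.024]
```

View pics/top0c.png

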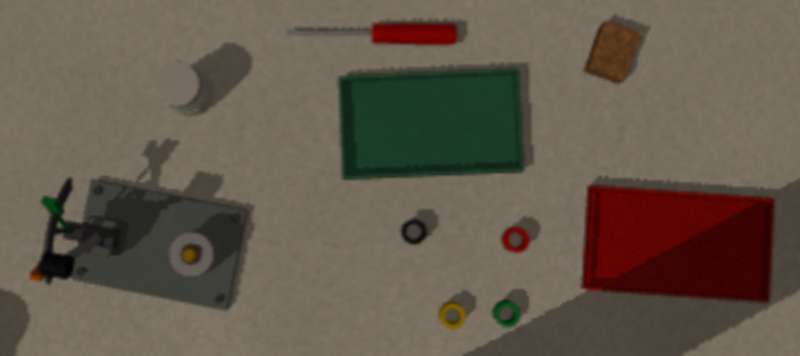

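View pics/side0c.png

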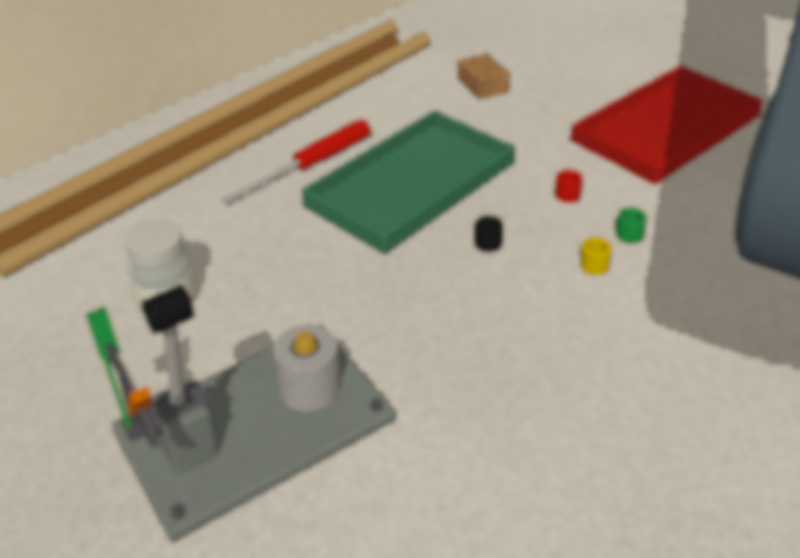

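View pics/stand0.png

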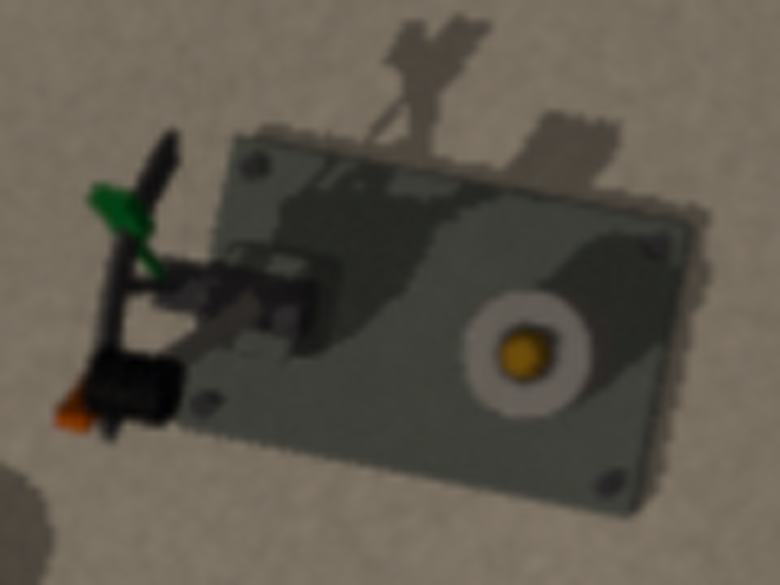

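Run:
```python
from h import *
for n in('top','side','wrist'):
    p=cv2.imread(f'pics/{n}0.png').astype(int)
    m=((p[...,0]>p[...,2]*1.25+8)&(p[...,0]>p[...,1]*1.1)).astype(np.uint8)
    k,_,st,ce=cv2.connectedComponentsWithStats(m)
    for i in range(1,k):
        if st[i,4]>8: print(n,st[i],ce[i].round(1),p[int(ce[i][1]),int(ce[i][0])])
# stand: column top circle, pin
print('col', onz('top',(165+528/6.5,180+354/6.5),.06))
d=np.load('pics/top0.npz')['d']
for uv in[(235,235),(246,244),(186,240),(183,212),(190,205),(205,227),(262,236)]:
    u,v=uv; z=d[v,u]; o,r=ray('top',uv); print(uv,z,o+r*z)
for z,cs in ((.014,[(235,135),(692,212),(632,517)]),):
    for c in cs: print(c,onz('top',(165+c[0]/6.5,180+c[1]/6.5),z).round(4))
```

```text
side [463 109  30  37 637] [476.8 127.8] [126  67  17]
wrist [ 578    0   62   99 3862] [616.4  41.1] [76 41 16]
col [0.51059636 0.22597115 0.06      ]
(235, 235) 1.0111023 [0.50706    0.26487966 0.01486822]
(246, 244) 1.0119841 [0.48401327 0.23643409 0.01174548]
(186, 240) 0.83856416 [0.50254067 0.32903608 0.18945445]
(183, 212) 0.8885917 [0.56340983 0.35459225 0.14373568]
(190, 205) 0.9289472 [0.58082448 0.35302479 0.10428708]
(205, 227) 0.9568832 [0.52821835 0.3257065  0.07230961]
(262, 236) 1.0110053 [0.50513274 0.19488361 0.01274313]
(235, 135) [0.5951 0.3563 0.014 ]
(692, 212) [0.5657 0.171  0.014 ]
(632, 517) [0.4448 0.1932 0.014 ]
```

```bash
cat >> h.py <<'E'
def plan(pos,yaw):
    """pos world TCP, yaw = angle of tool x axis; tool down"""
    o=robot.get_obs(); Rt=R.from_quat(o['tool_rot'])
    c,s=np.cos(yaw),np.sin(yaw); Rd=R.from_matrix(np.array([[c,s,0],[s,-c,0],[0,0,-1.]]))
    sh=Rt.inv().apply(np.array(pos)-o['position'])*100
    tr=np.degrees((Rt.inv()*Rd).as_rotvec())
    print('row',sh.round(2),tr.round(1),'rows>=',max(np.linalg.norm(sh)/4.17,np.linalg.norm(tr)/7.16).round(1),'t',round(o['time'],2))
def st():
    o=robot.get_obs(); x=R.from_quat(o['tool_rot']).as_matrix()[:,0]
    print('t',round(o['time'],2),'p',o['position'].round(4),'yaw',round(np.arctan2(x[1],x[0]),3),'F',o['ft_force'].round(1),'w',round(o['grip_width'],4)); return o
E
python3 - <<'E'
from h import *
plan([.46,.27,.32],-.165)
E
```

```text
row [ 53.   -68.37 -13.12] [-0.1  0.  33.5] rows>= 21.0 t 0.15
```

{"name": "drive_tool", "arguments": {"targets": [0,0,-10,0,0,0,0,0,-13,0,0,0,53,-68.4,-13.1,0,0,33.5,53,-68.4,-13.1,0,0,33.5,53,-68.4,-13.1,0,0,33.5,53,-68.4,-13.1,0,0,33.5,53,-68.4,-13.1,0,0,33.5,53,-68.4,-13.1,0,0,33.5,53,-68.4,-13.1,0,0,33.5,53,-68.4,-13.1,0,0,33.5,53,-68.4,-13.1,0,0,33.5,53,-68.4,-13.1,0,0,33.5], "grip": -1}}

```text
time: 1.15
position: [0.3532, -0.1644, 0.2945]
tool_rot: [0.997, -0.083, 0.0, -0.0]
ft_force: [1.7, 0.8, -0.2]
grip_width: 0.0872
```

Run:
```python
from h import *
st();plan([.46,.27,.32],-.165)
```

```text
t 1.15 p [ 0.3532 -0.1644  0.2945] yaw -0.166 F [ 1.7  0.8 -0.2] w 0.0872
row [  3.37 -44.61  -2.54] [-0. -0. -0.] rows>= 10.7 t 1.15
```

{"name": "drive_tool", "arguments": {"targets": [3,-43,-2.5,0,0,0,3,-43,-2.5,0,0,0,3,-43,-2.5,0,0,0,3,-43,-2.5,0,0,0,3,-43,-2.5,0,0,0,3,-43,-2.5,0,0,0,3,-43,-2.5,0,0,0,3,-43,-2.5,0,0,0,3,-43,-2.5,0,0,0,3,-43,-2.5,0,0,0,3,-43,-2.5,0,0,0,3,-43,-2.5,0,0,0]}}

```text
time: 2.15
position: [0.454, 0.2563, 0.3192]
tool_rot: [0.997, -0.08, 0.0, -0.001]
ft_force: [-1.2, -0.7, 0.5]
grip_width: 0.0871
```

Run:
```python
from h import *
st();save('wrist','w1');save('top','top1')
```

```text
t 2.15 p [0.454  0.2563 0.3192] yaw -0.16 F [-1.2 -0.7  0.5] w 0.0871
```

View pics/w1.png

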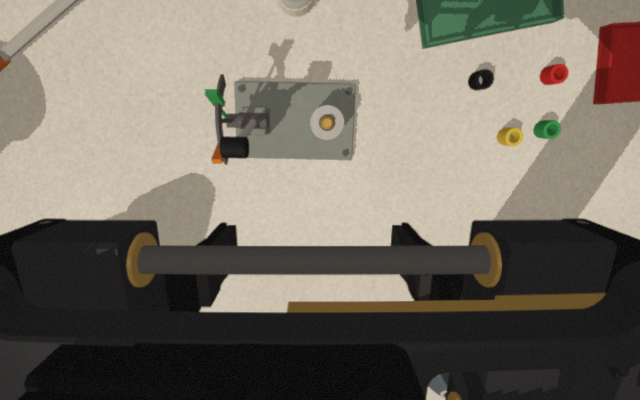

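View pics/top1.png

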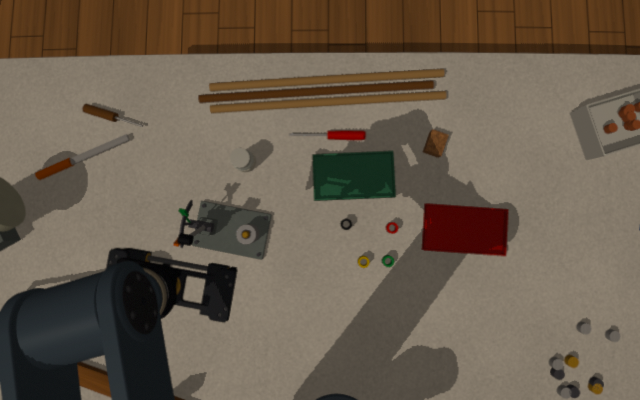

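Run:
```python
from h import *
st();save('side','side1')
p=cv2.imread('pics/w1.png')[65:175,190:370];cv2.imwrite('pics/w1c.png',cv2.resize(p,None,fx=4.4,fy=4.4,interpolation=cv2.INTER_CUBIC))
```

```text
t 2.25 p [0.4529 0.2527 0.3189] yaw -0.163 F [ 0.1  0.1 -0.7] w 0.087
```

View pics/side1.png

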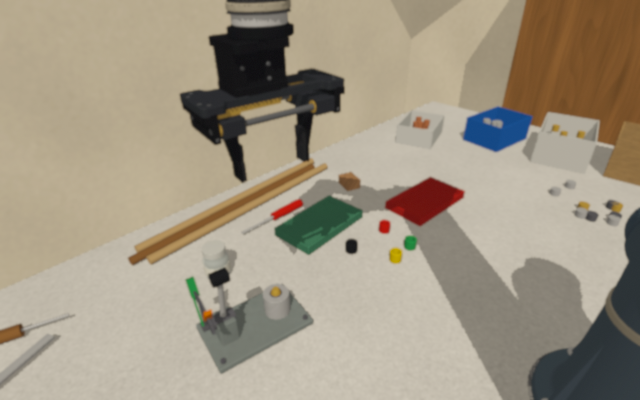

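View pics/w1c.png

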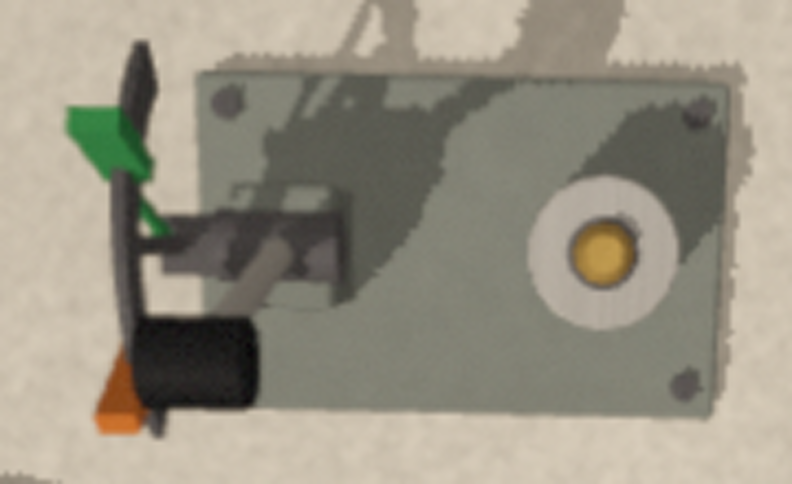

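Run:
```python
from h import *
o=st();p,d=save('wrist','w2')
hsv=cv2.cvtColor(p,cv2.COLOR_RGB2HSV)
a=cv2.cvtColor(p[65:175,190:370],cv2.COLOR_RGB2BGR);cv2.imwrite('pics/w2c.png',cv2.resize(a,None,fx=4.4,fy=4.4,interpolation=cv2.INTER_CUBIC))
rng={'red':((0,120,60),(8,255,255)),'yellow':((18,120,80),(32,255,255)),'green':((50,100,40),(85,255,255)),'black':((0,0,0),(180,255,45))}
for k,(l,u) in rng.items():
    m=cv2.inRange(hsv[:215],l,u)
    n,_,s,ce=cv2.connectedComponentsWithStats(m)
    for i in range(1,n):
        if 25<s[i,4]<6000: print(k,s[i],ce[i].round(1),onz('wrist',ce[i],.02,o).round(3))
```

```text
t 2.3 p [0.4528 0.2519 0.3189] yaw -0.165 F [-0.5  0.1 -0.1] w 0.0868
red [ 590   20   50   82 3685] [616.2  61.3] [ 0.533 -0.243  0.02 ]
red [536  62  29  21 465] [550.2  72.2] [ 0.531 -0.134  0.02 ]
yellow [317 115  13  14 140] [322.9 121.6] [0.513 0.228 0.02 ]
yellow [494 126  26  18 380] [506.5 134.5] [ 0.445 -0.062  0.02 ]
green [479   0  20  15  62] [488.6   5.4] [ 0.639 -0.041  0.02 ]
green [514   0   9  10  30] [518.1   4.3] [ 0.635 -0.086  0.02 ]
green [544   0   9  10  28] [548.1   4.6] [ 0.629 -0.132  0.02 ]
green [415   5  13  14  42] [421.7  11. ] [0.646 0.059 0.02 ]
green [545   4  14  12  46] [552.5  10.7] [ 0.619 -0.139  0.02 ]
green [428   6   8  12  31] [432.   11.6] [0.643 0.044 0.02 ]
green [501  10  18  16  58] [510.   17.2] [ 0.619 -0.073  0.02 ]
green [490  12  10  14  32] [494.6  20.3] [ 0.618 -0.049  0.02 ]
green [462  17  16  18  68] [469.8  25.6] [ 0.616 -0.011  0.02 ]
green [201  90  19  16 198] [210.   96.6] [0.579 0.394 0.02 ]
green [531 119  26  18 388] [543.8 127.3] [ 0.447 -0.124  0.02 ]
black [465  68  24  20 314] [476.9  77.8] [ 0.54  -0.018  0.02 ]
black [215 136  29  22 540] [229.4 146.7] [0.499 0.382 0.02 ]
```

View pics/w2c.png

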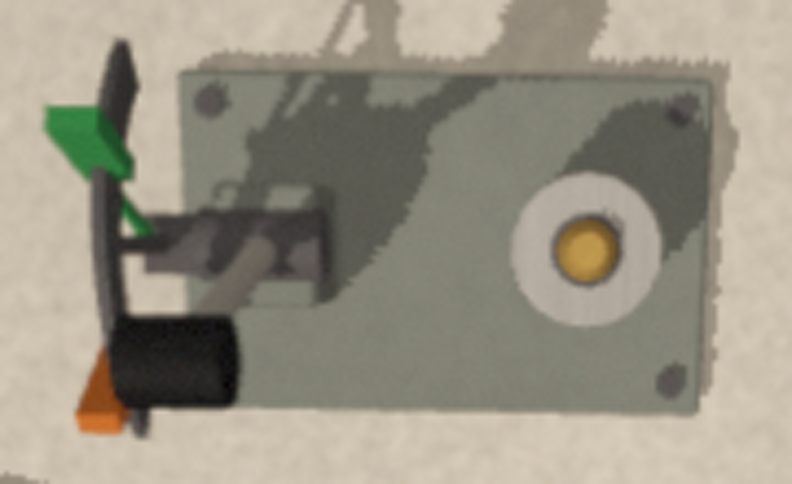

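Run:
```python
from h import *
o=robot.get_obs(); d=np.load('pics/w2.npz'); dd=d['d'];p=d['p']
f=lambda x,y:(190+x/4.4-.0,65+y/4.4)
C=onz('wrist',f(587,249),.06,o);print('col',C)
q=[onz('wrist',f(*c),.014,o) for c in[(182,72),(712,80),(697,414)]]
print(np.round(q,4)); 
v=q[0]-q[1]; a1=np.arctan2(-v[0],v[1]); w=q[1]-q[2]; a2=np.arctan2(w[1],w[0]); print('len',np.linalg.norm(v),np.linalg.norm(w),a1,a2)
a=-.165
X=np.array([np.cos(a),np.sin(a),0]);Y=np.array([-np.sin(a),np.cos(a),0])
Ct=np.array([.5106,.2260,.06])
for nm,c in(('w',C),('t',Ct)):
  mid=(q[0]+q[2])/2; print('from base',mid[:2]-.05*Y[:2])
H=C+.105*Y
def pts(n,dd,m):
    out=[]
    for v_,u in zip(*np.nonzero(m)):
        z=dd[v_,u]
        if z<=0: continue
        oo,r=ray(n,(u,v_),o); P=oo+r*z-H; out.append((P@X,P@Y,P[2]))
    return np.array(out)
hsv=cv2.cvtColor(p,cv2.COLOR_RGB2HSV)
m=cv2.inRange(hsv,(50,100,40),(85,255,255)); m[:80]=0;m[110:]=0;m[:,:195]=0;m[:,225:]=0
P=pts('wrist',dd,m); print('green w',len(P)); 
r=np.hypot(P[:,0],P[:,2]); s=(r>.075)&(r<.105); print(np.median(P[s],0), np.median(np.arctan2(P[s,0],P[s,2])),r.max())
m=cv2.inRange(hsv,(0,0,0),(180,255,45));m[:134]=0;m[160:]=0;m[:,:213]=0;m[:,246:]=0
P=pts('wrist',dd,m); print('grip',np.median(P,0),P.min(0),P.max(0)); t=P[P[:,2]>np.percentile(P[:,2],60)]; print(np.median(t,0))
m=cv2.inRange(hsv,(5,150,80),(16,255,255));m[:140]=0;m[168:]=0;m[:,:200]=0;m[:,225:]=0
P=pts('wrist',dd,m); r=np.hypot(P[:,0],P[:,2]);s=(r>.075)&(r<.105);print('orange',s.sum(),np.median(P[s],0),np.median(np.arctan2(P[s,0],P[s,2])))
# top image pointer
T=np.load('pics/top0.npz');hsv=cv2.cvtColor(T['p'],cv2.COLOR_RGB2HSV);m=cv2.inRange(hsv,(50,100,40),(85,255,255));m[:,:175]=0;m[:,192:]=0;m[:200]=0;m[225:]=0
P=pts('top',T['d'],m);r=np.hypot(P[:,0],P[:,2]);s=(r>.075)&(r<.105);print('green t',s.sum(),np.median(P[s],0),np.median(np.arctan2(P[s,0],P[s,2])))
```

```text
col [0.51330634 0.22752903 0.06      ]
[[0.5968 0.357  0.014 ]
 [0.5627 0.1734 0.014 ]
 [0.4467 0.1953 0.014 ]]
len 0.18667504492716366 0.11804915007842642 -0.1836217465490359 -0.1863916617030157
from base [0.51351782 0.22681599]
from base [0.51351782 0.22681599]
green w 198
[0.03153598 0.03061262 0.08443379] 0.35059456668506817 0.0966925743645574
grip [-0.02418424 -0.00114946  0.12786651] [-0.03573453 -0.01262103  0.11139252] [-0.01321001  0.0140918   0.13147749]
[-2.51858229e-02 -1.03896505e-04  1.29290547e-01]
orange 101 [-0.04171055  0.03453778  0.07912108] -0.47873457434166705
green t 28 [0.03072327 0.03175912 0.0856669 ] 0.34043490511654895
```

Run:
```python
from h import *
o=robot.get_obs(); d=np.load('pics/w2.npz'); dd=d['d'];p=d['p']
a=-.178
X=np.array([np.cos(a),np.sin(a),0]);Y=np.array([-np.sin(a),np.cos(a),0])
H=np.array([.5133,.2275,.06])+.105*Y
hsv=cv2.cvtColor(p,cv2.COLOR_RGB2HSV)
def pts(m):
    out=[]
    for v_,u in zip(*np.nonzero(m)):
        z=dd[v_,u]
        oo,r=ray('wrist',(u,v_),o); P=oo+r*z-H; out.append((P@X,P@Y,P[2],u,v_))
    return np.array(out)
for nm,m in(('g',cv2.inRange(hsv,(50,100,40),(85,255,255))),('o',cv2.inRange(hsv,(5,150,80),(16,255,255)))):
    if nm=='g': m[:80]=0;m[112:]=0;m[:,:195]=0;m[:,225:]=0
    else: m[:140]=0;m[168:]=0;m[:,:200]=0;m[:,225:]=0
    P=pts(m);r=np.hypot(P[:,0],P[:,2]);th=np.arctan2(P[:,0],P[:,2])
    for v_ in range(int(P[:,4].min()),int(P[:,4].max())+1):
        s=P[:,4]==v_
        if s.any():print(nm,v_,s.sum(),np.median(r[s]).round(4),np.median(th[s]).round(3),np.median(P[s],0)[:3].round(4))
```

```text
g 90 12 0.0947 0.382 [0.0353 0.0326 0.0879]
g 91 13 0.0942 0.372 [0.0342 0.0321 0.0877]
g 92 14 0.094 0.36 [0.0331 0.0313 0.088 ]
g 93 15 0.0931 0.351 [0.0321 0.0316 0.0874]
g 94 15 0.094 0.334 [0.0309 0.0306 0.0888]
g 95 15 0.0926 0.328 [0.0298 0.0299 0.0877]
g 96 16 0.0899 0.327 [0.0289 0.0308 0.0851]
g 97 15 0.0872 0.326 [0.0279 0.0304 0.0826]
g 98 14 0.0844 0.325 [0.027  0.0307 0.08  ]
g 99 13 0.0814 0.325 [0.026  0.0309 0.0771]
g 100 13 0.0796 0.319 [0.0249 0.0304 0.0756]
g 101 13 0.0768 0.317 [0.0239 0.03   0.073 ]
g 102 13 0.0737 0.316 [0.0229 0.0311 0.0701]
g 103 9 0.0703 0.316 [0.0219 0.0297 0.0668]
g 104 6 0.0678 0.311 [0.0208 0.029  0.0646]
g 105 2 0.0652 0.307 [0.0197 0.0296 0.0622]
g 111 1 0.0398 0.332 [0.013  0.0356 0.0376]
o 145 1 0.0648 -0.479 [-0.0299  0.0387  0.0575]
o 146 1 0.0678 -0.474 [-0.0309  0.0379  0.0603]
o 147 2 0.0702 -0.473 [-0.032   0.0379  0.0625]
o 148 3 0.0723 -0.475 [-0.0331  0.0365  0.0643]
o 149 4 0.0741 -0.48 [-0.0342  0.037   0.0657]
o 150 4 0.0759 -0.484 [-0.0353  0.0368  0.0671]
o 151 5 0.0782 -0.484 [-0.0364  0.0354  0.0693]
o 152 6 0.0799 -0.488 [-0.0375  0.0358  0.0706]
o 153 6 0.0827 -0.483 [-0.0384  0.0349  0.0732]
o 154 6 0.0845 -0.486 [-0.0395  0.0348  0.0747]
o 155 8 0.0863 -0.49 [-0.0406  0.034   0.0761]
o 156 9 0.0884 -0.49 [-0.0416  0.0329  0.0781]
o 157 10 0.09 -0.493 [-0.0427  0.0336  0.0793]
o 158 11 0.0913 -0.499 [-0.0437  0.0326  0.0802]
o 159 11 0.0933 -0.501 [-0.0448  0.0317  0.0818]
o 160 10 0.0932 -0.518 [-0.0461  0.0329  0.0809]
o 161 10 0.0934 -0.533 [-0.0474  0.0331  0.0805]
o 162 9 0.0933 -0.551 [-0.0488  0.0328  0.0794]
```

Run:
```python
from h import *
plan([.507,.335,.163],-.178)
```

```text
row [ 3.97 -9.14 15.6 ] [0.1 0.1 0.7] rows>= 4.4 t 2.35
```

{"name": "drive_tool", "arguments": {"targets": [4,-9.1,4,0,0,0.7,4,-9.1,7,0,0,0.7,4,-9.1,8,0,0,0.7,4,-9.1,8,0,0,0.7,4,-9.1,11,0,0,0.7,4,-9.1,14,0,0,0.7,4,-9.1,15.6,0,0,0.7,4,-9.1,15.6,0,0,0.7,4,-9.1,15.6,0,0,0.7]}}

```text
time: 3.1
position: [0.5077, 0.3342, 0.1636]
tool_rot: [0.996, -0.089, -0.001, 0.001]
ft_force: [0.9, -0.6, -0.2]
grip_width: 0.0871
```

Run:
```python
from h import *
st();save('wrist','w3');save('side','side3')
cv2.imwrite('pics/side3c.png',cv2.resize(cv2.imread('pics/side3.png')[180:380,130:350],None,fx=2.7,fy=2.7,interpolation=cv2.INTER_CUBIC))
```

```text
t 3.1 p [0.5077 0.3342 0.1636] yaw -0.179 F [ 0.9 -0.6 -0.2] w 0.0871
```

View pics/w3.png

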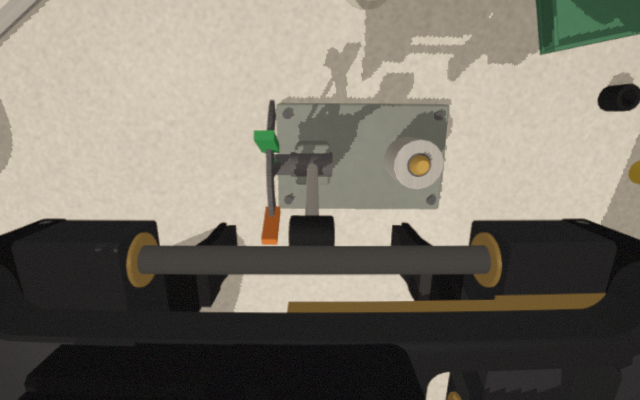

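View pics/side3c.png

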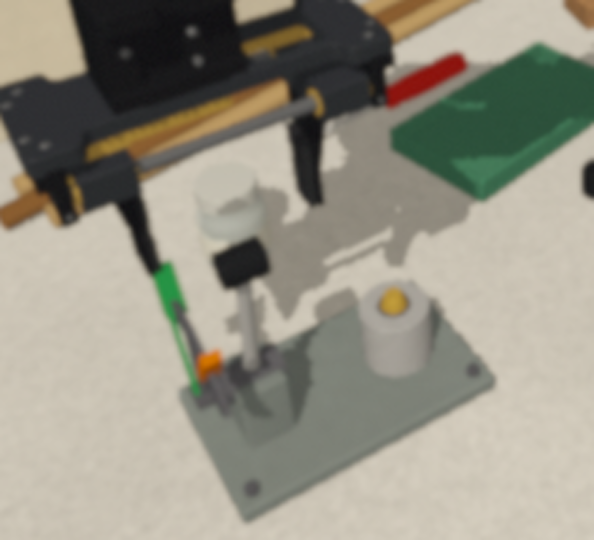

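Run:
```python
from h import *
o=robot.get_obs()
f=lambda u:(np.array(u)-[130,180])*2.7
for z in(.163,.177): print(z,f(proj('side',[.507,.335,z])), 'wrist',proj('wrist',[.507,.335,z],o))
print(f(proj('side',o['position'])))
for uv in ((158,270),(315,200)): 
    u=(130+uv[0]/2.7,180+uv[1]/2.7)
    o_,r=ray('side',u); n=np.array([.984,-.177,0]); s=((o['position']-o_)@n)/(r@n); print(o_+r*s)
u=(130+241/2.7,180+262/2.7); print('grip at plane', [(lambda oo,r:oo+r*(((np.array([.507,.335,0])-oo)@n)/(r@n)))(*ray('side',u))])
d=np.load('pics/side3.npz')['d']; uu=(int(u[0]),int(u[1])); oo,r=ray('side',uu); print(d[uu[1],uu[0]],oo+r*d[uu[1],uu[0]])
```

```text
0.163 [245.11143793 275.54780546] wrist [316.36749407 224.44690841]
0.177 [241.41327737 257.73513712] wrist [316.52714811 231.68108386]
[241.42329111 270.63370454]
[0.51733596 0.37960438 0.19097364]
[0.50037602 0.28531863 0.19405613]
grip at plane [array([0.50712985, 0.33572187, 0.17408055])]
0.59327805 [0.49714502 0.34079041 0.18409801]
```

Run:
```python
from h import *
o=st()
f=lambda u:((np.array(u)-[130,180])*2.7).round()
Y=np.array([.177,.984,0])
for s in(-.0435,.0435,-.058,.058):
  for dz in (0,.0187,.04): print(s,dz,f(proj('side',o['position']+s*Y+[0,0,dz])),proj('wrist',o['position']+s*Y+[0,0,dz],o).round())
d=np.load('pics/side3.npz')['d']
for uv in ((310,185),(300,140),(148,250),(241,262),(250,320),(395,300)):
    u=(round(130+uv[0]/2.7),round(180+uv[1]/2.7)); oo,r=ray('side',u); print(uv,oo+r*d[u[1],u[0]])
```

```text
t 3.2 p [0.5094 0.3355 0.1656] yaw -0.178 F [ 0.6 -0.5  0.8] w 0.0871
-0.0435 0 [309. 241.] [379. 222.]
-0.0435 0.0187 [305. 217.] [385. 232.]
-0.0435 0.04 [301. 190.] [394. 246.]
0.0435 0 [169. 302.] [251. 223.]
0.0435 0.0187 [163. 278.] [245. 232.]
0.0435 0.04 [155. 249.] [237. 246.]
-0.058 0 [331. 232.] [401. 222.]
-0.058 0.0187 [327. 208.] [409. 232.]
-0.058 0.04 [324. 180.] [420. 246.]
0.058 0 [144. 313.] [230. 223.]
0.058 0.0187 [137. 289.] [222. 232.]
0.058 0.04 [129. 260.] [211. 246.]
(310, 185) [0.49242909 0.29160755 0.21264051]
(300, 140) [0.4908743  0.29491254 0.24805226]
(148, 250) [0.50772518 0.38533883 0.21486771]
(241, 262) [0.49714502 0.34079041 0.18409801]
(250, 320) [0.51396463 0.33398131 0.11954281]
(395, 300) [0.50525277 0.23275399 0.07092947]
```

{"name": "drive_tool", "arguments": {"targets": [0,0,0,0,0,0,0,0,0,0,0,0,0,0,0,0,0,0,0,0,0,0,0,0,0,0,0,0,0,0,0,0,0,0,0,0,0,0,0,0,0,0,0,0,0,0,0,0,0,0,0,0,0,0,0,0,0,0,0,0], "grip": 1, "squeeze": 20}}

```text
time: 4.03
position: [0.5079, 0.3359, 0.1634]
tool_rot: [0.996, -0.088, -0.0, 0.0]
ft_force: [-0.8, 0.2, -0.8]
grip_width: 0.028
```

Run:
```python
from h import *
st();save('wrist','w4');save('side','side4')
cv2.imwrite('pics/side4c.png',cv2.resize(cv2.imread('pics/side4.png')[180:380,130:350],None,fx=2.7,fy=2.7,interpolation=cv2.INTER_CUBIC))
st()
```

```text
t 4.03 p [0.5079 0.3359 0.1634] yaw -0.177 F [-0.8  0.2 -0.8] w 0.028
t 4.13 p [0.508  0.3359 0.1634] yaw -0.177 F [-0.5 -0.6 -0.1] w 0.0204
```

View pics/w4.png

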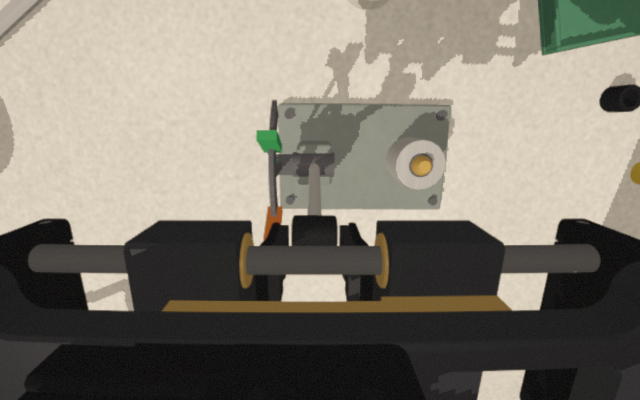

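View pics/side4c.png

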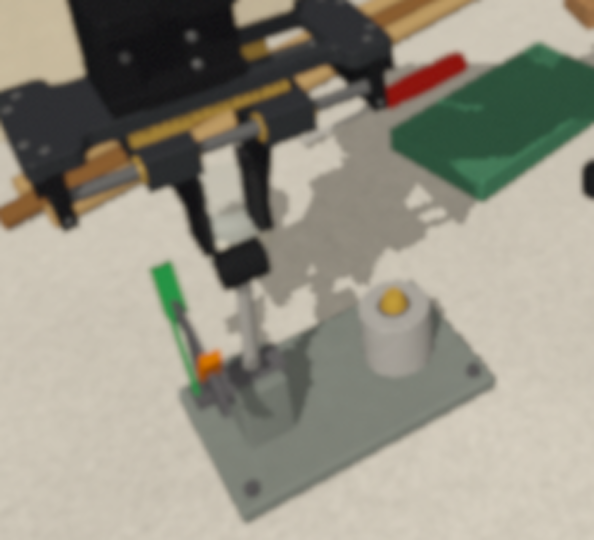

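Run:
```python
from h import *
o=st();save('wrist','w5');p,d=save('side','side5');st()
cv2.imwrite('pics/side5c.png',cv2.resize(cv2.imread('pics/side5.png')[180:300,170:270],None,fx=5,fy=5,interpolation=cv2.INTER_CUBIC))
cv2.imwrite('pics/w5c.png',cv2.resize(cv2.imread('pics/w5.png')[180:310,230:400],None,fx=4.5,fy=4.5,interpolation=cv2.INTER_CUBIC))
```

```text
t 4.13 p [0.508  0.3359 0.1634] yaw -0.177 F [-0.5 -0.6 -0.1] w 0.0204
t 4.23 p [0.508  0.3359 0.1634] yaw -0.177 F [-0.1  0.2  0. ] w 0.0122
```

View pics/side5c.png

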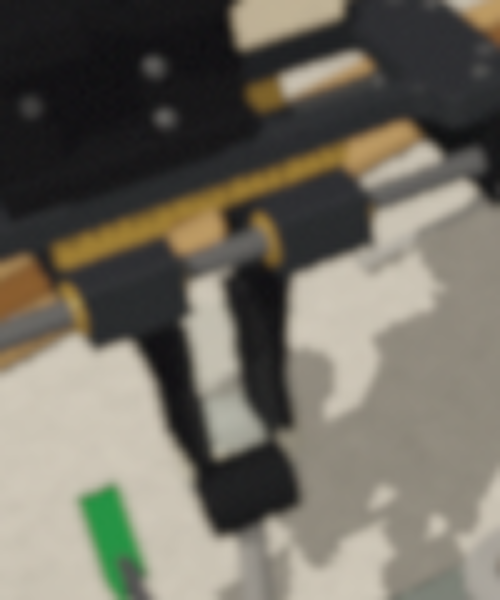

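View pics/w5c.png

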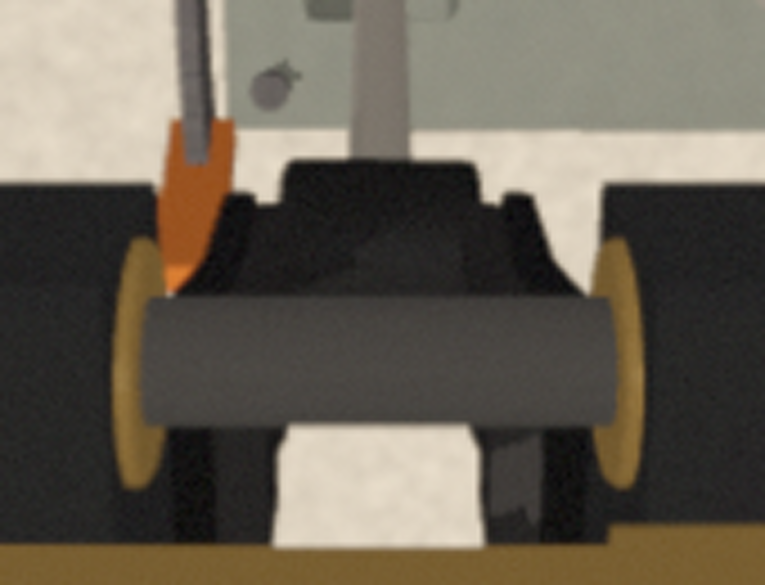

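Run:
```python
from h import *
o=st(); d=np.load('pics/w5.npz')['d']
H=robot.calibration('wrist')['hand_eye']
for uv in ((283,226),(284,235),(345,226),(346,235),(314,230),(314,222),(280,245),(350,245),(292,285),(290,295)):
    oo,r=ray('wrist',uv,o); P=oo+r*d[uv[1],uv[0]]
    t=R.from_quat(o['tool_rot']).inv().apply(P-o['position']); print(uv,d[uv[1],uv[0]].round(4),'world',P.round(4),'tool',t.round(4))
d=np.load('pics/side5.npz')['d']
for uv in((210,272),(212,265),(226,262),(226,255)):
    oo,r=ray('side',uv); print(uv,(oo+r*d[uv[1],uv[0]]).round(4))
```

```text
t 4.23 p [0.508  0.3359 0.1634] yaw -0.177 F [-0.1  0.2  0. ] w 0.0122
(283, 226) 0.1643 world [0.5235 0.3507 0.2055] tool [ 0.0127 -0.0173 -0.042 ]
(284, 235) 0.1547 world [0.5221 0.3495 0.2156] tool [ 0.0115 -0.0159 -0.0521]
(345, 226) 0.1635 world [0.5179 0.3182 0.2062] tool [ 0.0129  0.0157 -0.0427]
(346, 235) 0.1525 world [0.5174 0.3189 0.2177] tool [ 0.0123  0.0151 -0.0543]
(314, 230) 0.184 world [0.5117 0.336  0.1874] tool [ 0.0036 -0.0007 -0.024 ]
(314, 222) 0.1858 world [0.5156 0.3353 0.1845] tool [ 0.0077 -0.0007 -0.0211]
(280, 245) 0.144 world [0.5217 0.3505 0.2268] tool [ 0.0109 -0.0167 -0.0633]
(350, 245) 0.1399 world [0.5175 0.3184 0.2306] tool [ 0.0125  0.0156 -0.0672]
(292, 285) 0.4014 world [0.3724 0.39   0.0004] tool [-0.1429 -0.0294  0.1631]
(290, 295) 0.1338 world [0.5038 0.3481 0.2417] tool [-0.0062 -0.0113 -0.0783]
(210, 272) [0.5011 0.3513 0.1987]
(212, 265) [0.6824 0.2642 0.0457]
(226, 262) [0.4937 0.3265 0.2072]
(226, 255) [0.4945 0.324  0.2189]
```

{"name": "drive_tool", "arguments": {"targets": [0,0,-1,0,0,0,0,0,-1,0,0,0,0,0,-1,0,0,0,0,0,-1,0,0,0,0,0,-1,0,0,0,0,0,-1,0,0,0,0,0,-1,0,0,0,0,0,-1,0,0,0,0,0,0,0,0,0,0,0,1.5,0,0,0,0,0,2,0,0,0,0,0,2,0,0,0], "grip": -1}}

```text
time: 5.23
position: [0.5064, 0.3352, 0.1413]
tool_rot: [0.996, -0.088, -0.002, 0.001]
ft_force: [0.3, 0.2, 0.6]
grip_width: 0.0828
```

Run:
```python
from h import *
o=st();p,d=save('side','side6');st()
cv2.imwrite('pics/side6c.png',cv2.resize(cv2.imread('pics/side6.png')[180:300,150:270],None,fx=5,fy=5,interpolation=cv2.INTER_CUBIC))
```

```text
t 5.23 p [0.5064 0.3352 0.1413] yaw -0.177 F [0.3 0.2 0.6] w 0.0828
t 5.28 p [0.5072 0.3355 0.1423] yaw -0.177 F [-1.   0.4 -0.1] w 0.0841
```

View pics/side6c.png

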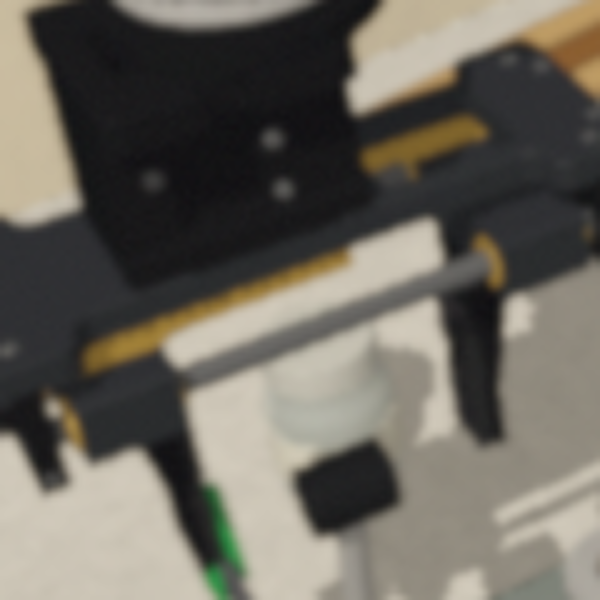

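Run:
```python
from h import *
o=st(); n=np.array([.984,-.177,0])
for uv in((490,440),(215,570),(475,440)):
    oo,r=ray('side',(150+uv[0]/5,180+uv[1]/5)); 
    for off in (-.0095,0,.0095):print(uv,off,(oo+r*(((o['position']+off*n-oo)@n)/(r@n))).round(4))
```

```text
t 5.28 p [0.5072 0.3355 0.1423] yaw -0.177 F [-1.   0.4 -0.1] w 0.0841
(490, 440) -0.0095 [0.4899 0.2929 0.176 ]
(490, 440) 0 [0.4986 0.2878 0.1672]
(490, 440) 0.0095 [0.5073 0.2826 0.1585]
(215, 570) -0.0095 [0.506  0.3826 0.1722]
(215, 570) 0 [0.5151 0.3793 0.1634]
(215, 570) 0.0095 [0.5241 0.3761 0.1545]
(475, 440) -0.0095 [0.4907 0.2978 0.1786]
(475, 440) 0 [0.4995 0.2927 0.1699]
(475, 440) 0.0095 [0.5082 0.2877 0.1612]
```

{"name": "drive_tool", "arguments": {"targets": [0,0,0,0,0,0,0,0,0,0,0,0,0,0,0,0,0,0,0,0,0,0,0,0,0,0,0,0,0,0,0,0,0,0,0,0,0,0,0,0,0,0,0,0,0,0,0,0,0,0,0,0,0,0,0,0,0,0,0,0,0,0,0,0,0,0], "grip": 1, "squeeze": 20}}

```text
time: 6.2
position: [0.508, 0.3357, 0.1435]
tool_rot: [0.996, -0.088, -0.0, 0.0]
ft_force: [0.5, -0.4, 0.3]
grip_width: 0.0279
```

Run:
```python
from h import *
o=st();p,d=save('wrist','w7');st()
```

```text
t 6.2 p [0.508  0.3357 0.1435] yaw -0.177 F [ 0.5 -0.4  0.3] w 0.0279
t 6.25 p [0.5079 0.3357 0.1435] yaw -0.177 F [-0.3 -0.2  0.1] w 0.0279
```

View pics/w7.png

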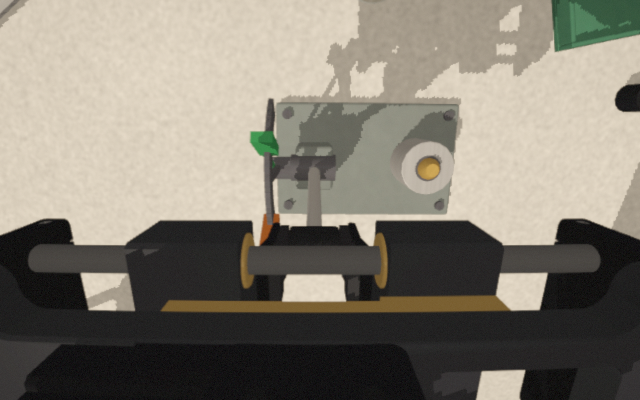

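{"name": "drive_tool", "arguments": {"targets": [0.5,0,-0.1,0,0,0,1,0,-0.2,0,0,0,2,0,-0.3,0,0,0,3,0,-0.3,0,0,0,4,0,-0.24,0,0,0,5,0,-0.1,0,0,0,6,0,0.15,0,0,0,6.4,0,0.27,0,0,0,6.7,0,0.37,0,0,0,6.7,0,0.37,0,0,0,6.7,0,0.37,0,0,0,6.7,0,0.37,0,0,0]}}

```text
time: 7.25
position: [0.573, 0.3237, 0.1396]
tool_rot: [0.996, -0.088, -0.001, 0.001]
ft_force: [-4.2, -2.4, 2.1]
grip_width: 0.0278
```

Run:
```python
from h import *
o=st();p,d=save('wrist','w8');save('side','side8');st()
cv2.imwrite('pics/side8c.png',cv2.resize(cv2.imread('pics/side8.png')[180:380,130:350],None,fx=2.7,fy=2.7,interpolation=cv2.INTER_CUBIC))
```

```text
t 7.25 p [0.573  0.3237 0.1396] yaw -0.177 F [-4.2 -2.4  2.1] w 0.0278
t 7.35 p [0.573  0.3237 0.1396] yaw -0.177 F [-4.3 -2.5  2.3] w 0.0277
```

View pics/w8.png

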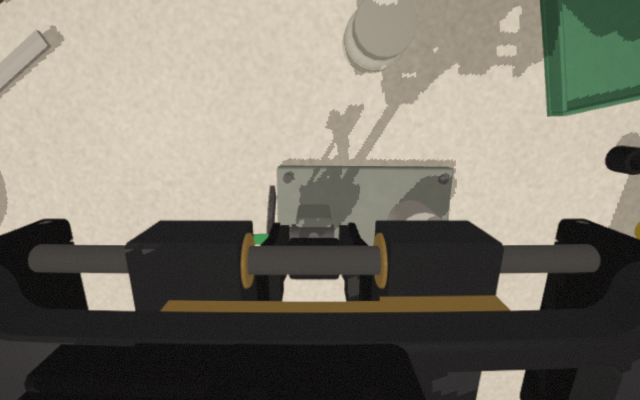

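View pics/side8c.png

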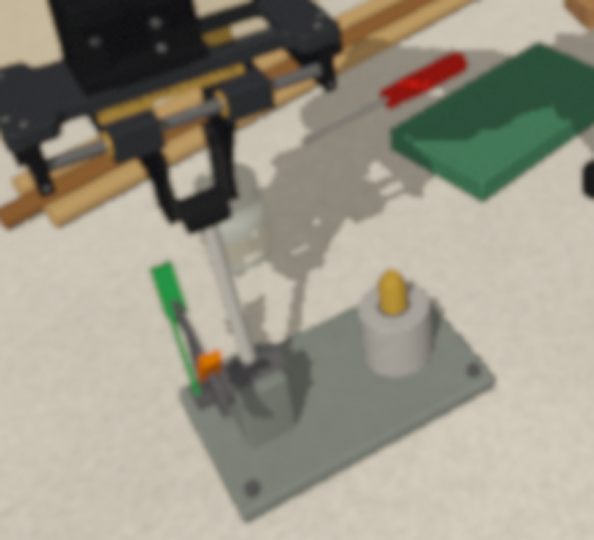

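{"name": "drive_tool", "arguments": {"targets": [0,0,0,0,0,0,0,0,0,0,0,0,0,0,0,0,0,0,0,0,0,0,0,0,0,0,0,0,0,0,0,0,-4,0,0,0,0,0,-8,0,0,0,-4,0,-12,0,0,0,-8,3,-14,0,0,0,-11,5,-15,0,0,0,-11,5,-15,0,0,0,-11,5,-15,0,0,0], "grip": -1}}

```text
time: 8.35
position: [0.4538, 0.2937, 0.2925]
tool_rot: [0.996, -0.088, 0.001, -0.001]
ft_force: [-0.1, 0.6, -0.7]
grip_width: 0.0865
```

Run:
```python
from h import *
import time
st();save('side','side9');st(); o=robot.get_obs(); p,dd=save('wrist','w9'); print(o['position'])
cv2.imwrite('pics/w9c.png',cv2.resize(cv2.imread('pics/w9.png')[60:230,200:420],None,fx=3.5,fy=3.5,interpolation=cv2.INTER_CUBIC))
np.save('pics/w9o.npy',np.r_[o['position'],o['tool_rot']])
a=-.18
X=np.array([np.cos(a),np.sin(a),0]);Y=np.array([-np.sin(a),np.cos(a),0])
H=np.array([.5133,.2275,.06])+.105*Y
hsv=cv2.cvtColor(p,cv2.COLOR_RGB2HSV)
def pts(m):
    out=[]
    for v_,u in zip(*np.nonzero(m)):
        z=dd[v_,u]
        oo,r=ray('wrist',(u,v_),o); P=oo+r*z-H; out.append((P@X,P@Y,P[2],u,v_))
    return np.array(out)
mk={'g':cv2.inRange(hsv,(50,100,40),(85,255,255)),'o':cv2.inRange(hsv,(5,150,80),(16,255,255)),'k':cv2.inRange(hsv,(0,0,0),(180,255,45)),'y':cv2.inRange(hsv,(18,120,80),(32,255,255))}
for nm,m in mk.items():
    m[215:]=0
    P=pts(m)
    if not len(P): continue
    P=P[(abs(P[:,0])<.09)&(P[:,2]>-.05)&(abs(P[:,1])<.15)]
    r=np.hypot(P[:,0],P[:,2]);th=np.arctan2(P[:,0],P[:,2])
    if nm in 'go':
      s=(r>.0905)&(r<.098); print(nm,s.sum(),'ang med,min,max',np.median(th[s]),np.percentile(th[s],[3,97]))
    else:
      s=P[:,2]>(.09 if nm=='k' else -.1); print(nm,s.sum(),np.median(P[s],0),np.percentile(P[s],2,0),np.percentile(P[s],98,0), np.median(th[s]))
```

```text
t 8.35 p [0.4538 0.2937 0.2925] yaw -0.176 F [-0.1  0.6 -0.7] w 0.0865
t 8.4 p [0.4562 0.2943 0.2916] yaw -0.177 F [ 0.3 -0.2 -0. ] w 0.0866
[0.4562216  0.29432253 0.29162374]
g 94 ang med,min,max 0.346118364477268 [0.31324242 0.3856424 ]
o 60 ang med,min,max -0.5247413657509731 [-0.56985863 -0.49700137]Traceback (most recent call last):
  File "<stdin>", line 19, in <module>
  File "<stdin>", line 14, in pts
  File "h.py", line 7, in ray
    c=robot.calibration(n); x=cv2.undistortPoints(np.array([[uv]],float),c['mtx'],c['distortion'])[0,0]
ValueError: time passes only in moves, steps and waits
```

View pics/w9c.png

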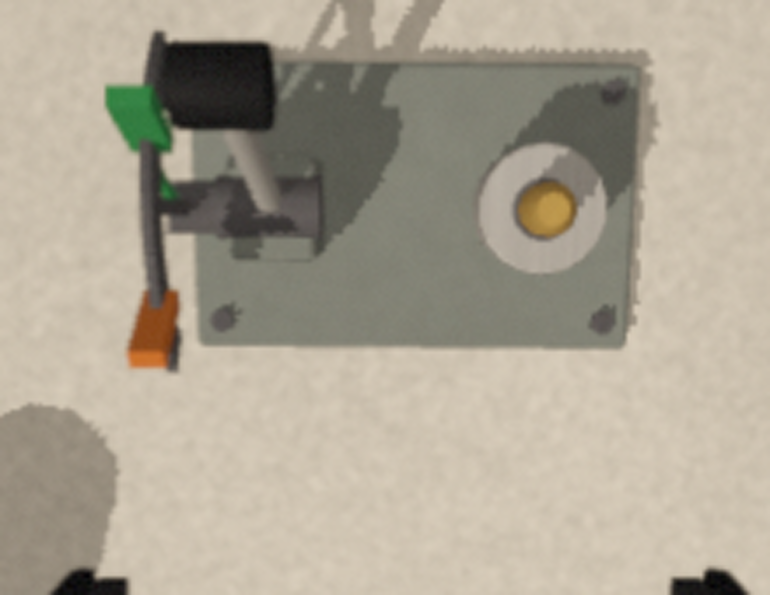

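```bash
sed -i 's/robot\.calibration(n)/cal(n)/' h.py
cat >> h.py <<'E'
_C={}
def cal(n):
    if n not in _C: _C[n]=robot.calibration(n)
    return _C[n]
E
python3 - <<'E'
from h import *
v=np.load('pics/w9o.npy'); o={'position':v[:3],'tool_rot':v[3:]}
D=np.load('pics/w9.npz');p,dd=D['p'],D['d']
a=-.18
X=np.array([np.cos(a),np.sin(a),0]);Y=np.array([-np.sin(a),np.cos(a),0])
H=np.array([.5133,.2275,.06])+.105*Y
f=lambda x,y:(200+x/3.5,60+y/3.5)
# grip: visible silhouette rows; use depth for top
P=[]
for y in range(50,125,4):
  for x in range(180,262,8):
    u=np.round(f(x,y)).astype(int); oo,r=ray('wrist',u,o); q=oo+r*dd[u[1],u[0]]-H; P.append((q@X,q@Y,q[2]))
P=np.array(P)
A=np.c_[2*P[:,0],2*P[:,2],np.ones(len(P))]; b=(P[:,[0,2]]**2).sum(1); s=np.linalg.lstsq(A,b,rcond=None)[0]; print('circle centre',s[:2],'r',np.sqrt(s[2]+s[:2]@s[:2]),'ang',np.arctan2(s[0],s[1]),np.hypot(*s[:2]),P[:,1].mean(), P[:,2].max())
print('col',onz('wrist',f(543,208),.06,o)); 
u=np.round(f(547,210)).astype(int);oo,r=ray('wrist',u,o);print('pin',oo+r*dd[u[1],u[0]], onz('wrist',f(547,210),.091,o))
# arm line
for y in(140,160,180): 
  us=[np.round(f(x,y)).astype(int) for x in range(225,285,3)]
E
```

```text
circle centre [0.03252789 0.11851552] r 0.009815181129651313 ang 0.26786504241383136 0.1228983013653819 -0.0006158285634336259 0.1294088976331027
col [0.51319076 0.22814635 0.06      ]
pin [0.51296666 0.23084146 0.08867511] [0.51296276 0.23078913 0.091     ]
```

Run:
```python
from h import *
v=np.load('pics/w9o.npy'); o={'position':v[:3],'tool_rot':v[3:]}
D=np.load('pics/w9.npz');p,dd=D['p'],D['d']
f=lambda x,y:(200+x/3.5,60+y/3.5)
a=-.18
X=np.array([np.cos(a),np.sin(a),0]);Y=np.array([-np.sin(a),np.cos(a),0])
H=np.array([.5133,.2275,.06])+.105*Y
def z(x,y):
    u=np.round(f(x,y)).astype(int);oo,r=ray('wrist',u,o);return oo+r*dd[u[1],u[0]]
print('column z',[z(x,y)[2].round(4) for x,y in((500,200),(500,220),(545,255),(520,250),(590,220),(540,160))])
print('pin z',[z(x,y)[2].round(4) for x,y in((545,208),(550,208),(548,204),(552,212),(545,214),(556,205))])
print('plate z',[z(x,y)[2].round(4) for x,y in((400,300),(450,320),(300,320))])
for y in range(40,136,4):
    q=np.mean([z(x,y) for x in range(190,255,10)],0)-H; print(y,(q@X).round(4),(q[2]).round(4))
```

```text
column z [np.float64(0.0609), np.float64(0.0624), np.float64(0.0616), np.float64(0.0612), np.float64(0.0612), np.float64(0.0604)]
pin z [np.float64(0.0899), np.float64(0.0893), np.float64(0.0904), np.float64(0.0898), np.float64(0.0889), np.float64(0.0901)]
plate z [np.float64(0.017), np.float64(0.0159), np.float64(0.0147)]
40 0.0703 -0.0591
44 0.0422 0.1232
48 0.041 0.1248
52 0.0401 0.1255
56 0.0391 0.126
60 0.0382 0.1266
64 0.0372 0.1275
68 0.0363 0.1272
72 0.0345 0.128
76 0.0336 0.1275
80 0.0327 0.1278
84 0.0318 0.1282
88 0.0309 0.1282
92 0.03 0.1278
96 0.0291 0.1278
100 0.0274 0.127
104 0.0266 0.1262
108 0.0258 0.1251
112 0.0249 0.1245
116 0.0241 0.1236
120 0.0233 0.1225
124 0.0225 0.1209
128 0.0267 0.0314
132 0.0269 0.0103
```

Run:
```python
from h import *
st();plan([.5634,.3251,.138],-.18)
```

```text
t 8.45 p [0.4575 0.2946 0.2908] yaw -0.177 F [-0.2 -0.5 -0.4] w 0.0867
row [ 9.85 -4.84 15.32] [-0.1 -0.2  0.2] rows>= 4.5 t 8.45
```

{"name": "drive_tool", "arguments": {"targets": [4,-2,4,0,0,0,8,-4.8,6,0,0,0,9.8,-4.8,8,0,0,0,9.8,-4.8,8,0,0,0,9.8,-4.8,11,0,0,0,9.8,-4.8,14,0,0,0,9.8,-4.8,15.3,0,0,0,9.8,-4.8,15.3,0,0,0,9.8,-4.8,15.3,0,0,0]}}

```text
time: 9.2
position: [0.562, 0.3241, 0.1352]
tool_rot: [0.996, -0.089, -0.001, 0.001]
ft_force: [0.7, -0.2, 0.9]
grip_width: 0.0871
```

{"name": "drive_tool", "arguments": {"targets": [0,0,0,0,0,0,0,0,0,0,0,0,0,0,0,0,0,0,0,0,0,0,0,0,0,0,0,0,0,0,0,0,0,0,0,0,0,0,0,0,0,0,0,0,0,0,0,0,0,0,0,0,0,0,0,0,0,0,0,0,0,0,0,0,0,0,0,0,0,0,0,0], "grip": 1, "squeeze": 50}}

```text
time: 10.2
position: [0.562, 0.3257, 0.1368]
tool_rot: [0.996, -0.089, 0.0, -0.001]
ft_force: [0.2, 6.0, -2.2]
grip_width: 0.0277
```

Run:
```python
from h import *
st();save('side','side10');
cv2.imwrite('pics/side10c.png',cv2.resize(cv2.imread('pics/side10.png')[180:380,130:350],None,fx=2.7,fy=2.7,interpolation=cv2.INTER_CUBIC))
```

```text
t 10.2 p [0.562  0.3257 0.1368] yaw -0.178 F [ 0.2  6.  -2.2] w 0.0277
```

View pics/side10c.png

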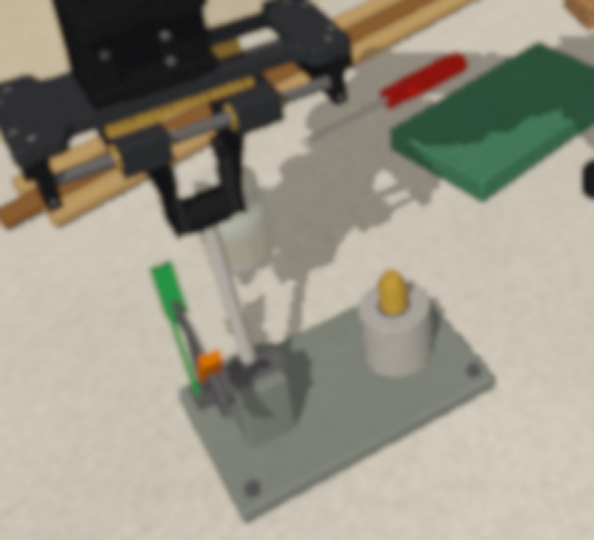

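{"name": "drive_tool", "arguments": {"targets": [0.2,0,0.1,0,0,0,0.4,0,0.12,0,0,0,0.6,0,0.2,0,0,0,0.8,0,0.25,0,0,0,0.8,0,0.25,0,0,0,0.8,0,0.25,0,0,0,0.8,0,0.25,0,0,0]}}

```text
time: 10.83
position: [0.5666, 0.3248, 0.1353]
tool_rot: [0.996, -0.089, -0.003, -0.001]
ft_force: [-5.3, 6.0, 6.9]
grip_width: 0.0276
```

{"name": "drive_tool", "arguments": {"targets": [0,0,0,0,0,0,0,0,0,0,0,0,0,0,0,0,0,0,0,0,0,0,0,0,0,0,0,0,0,0,0,0,-4,0,0,0,0,0,-8,0,0,0,-4,0,-12,0,0,0,-8,3,-14,0,0,0,-11,5,-15,0,0,0,-11,5,-15,0,0,0,-11,5,-15,0,0,0], "grip": -1}}

```text
time: 11.83
position: [0.4492, 0.2919, 0.2866]
tool_rot: [0.996, -0.088, 0.0, 0.0]
ft_force: [-0.5, -0.1, -0.6]
grip_width: 0.0861
```

```bash
cat > lev.py <<'E'
from h import *
import sys
tag=sys.argv[1]
st();save('side',tag+'s'); o=st(); p,dd=save('wrist',tag)
np.save('pics/'+tag+'o.npy',np.r_[o['position'],o['tool_rot']])
cv2.imwrite('pics/'+tag+'c.png',cv2.resize(cv2.imread('pics/'+tag+'.png')[60:230,200:420],None,fx=3.5,fy=3.5,interpolation=cv2.INTER_CUBIC))
a=-.18
X=np.array([np.cos(a),np.sin(a),0]);Y=np.array([-np.sin(a),np.cos(a),0])
H=np.array([.5133,.2275,.06])+.105*Y
hsv=cv2.cvtColor(p,cv2.COLOR_RGB2HSV)
mk={'g':cv2.inRange(hsv,(50,100,40),(85,255,255)),'o':cv2.inRange(hsv,(5,150,80),(16,255,255)),'k':cv2.inRange(hsv,(0,0,0),(180,255,45)),'y':cv2.inRange(hsv,(18,120,80),(32,255,255))}
for nm,m in mk.items():
    m[212:]=0
    P=[]
    for v_,u in zip(*np.nonzero(m)):
        oo,r=ray('wrist',(u,v_),o); q=oo+r*dd[v_,u]-H; P.append((q@X,q@Y,q[2]))
    P=np.array(P)
    if not len(P): continue
    P=P[(abs(P[:,0])<.09)&(P[:,2]>-.05)&(abs(P[:,1])<.15)]
    r=np.hypot(P[:,0],P[:,2]);th=np.arctan2(P[:,0],P[:,2])
    if nm in 'go':
      s=(r>.0905)&(r<.098); print(nm,s.sum(),'ang med,min,max',np.median(th[s]),np.percentile(th[s],[3,97]),np.percentile(th[s],[3,97]).mean())
    elif nm=='k':
      s=(P[:,2]>.105)&(abs(P[:,1])<.013); P=P[s]
      lo,hi=np.percentile(P[:,0],[2,98]); t=P[P[:,2]>P[:,2].max()-.0015]; print('grip x lo,hi',lo,hi,'mid',(lo+hi)/2,'topx',t[:,0].mean(),'ztop',np.percentile(P[:,2],98))
    else:
      s=P[:,1]<-.05; Q=P[s]; t=np.median(Q,0); print('pin',t)
E
python3 lev.py w11
```

```text
t 11.83 p [0.4492 0.2919 0.2866] yaw -0.176 F [-0.5 -0.1 -0.6] w 0.0861
t 11.88 p [0.4517 0.2926 0.2858] yaw -0.177 F [ 0.4  0.4 -0.1] w 0.0864
g 103 ang med,min,max 0.3499718468912667 [0.31721141 0.39041525] 0.35381332771207563
o 61 ang med,min,max -0.5221522055901676 [-0.57475681 -0.50079186] -0.537774335673761
grip x lo,hi 0.026013067094647218 0.0468429547569586 mid 0.03642801092580291 topx 0.037135985107261134 ztop 0.12774298161655678
pin [-0.00043452 -0.10183314  0.02884238]
```

View pics/w11c.png

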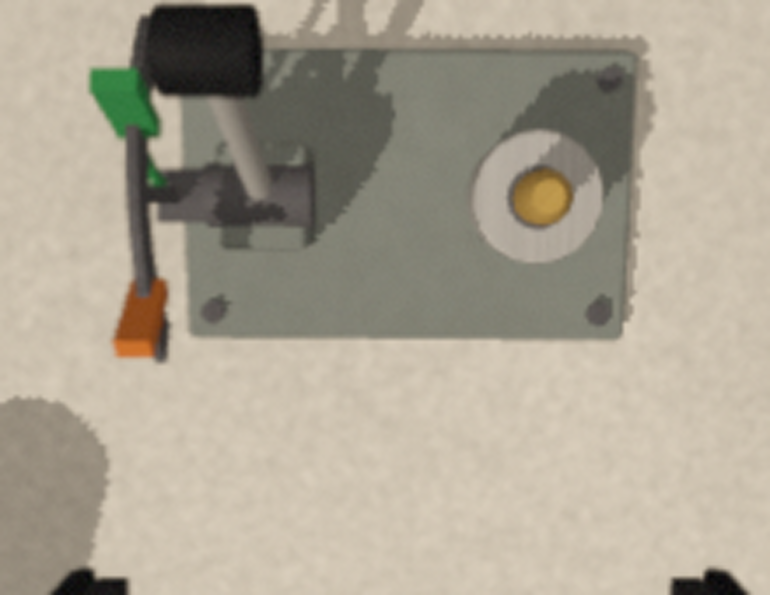

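Run:
```python
from h import *
v=np.load('pics/w11o.npy'); o={'position':v[:3],'tool_rot':v[3:]}
D=np.load('pics/w11.npz');p,dd=D['p'],D['d']
f=lambda x,y:(200+x/3.5,60+y/3.5)
def z(x,y):
    u=np.round(f(x,y)).astype(int);oo,r=ray('wrist',u,o);return (oo+r*dd[u[1],u[0]])
c=np.mean([z(x,y)[2] for x,y in((490,190),(492,205),(500,220),(515,238),(535,245),(585,220),(515,150))])
q=np.mean([z(x,y)[2] for x in range(538,552,3) for y in range(190,204,3)]);print(c,q,(q-c)/.035)
print('col',onz('wrist',f(537,196),.06,o),'pin',onz('wrist',f(544,197),.06+q-c,o))
plan([.566,.325,.136],-.18)
```

```text
0.060716798929109146 0.09099642078433952 0.865132053006582
col [0.5133228  0.22851712 0.06      ] pin [0.51294049 0.22990157 0.09027962]
row [10.52 -5.14 14.93] [-0.1 -0.1  0.2] rows>= 4.6 t 11.93
```

Run:
```python
from h import *
print('jar',onz('top',(241,158),.075),'cork',onz('top',(436,142),.03))
plan([.53,-.136,.20],1.39)
```

```text
jar [0.69840181 0.23930564 0.075     ] cork [ 0.74844052 -0.2497653   0.03      ]
row [15.12 40.87  8.5 ] [  0.1  -0.1 -89.8] rows>= 12.5 t 11.93
```

{"name": "drive_tool", "arguments": {"targets": [5,4,0,0,0,-7,10,8,0,0,0,-14,15.1,40.9,0,0,0,-90,15.1,40.9,0,0,0,-90,15.1,40.9,3,0,0,-90,15.1,40.9,8.5,0,0,-90,15.1,40.9,8.5,0,0,-90,15.1,40.9,8.5,0,0,-90,15.1,40.9,8.5,0,0,-90,15.1,40.9,8.5,0,0,-90,15.1,40.9,8.5,0,0,-90,15.1,40.9,8.5,0,0,-90], "grip": -0.3}}

```text
time: 12.93
position: [0.5302, -0.1373, 0.198]
tool_rot: [0.824, 0.567, -0.0, -0.0]
ft_force: [0.8, -0.0, 0.3]
grip_width: 0.0566
```

```bash
cat > fer.py <<'E'
from h import *
import sys
col,tag=sys.argv[1:3]
o=st(); p,dd=save('wrist',tag); hsv=cv2.cvtColor(p,cv2.COLOR_RGB2HSV)
rng={'red':((0,120,60),(8,255,255)),'yellow':((18,120,80),(32,255,255)),'green':((50,100,40),(85,255,255)),'black':((0,0,0),(180,255,50))}
m=cv2.inRange(hsv[:222],*rng[col])
if col=='red': m|=cv2.inRange(hsv[:222],(172,120,60),(180,255,255))
n,_,s,ce=cv2.connectedComponentsWithStats(m)
for i in range(1,n):
    if 60<s[i,4]<4000:
        print(s[i],ce[i].round(1),'at z.02',onz('wrist',ce[i],.02,o).round(4))
E
python3 fer.py red w12
python3 - <<'E'
from h import *
plan([.53,-.136,.20],1.39)
E
```

```text
t 12.93 p [ 0.5302 -0.1373  0.198 ] yaw 1.206 F [ 0.8 -0.   0.3] w 0.0566
[ 462    0   34   52 1224] [479.5  23.4] at z.02 [ 0.7676 -0.0426  0.02  ]
[302 162  24  25 358] [314.  174.3] at z.02 [ 0.5318 -0.1373  0.02  ]
[360 216  24   6  81] [374.  219.4] at z.02 [ 0.5828 -0.2199  0.02  ]
row [ 0.81 -0.35 -0.42] [ -0.    0.3 -10.4] rows>= 1.4 t 12.98
```

View pics/w12.png

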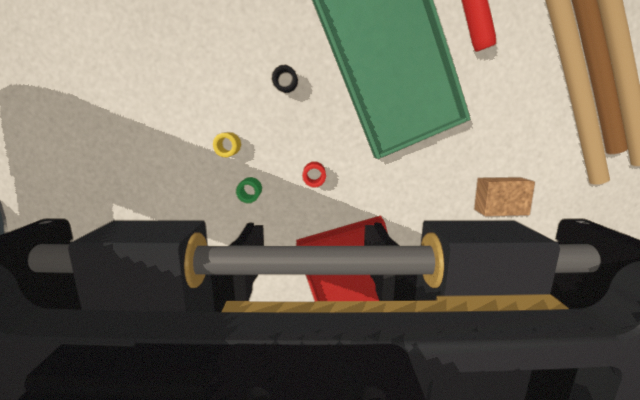

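Run:
```python
from h import *
plan([.5318,-.1373,.05],1.39)
```

```text
row [ 0.84 -0.13 14.58] [ -0.    0.3 -10.4] rows>= 3.5 t 12.98
```

{"name": "drive_tool", "arguments": {"targets": [0.5,0,4,0,0,-5,0.5,0,8,0,0,-5,0.5,0,12,0,0,-5,0.5,0,14.5,0,0,-5,0.5,0,14.5,0,0,-5,0.5,0,14.5,0,0,-5]}}

```text
time: 13.48
position: [0.5306, -0.1299, 0.0527]
tool_rot: [0.8, 0.6, -0.001, -0.002]
ft_force: [1.2, -0.5, 0.0]
grip_width: 0.0564
```

Run:
```python
from h import *
o=st();p,d=save('side','side13');st(); o=robot.get_obs();save('wrist','w13')
u=proj('side',[.5318,-.1373,.026]);print(u)
x,y=int(u[0])-60,int(u[1])-70
cv2.imwrite('pics/side13c.png',cv2.resize(cv2.imread('pics/side13.png')[y:y+120,x:x+120],None,fx=5,fy=5,interpolation=cv2.INTER_CUBIC));print(x,y)
for z in (0,.02,.04): print(z,(proj('side',o['position']+[0,0,z])-[x,y])*5)
plan([.5318,-.1373,.03],1.39)
```

```text
t 13.48 p [ 0.5306 -0.1299  0.0527] yaw 1.288 F [ 1.2 -0.5  0. ] w 0.0564
t 13.53 p [ 0.532  -0.1304  0.0545] yaw 1.288 F [-0.5 -0.3  1.2] w 0.0567
[384.11939698 221.79694595]
324 151
0 [295.92137458 312.49422204]
0.02 [298.78050743 278.59655089]
0.04 [301.69875282 243.9367537 ]
row [-0.66  0.09  2.57] [ 0.2  0.  -5.8] rows>= 0.8 t 13.58
```

View pics/side13c.png

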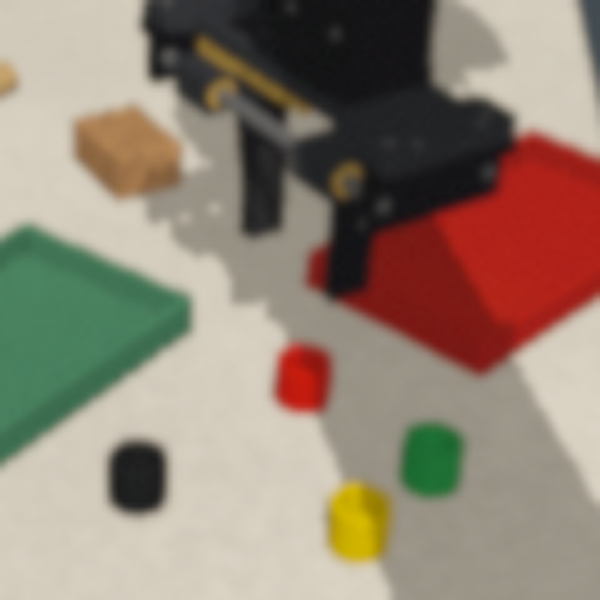

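View pics/w13.png

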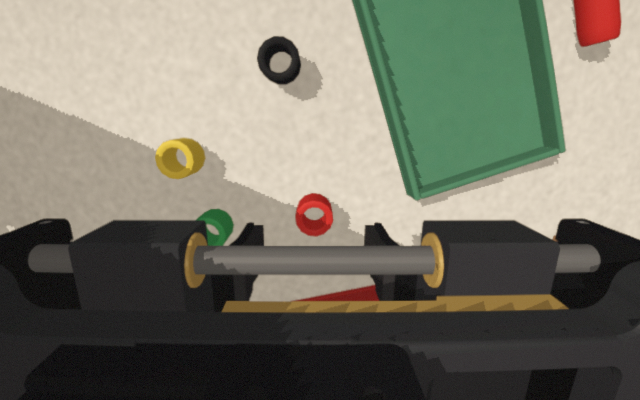

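{"name": "drive_tool", "arguments": {"targets": [-0.6,0.1,2,0,0,-5.5,-0.6,0.1,4,0,0,-5.5,-0.6,0.1,5,0,0,-5.5,-0.6,0.1,5,0,0,-5.5,-0.6,0.1,5,0,0,-5.5,-0.6,0.1,5,0,0,-5.5]}}

```text
time: 14.08
position: [0.5314, -0.1363, 0.0063]
tool_rot: [0.77, 0.638, 0.001, 0.001]
ft_force: [-0.3, 0.0, -0.4]
grip_width: 0.0564
```

Run:
```python
from h import *
o=st();save('side','side14');save('wrist','w14');plan([.5318,-.1373,-.018],1.39)
cv2.imwrite('pics/side14c.png',cv2.resize(cv2.imread('pics/side14.png')[151:271,324:444],None,fx=5,fy=5,interpolation=cv2.INTER_CUBIC))
```

```text
t 14.08 p [ 0.5314 -0.1363  0.0063] yaw 1.384 F [-0.3  0.  -0.4] w 0.0564
row [-0.1   0.07  2.42] [ 0.1  0.  -0.3] rows>= 0.6 t 14.18
```

View pics/side14c.png

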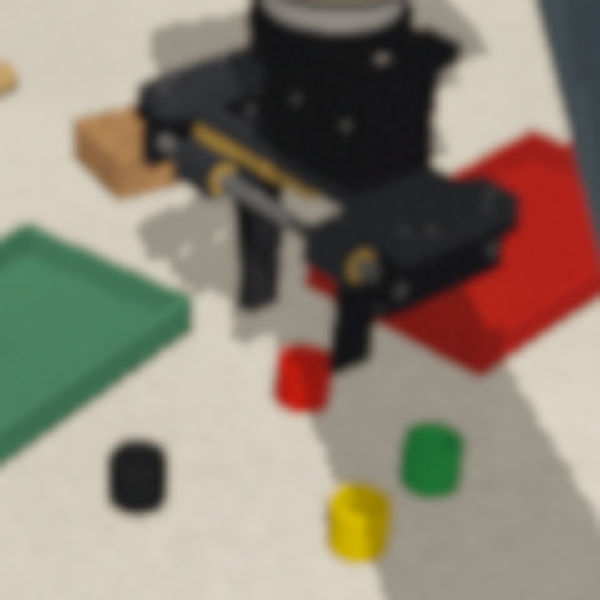

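View pics/w14.png

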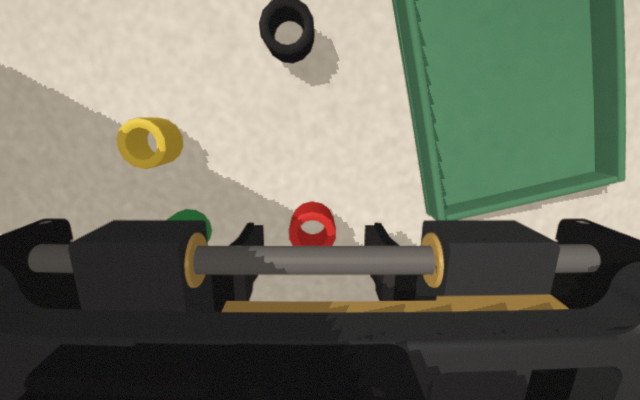

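{"name": "drive_tool", "arguments": {"targets": [-0.1,0.1,1.2,0,0,0,-0.1,0.1,2,0,0,0,-0.1,0.1,2.4,0,0,0,-0.1,0.1,2.4,0,0,0,-0.1,0.1,2.4,0,0,0]}}

```text
time: 14.6
position: [0.5304, -0.1368, -0.0199]
tool_rot: [0.77, 0.638, -0.0, -0.001]
ft_force: [0.2, 0.6, -0.0]
grip_width: 0.0569
```

{"name": "drive_tool", "arguments": {"targets": [0,0,0,0,0,0,0,0,0,0,0,0,0,0,0,0,0,0,0,0,0,0,0,0,0,0,0,0,0,0,0,0,0,0,0,0,0,0,0,0,0,0,0,0,0,0,0,0], "grip": 1, "squeeze": 20}}

```text
time: 15.27
position: [0.5311, -0.1371, -0.019]
tool_rot: [0.77, 0.638, 0.0, 0.0]
ft_force: [0.1, 0.9, 1.6]
grip_width: 0.0294
```

Run:
```python
from h import *
o=st();save('side','side15')
cv2.imwrite('pics/side15c.png',cv2.resize(cv2.imread('pics/side15.png')[151:271,324:444],None,fx=5,fy=5,interpolation=cv2.INTER_CUBIC))
```

```text
t 15.27 p [ 0.5311 -0.1371 -0.019 ] yaw 1.384 F [0.1 0.9 1.6] w 0.0294
```

View pics/side15c.png

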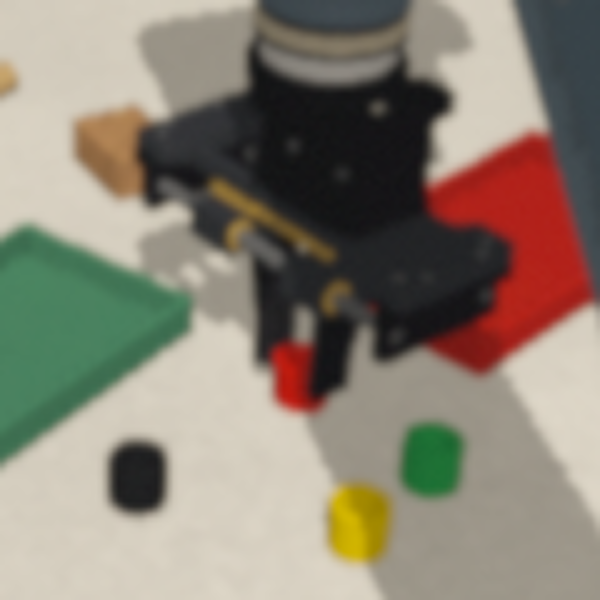

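Run:
```python
from h import *
plan([.5131,.2285,.11],1.39)
```

```text
row [ 35.59  -8.54 -12.9 ] [ 0.   0.  -0.3] rows>= 9.3 t 15.32
```

{"name": "drive_tool", "arguments": {"targets": [0,0,-4,0,0,0,0,0,-8,0,0,0,2,-0.5,-12,0,0,0,35.6,-8.5,-13,0,0,0,35.6,-8.5,-13,0,0,0,35.6,-8.5,-13,0,0,0,35.6,-8.5,-13,0,0,0,35.6,-8.5,-13,0,0,0,35.6,-8.5,-13,0,0,0,35.6,-8.5,-13,0,0,0,35.6,-8.5,-13,0,0,0,35.6,-8.5,-13,0,0,0]}}

```text
time: 16.32
position: [0.5126, 0.2338, 0.1111]
tool_rot: [0.769, 0.64, 0.001, -0.001]
ft_force: [0.7, 0.8, -0.3]
grip_width: 0.0295
```

{"name": "drive_tool", "arguments": {"targets": [0,0,0,0,0,0,0,0,0,0,0,0]}}

```text
time: 16.48
position: [0.5129, 0.2288, 0.1106]
tool_rot: [0.769, 0.639, -0.001, 0.0]
ft_force: [0.8, -0.5, 0.2]
grip_width: 0.0295
```

Run:
```python
from h import *
o=st();p,d=save('side','side16');o=st();save('wrist','w16')
u=proj('side',[.513,.2285,.09]);x,y=int(u[0])-60,int(u[1])-70;print(x,y)
cv2.imwrite('pics/side16c.png',cv2.resize(cv2.imread('pics/side16.png')[y:y+120,x:x+120],None,fx=5,fy=5,interpolation=cv2.INTER_CUBIC))
for z in(.06,.09): print(z,(proj('side',[.513,.2285,z])-[x,y])*5,(proj('side',[.5106,.226,z])-[x,y])*5)
print('ferr bottom',(proj('side',o['position']+[0,0,.019])-[x,y])*5)
```

```text
t 16.48 p [0.5129 0.2288 0.1106] yaw 1.387 F [ 0.8 -0.5  0.2] w 0.0295
t 16.53 p [0.513  0.2277 0.1105] yaw 1.385 F [ 0.3  0.1 -0.5] w 0.0296
214 210
0.06 [307.81260797 409.64929002] [316.98565411 409.40948375]
0.09 [301.53531093 351.14253695] [310.91396081 350.89945862]
ferr bottom [294.40174612 268.83109694]
```

View pics/side16c.png

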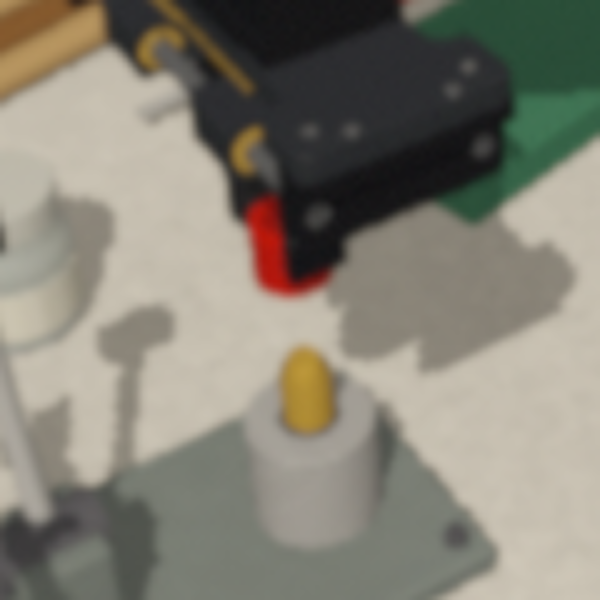

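View pics/w16.png

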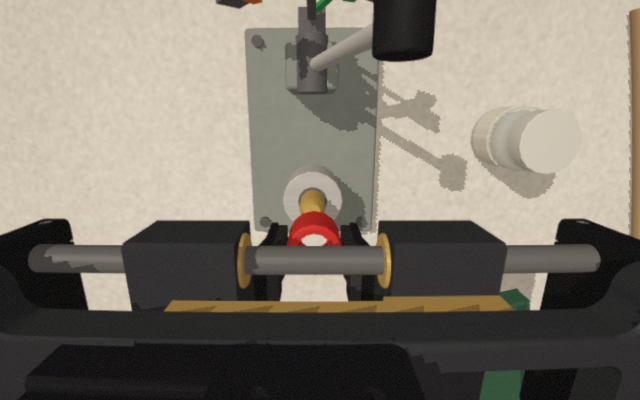

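{"name": "drive_tool", "arguments": {"targets": [0,-0.1,1,0,0,0,0,-0.1,2,0,0,0,0,-0.1,2.5,0,0,0,0,-0.1,3,0,0,0,0,-0.1,3.5,0,0,0,0,-0.1,4,0,0,0,0,-0.1,4.3,0,0,0,0,-0.1,4.3,0,0,0,0,-0.1,4.3,0,0,0]}}

```text
time: 17.33
position: [0.5125, 0.2288, 0.0677]
tool_rot: [0.77, 0.638, -0.0, -0.0]
ft_force: [0.3, 1.2, 0.1]
grip_width: 0.0295
```

Run:
```python
from h import *
o=st();p,d=save('side','side17');o=st()
x,y=214,210
cv2.imwrite('pics/side17c.png',cv2.resize(cv2.imread('pics/side17.png')[y:y+120,x:x+120],None,fx=5,fy=5,interpolation=cv2.INTER_CUBIC))
```

```text
t 17.33 p [0.5125 0.2288 0.0677] yaw 1.385 F [0.3 1.2 0.1] w 0.0295
t 17.38 p [0.5126 0.2289 0.0679] yaw 1.385 F [-0.3  0.7  0.6] w 0.0293
```

View pics/side17c.png

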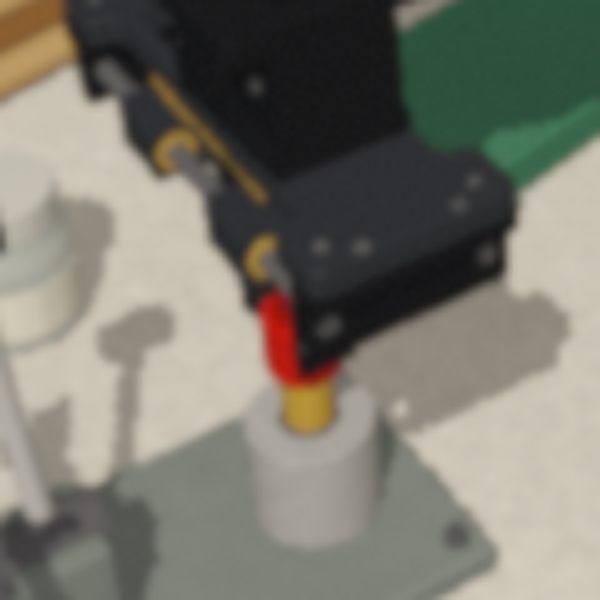

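{"name": "drive_tool", "arguments": {"targets": [0,0,0.2,0,0,0,0,0,0.4,0,0,0,0,0,0.6,0,0,0,0,0,0.6,0,0,0]}}

```text
time: 17.72
position: [0.5124, 0.2292, 0.0635]
tool_rot: [0.77, 0.638, 0.0, -0.0]
ft_force: [-3.2, 0.0, 9.5]
grip_width: 0.0294
```

{"name": "drive_tool", "arguments": {"targets": [0,0,0,0,0,0,0,0,0,0,0,0,0,0,0,0,0,0,0,0,0,0,0,0,0,0,0,0,0,0,0,0,0,0,0,0], "grip": -0.1}}

```text
time: 18.22
position: [0.5124, 0.2287, 0.0616]
tool_rot: [0.77, 0.638, -0.0, -0.0]
ft_force: [-0.2, -0.8, 0.4]
grip_width: 0.0475
```

```bash
cat > look.py <<'E'
from h import *
import sys
t=sys.argv[1]; x,y=214,210
o=st();save('side','s'+t);o=st();save('wrist','w'+t)
cv2.imwrite('pics/s'+t+'c.png',cv2.resize(cv2.imread('pics/s'+t+'.png')[y:y+120,x:x+120],None,fx=5,fy=5,interpolation=cv2.INTER_CUBIC))
E
python3 look.py 18
```

```text
t 18.22 p [0.5124 0.2287 0.0616] yaw 1.384 F [-0.2 -0.8  0.4] w 0.0475
t 18.27 p [0.5124 0.2287 0.0616] yaw 1.384 F [-0.5  0.5  0.4] w 0.0477
```

View pics/s18c.png

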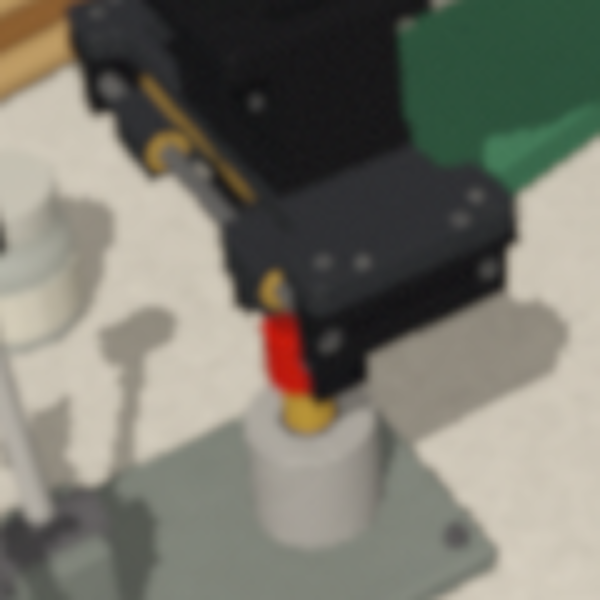

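View pics/w18.png

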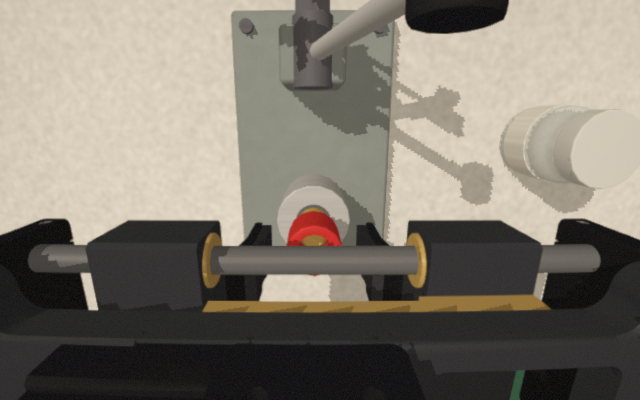

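{"name": "drive_tool", "arguments": {"targets": [0,0,0,0,0,0,0,0,0,0,0,0,0,0,0,0,0,0,0,0,0,0,0,0,0,0,0,0,0,0,0,0,0,0,0,0,0,0,0,0,0,0], "grip": 1, "squeeze": 20}}

```text
time: 18.9
position: [0.5124, 0.2288, 0.0618]
tool_rot: [0.77, 0.638, -0.0, -0.0]
ft_force: [-1.6, -1.0, -0.6]
grip_width: 0.0301
```

Run:
```python
from h import *
o=st();plan([.531,-.262,.02],1.39)
```

```text
t 18.9 p [0.5124 0.2288 0.0618] yaw 1.384 F [-1.6 -1.  -0.6] w 0.0301
row [-47.88  10.92   4.18] [-0.   0.  -0.3] rows>= 11.8 t 18.9
```

{"name": "drive_tool", "arguments": {"targets": [0,0,-2,0,0,0,0,0,-5,0,0,0,-2,0.5,-7,0,0,0,-47.9,10.9,-7,0,0,0,-47.9,10.9,-7,0,0,0,-47.9,10.9,-7,0,0,0,-47.9,10.9,-7,0,0,0,-47.9,10.9,-7,0,0,0,-47.9,10.9,-7,0,0,0,-47.9,10.9,-7,0,0,0,-47.9,10.9,-7,0,0,0,-47.9,10.9,-7,0,0,0]}}

```text
time: 19.9
position: [0.527, -0.1686, 0.1319]
tool_rot: [0.77, 0.638, 0.0, 0.0]
ft_force: [1.4, 0.1, -1.1]
grip_width: 0.0292
```

{"name": "drive_tool", "arguments": {"targets": [-8,1,0,0,0,0,-8,1,0,0,0,0,-8,1,0,0,0,0,-8,1,0,0,0,0,-8,1,0,0,0,0]}}

```text
time: 20.32
position: [0.5216, -0.2466, 0.1315]
tool_rot: [0.77, 0.638, 0.0, -0.001]
ft_force: [0.1, 0.3, 0.1]
grip_width: 0.0296
```

Run:
```python
from h import *
o=st();save('wrist','w19');plan([.531,-.262,-.015],1.39);
```

```text
t 20.32 p [ 0.5216 -0.2466  0.1315] yaw 1.383 F [0.1 0.3 0.1] w 0.0296
row [-1.44  1.23 14.65] [-0.1 -0.1 -0.3] rows>= 3.5 t 20.37
```

View pics/w19.png

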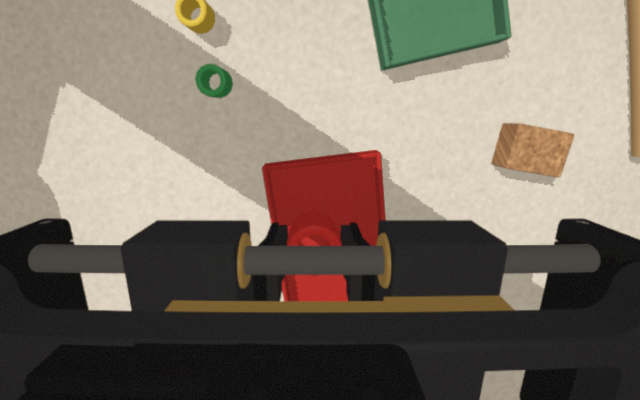

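{"name": "drive_tool", "arguments": {"targets": [-1.4,1.2,2,0,0,0,-1.4,1.2,5,0,0,0,-1.4,1.2,9,0,0,0,-1.4,1.2,12,0,0,0,-1.4,1.2,13.5,0,0,0,-1.4,1.2,14.6,0,0,0,-1.4,1.2,14.6,0,0,0,-1.4,1.2,14.6,0,0,0]}}

```text
time: 21.03
position: [0.532, -0.2619, -0.014]
tool_rot: [0.769, 0.639, 0.0, 0.0]
ft_force: [0.7, -0.3, 0.9]
grip_width: 0.0295
```

{"name": "drive_tool", "arguments": {"targets": [0,0,0,0,0,0,0,0,0,0,0,0,0,0,0,0,0,0,0,0,0,0,0,0,0,0,0,0,0,0,0,0,-2,0,0,0,0,0,-6,0,0,0,0,0,-10,0,0,0,4,-2,-14,0,0,0,8,-4,-16,0,0,0,11,-7,-18,0,0,0,11,-7,-18,0,0,0], "grip": -0.05}}

```text
time: 22.03
position: [0.4817, -0.1396, 0.1676]
tool_rot: [0.77, 0.638, 0.0, 0.0]
ft_force: [0.4, 0.1, -0.4]
grip_width: 0.0457
```

Run:
```python
from h import *
o=st();save('top','t20');save('wrist','w20')
p=cv2.imread('pics/t20.png')[120:280,300:520];cv2.imwrite('pics/t20c.png',cv2.resize(p,None,fx=3.6,fy=3.6,interpolation=cv2.INTER_CUBIC))
```

```text
t 22.03 p [ 0.4817 -0.1396  0.1676] yaw 1.385 F [ 0.4  0.1 -0.4] w 0.0457
```

View pics/t20c.png

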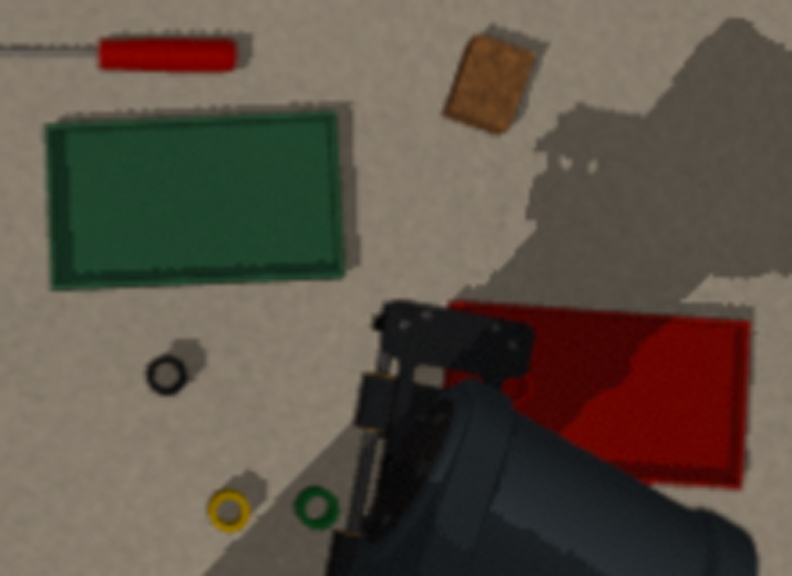

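View pics/w20.png

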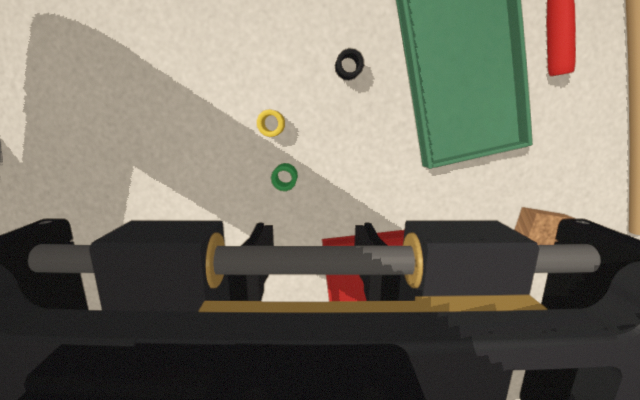

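```bash
python3 fer.py yellow w21
python3 - <<'E'
from h import *
plan([.445,-.064,.006],1.39)
E
```

```text
t 22.13 p [ 0.481  -0.1383  0.168 ] yaw 1.388 F [ 1.1 -0.6 -1. ] w 0.0457
[254 107  28  27 444] [267.3 120.2] at z.02 [ 0.4446 -0.0646  0.02  ]
row [ 6.85 -5.14 16.12] [ 0.1  0.  -0.2] rows>= 4.4 t 22.18
```

{"name": "drive_tool", "arguments": {"targets": [4,-3,4,0,0,0,6.8,-5.1,7,0,0,0,6.8,-5.1,10,0,0,0,6.8,-5.1,12,0,0,0,6.8,-5.1,12,0,0,0,6.8,-5.1,14,0,0,0,6.8,-5.1,16.5,0,0,0,6.8,-5.1,18,0,0,0,6.8,-5.1,18.6,0,0,0,6.8,-5.1,18.6,0,0,0,6.8,-5.1,18.6,0,0,0], "grip": -0.3}}

```text
time: 23.1
position: [0.4469, -0.0668, -0.0196]
tool_rot: [0.77, 0.638, 0.0, 0.001]
ft_force: [-1.0, 0.7, 0.3]
grip_width: 0.0566
```

{"name": "drive_tool", "arguments": {"targets": [0,0,0,0,0,0,0,0,0,0,0,0,0,0,0,0,0,0,0,0,0,0,0,0,0,0,0,0,0,0,0,0,0,0,0,0,0,0,0,0,0,0,0,0,0,0,0,0], "grip": 1, "squeeze": 20}}

```text
time: 23.77
position: [0.4456, -0.0656, -0.0197]
tool_rot: [0.77, 0.638, 0.0, 0.0]
ft_force: [-0.5, 1.3, 6.1]
grip_width: 0.0295
```

Run:
```python
from h import *
o=st();plan([.512,.2285,.11],1.39)
```

```text
t 23.77 p [ 0.4456 -0.0656 -0.0197] yaw 1.385 F [-0.5  1.3  6.1] w 0.0295
row [ 30.13   1.09 -12.98] [ 0.   0.  -0.3] rows>= 7.9 t 23.77
```

{"name": "drive_tool", "arguments": {"targets": [0,0,-4,0,0,0,0,0,-8,0,0,0,2,0,-12,0,0,0,30,1.1,-13,0,0,0,30,1.1,-13,0,0,0,30,1.1,-13,0,0,0,30,1.1,-13,0,0,0,30,1.1,-13,0,0,0,30,1.1,-13,0,0,0,30,1.1,-13,0,0,0,30,1.1,-13,0,0,0,30,1.1,-13,0,0,0]}}

```text
time: 24.77
position: [0.5116, 0.2287, 0.1095]
tool_rot: [0.769, 0.64, -0.0, 0.0]
ft_force: [-0.3, -0.1, -0.9]
grip_width: 0.0296
```

{"name": "drive_tool", "arguments": {"targets": [0,0,0,0,0,0,0,0,0,0,0,0]}}

```text
time: 24.93
position: [0.5111, 0.2257, 0.1094]
tool_rot: [0.77, 0.638, -0.001, -0.0]
ft_force: [-0.0, -0.5, -0.2]
grip_width: 0.0294
```

```bash
python3 look.py 22;python3 - <<'E'
from h import *
o=st();plan([.512,.228,.0677],1.39)
E
```

```text
t 24.93 p [0.5111 0.2257 0.1094] yaw 1.383 F [-0.  -0.5 -0.2] w 0.0294
t 24.98 p [0.5113 0.2256 0.1095] yaw 1.383 F [0.3 0.4 0.1] w 0.0297
t 25.03 p [0.5116 0.2256 0.1096] yaw 1.382 F [ 0.1 -0.3  0. ] w 0.0293
row [0.25 0.   4.19] [-0.1  0.  -0.4] rows>= 1.0 t 25.03
```

View pics/s22c.png

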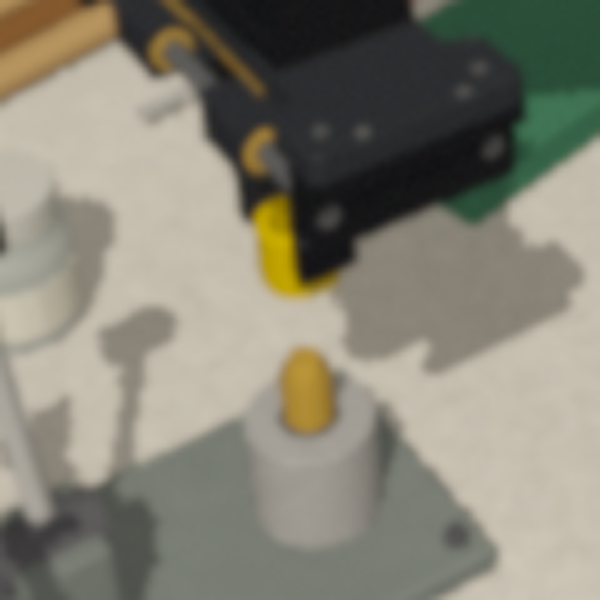

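View pics/w22.png

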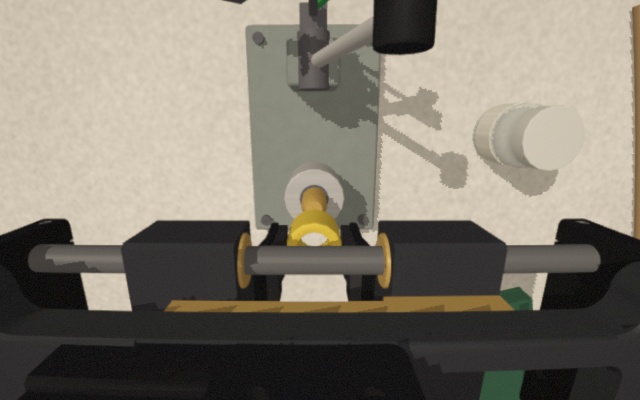

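{"name": "drive_tool", "arguments": {"targets": [0.2,0,1,0,0,0,0.2,0,2,0,0,0,0.2,0,3,0,0,0,0.2,0,3.6,0,0,0,0.2,0,4.1,0,0,0,0.2,0,4.3,0,0,0,0.2,0,4.5,0,0,0,0.2,0,4.7,0,0,0,0.2,0,4.8,0,0,0,0.2,0,4.8,0,0,0]}}

```text
time: 25.87
position: [0.5123, 0.2292, 0.063]
tool_rot: [0.77, 0.638, 0.0, 0.0]
ft_force: [-2.1, -0.0, 6.5]
grip_width: 0.0291
```

{"name": "drive_tool", "arguments": {"targets": [0,0,0,0,0,0,0,0,0,0,0,0,0,0,0,0,0,0,0,0,0,0,0,0,0,0,0,0,0,0,0,0,0,0,0,0], "grip": -0.1}}

```text
time: 26.37
position: [0.5124, 0.229, 0.0617]
tool_rot: [0.77, 0.638, -0.0, 0.0]
ft_force: [-0.8, -0.3, 0.2]
grip_width: 0.0475
```

```bash
python3 look.py 23
```

```text
t 26.37 p [0.5124 0.229  0.0617] yaw 1.384 F [-0.8 -0.3  0.2] w 0.0475
t 26.42 p [0.5124 0.229  0.0617] yaw 1.384 F [-0.  -0.5 -0. ] w 0.0478
```

View pics/s23c.png

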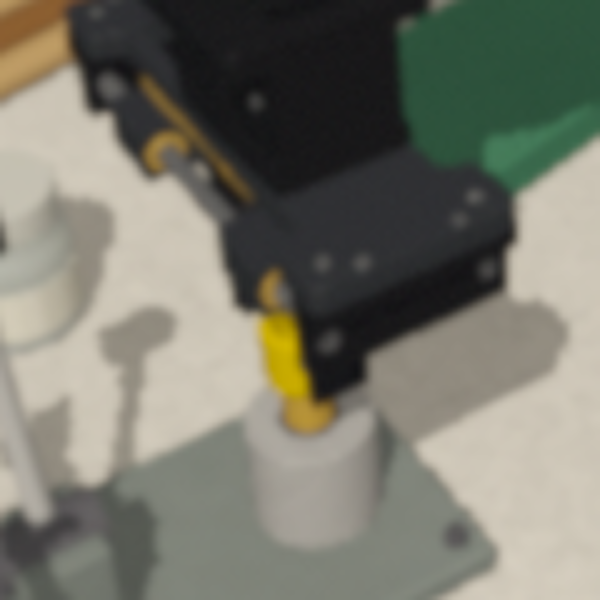

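View pics/w23.png

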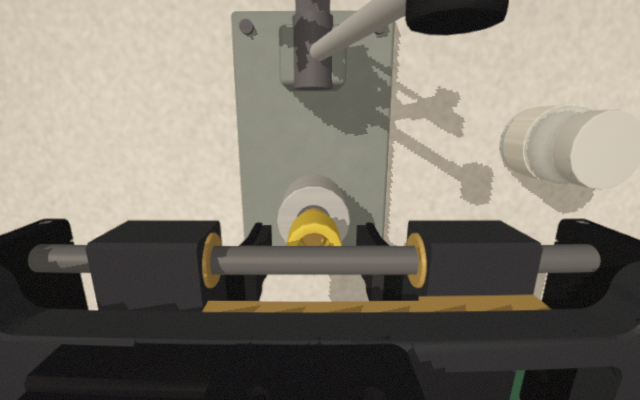

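{"name": "drive_tool", "arguments": {"targets": [0,0,0,0,0,0,0,0,0,0,0,0,0,0,0,0,0,0,0,0,0,0,0,0,0,0,0,0,0,0,0,0,0,0,0,0,0,0,0,0,0,0], "grip": 1, "squeeze": 20}}

```text
time: 27.05
position: [0.5124, 0.229, 0.0618]
tool_rot: [0.77, 0.638, -0.0, -0.0]
ft_force: [-0.5, 0.2, -0.4]
grip_width: 0.0296
```

Run:
```python
from h import *
o=st();plan([.53,-.318,.13],1.39)
```

```text
t 27.05 p [0.5124 0.229  0.0618] yaw 1.384 F [-0.5  0.2 -0.4] w 0.0296
row [-53.43  11.87  -6.82] [-0.   0.  -0.3] rows>= 13.2 t 27.05
```

{"name": "drive_tool", "arguments": {"targets": [0,0,-3,0,0,0,0,0,-6,0,0,0,-53.4,11.9,-7,0,0,0,-53.4,11.9,-7,0,0,0,-53.4,11.9,-7,0,0,0,-53.4,11.9,-7,0,0,0,-53.4,11.9,-7,0,0,0,-53.4,11.9,-7,0,0,0,-53.4,11.9,-7,0,0,0,-53.4,11.9,-7,0,0,0,-53.4,11.9,-7,0,0,0,-53.4,11.9,-7,0,0,0]}}

```text
time: 28.05
position: [0.5256, -0.1894, 0.1295]
tool_rot: [0.77, 0.638, 0.0, -0.0]
ft_force: [1.2, 0.2, -0.3]
grip_width: 0.0295
```

{"name": "drive_tool", "arguments": {"targets": [-11.5,2.5,0,0,0,0,-11.5,2.5,0,0,0,0,-11.5,2.5,0,0,0,0,-11.5,2.5,0,0,0,0,-11.5,2.5,0,0,0,0,-11.5,2.5,0,0,0,0]}}

```text
time: 28.55
position: [0.5285, -0.3041, 0.129]
tool_rot: [0.77, 0.638, 0.0, -0.001]
ft_force: [0.3, -0.3, -0.9]
grip_width: 0.0297
```

Run:
```python
from h import *
o=st();plan([.53,-.318,-.0145],1.39)
save('wrist','w24')
```

```text
t 28.55 p [ 0.5285 -0.3041  0.129 ] yaw 1.384 F [ 0.3 -0.3 -0.9] w 0.0297
row [-1.36  0.43 14.34] [-0.1 -0.1 -0.4] rows>= 3.5 t 28.55
```

View pics/w24.png

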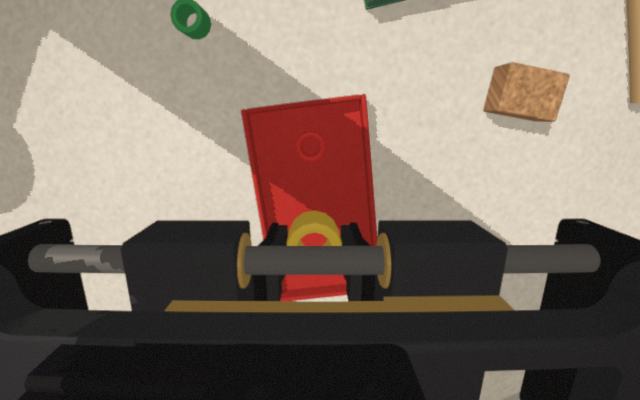

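{"name": "drive_tool", "arguments": {"targets": [-1.4,0.4,2,0,0,0,-1.4,0.4,5,0,0,0,-1.4,0.4,9,0,0,0,-1.4,0.4,12,0,0,0,-1.4,0.4,13.5,0,0,0,-1.4,0.4,14.4,0,0,0,-1.4,0.4,14.4,0,0,0,-1.4,0.4,14.4,0,0,0]}}

```text
time: 29.27
position: [0.5311, -0.3182, -0.0143]
tool_rot: [0.769, 0.639, 0.0, -0.0]
ft_force: [0.5, 0.5, -0.1]
grip_width: 0.0297
```

{"name": "drive_tool", "arguments": {"targets": [0,0,0,0,0,0,0,0,0,0,0,0,0,0,0,0,0,0,0,0,0,0,0,0,0,0,0,0,0,0,0,0,-2,0,0,0,0,0,-6,0,0,0,0,0,-10,0,0,0,4,-2,-14,0,0,0,8,-4,-16,0,0,0,12,-7,-18,0,0,0,15,-8,-18,0,0,0], "grip": -0.05}}

```text
time: 30.27
position: [0.4865, -0.1805, 0.1622]
tool_rot: [0.77, 0.638, 0.001, 0.002]
ft_force: [-0.0, 0.5, 0.7]
grip_width: 0.0461
```

Run:
```python
from h import *
plan([.45,-.14,.168],1.39)
```

```text
row [ 3.29 -4.34 -0.6 ] [ 0.2  0.1 -0.4] rows>= 1.3 t 30.27
```

{"name": "drive_tool", "arguments": {"targets": [3,-4,0,0,0,0,3,-4,0,0,0,0,3,-4,0,0,0,0,3,-4,0,0,0,0], "grip": -0.3}}

```text
time: 30.6
position: [0.4533, -0.144, 0.1604]
tool_rot: [0.77, 0.638, 0.0, 0.001]
ft_force: [0.3, -0.6, 0.2]
grip_width: 0.0556
```

```bash
python3 fer.py green w25
python3 - <<'E'
from h import *
save('side','s25'); plan([.447,-.126,.006],1.39)
E
```

```text
t 30.6 p [ 0.4533 -0.144   0.1604] yaw 1.385 F [ 0.3 -0.6  0.2] w 0.0556
[291 153  26  28 369] [303.7 166.7] at z.02 [ 0.447 -0.127  0.02 ]
row [ 1.78 -1.12 15.41] [ 0.1  0.1 -0.4] rows>= 3.7 t 30.7
```

View pics/w25.png

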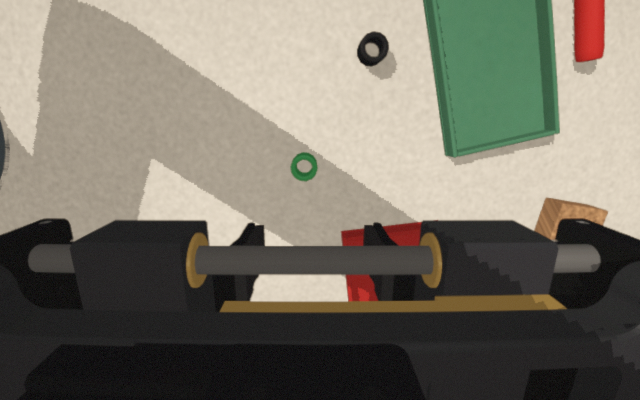

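View pics/s25.png

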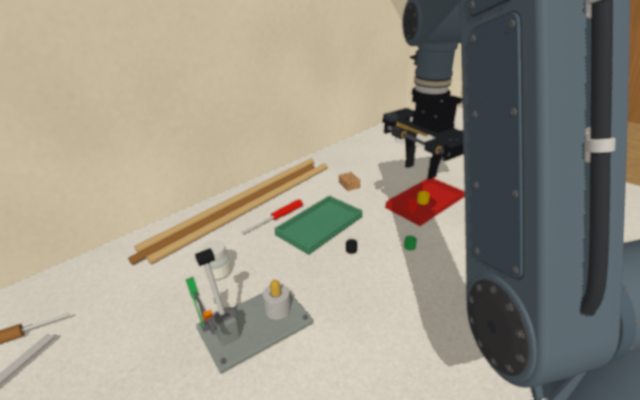

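{"name": "drive_tool", "arguments": {"targets": [1.6,-1.1,4,0,0,0,1.6,-1.1,8,0,0,0,1.6,-1.1,11,0,0,0,1.6,-1.1,12,0,0,0,1.6,-1.1,14,0,0,0,1.6,-1.1,16,0,0,0,1.6,-1.1,17.5,0,0,0,1.6,-1.1,17.8,0,0,0,1.6,-1.1,17.8,0,0,0,1.6,-1.1,17.8,0,0,0]}}

```text
time: 31.53
position: [0.4456, -0.1268, -0.0183]
tool_rot: [0.77, 0.638, 0.0, 0.0]
ft_force: [0.2, 0.8, 0.1]
grip_width: 0.0564
```

{"name": "drive_tool", "arguments": {"targets": [0,0,0,0,0,0,0,0,0,0,0,0,0,0,0,0,0,0,0,0,0,0,0,0,0,0,0,0,0,0,0,0,0,0,0,0,0,0,0,0,0,0,0,0,0,0,0,0], "grip": 1, "squeeze": 20}}

```text
time: 32.2
position: [0.4451, -0.1259, -0.0177]
tool_rot: [0.77, 0.638, 0.0, 0.0]
ft_force: [0.3, 0.2, 6.7]
grip_width: 0.0291
```

Run:
```python
from h import *
o=st();plan([.512,.229,.11],1.39)
```

```text
t 32.2 p [ 0.4451 -0.1259 -0.0177] yaw 1.384 F [0.3 0.2 6.7] w 0.0291
row [ 3.611e+01  1.000e-02 -1.278e+01] [ 0.1  0.  -0.3] rows>= 9.2 t 32.2
```

{"name": "drive_tool", "arguments": {"targets": [0,0,-4,0,0,0,0,0,-8,0,0,0,2,0,-12,0,0,0,36.1,0,-12.8,0,0,0,36.1,0,-12.8,0,0,0,36.1,0,-12.8,0,0,0,36.1,0,-12.8,0,0,0,36.1,0,-12.8,0,0,0,36.1,0,-12.8,0,0,0,36.1,0,-12.8,0,0,0,36.1,0,-12.8,0,0,0,36.1,0,-12.8,0,0,0]}}

```text
time: 33.2
position: [0.5127, 0.2348, 0.11]
tool_rot: [0.768, 0.64, 0.002, -0.0]
ft_force: [0.4, 0.2, -0.8]
grip_width: 0.0291
```

{"name": "drive_tool", "arguments": {"targets": [0,0,0,0,0,0,0,0,0,0,0,0,0,0,0,0,0,0]}}

```text
time: 33.45
position: [0.5105, 0.2274, 0.1093]
tool_rot: [0.77, 0.638, -0.001, -0.0]
ft_force: [-0.0, 0.1, 0.1]
grip_width: 0.0293
```

```bash
python3 look.py 26;python3 - <<'E'
from h import *
o=st();plan([.5122,.2292,.0677],1.39)
E
```

```text
t 33.45 p [0.5105 0.2274 0.1093] yaw 1.384 F [-0.   0.1  0.1] w 0.0293
t 33.5 p [0.5108 0.2271 0.1094] yaw 1.383 F [ 0.5 -1.5  0.2] w 0.0293
t 33.55 p [0.511  0.227  0.1096] yaw 1.382 F [-0.   0.3 -0.5] w 0.0293
row [0.24 0.08 4.19] [-0.1  0.1 -0.4] rows>= 1.0 t 33.55
```

View pics/s26c.png

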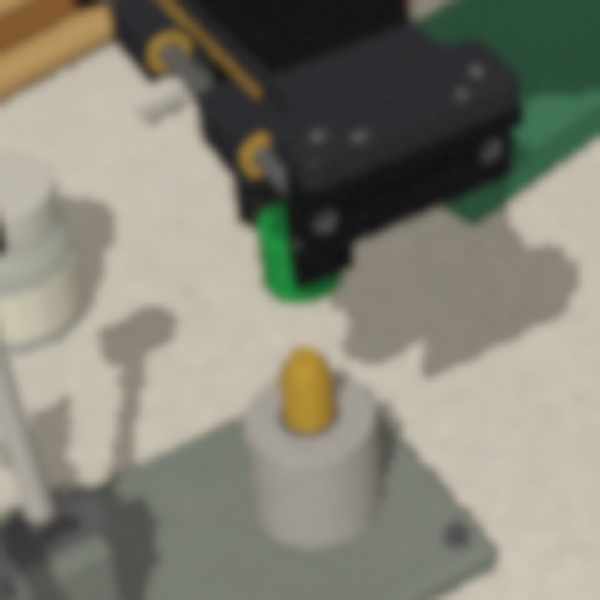

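View pics/w26.png

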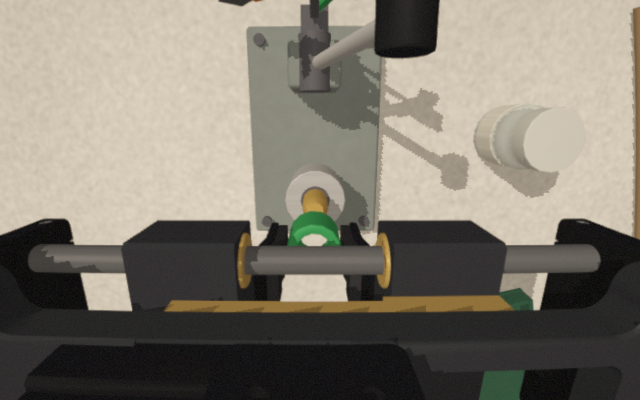

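{"name": "drive_tool", "arguments": {"targets": [0.2,0.1,1,0,0,0,0.2,0.1,2,0,0,0,0.2,0.1,3,0,0,0,0.2,0.1,3.6,0,0,0,0.2,0.1,4.1,0,0,0,0.2,0.1,4.3,0,0,0,0.2,0.1,4.5,0,0,0,0.2,0.1,4.7,0,0,0,0.2,0.1,4.8,0,0,0,0.2,0.1,4.8,0,0,0]}}

```text
time: 34.38
position: [0.5128, 0.2311, 0.0641]
tool_rot: [0.77, 0.638, 0.0, -0.0]
ft_force: [-3.8, -1.1, 14.1]
grip_width: 0.0292
```

{"name": "drive_tool", "arguments": {"targets": [0,0,0,0,0,0,0,0,0,0,0,0,0,0,0,0,0,0,0,0,0,0,0,0,0,0,0,0,0,0,0,0,0,0,0,0], "grip": -0.1}}

```text
time: 34.88
position: [0.5129, 0.2307, 0.0616]
tool_rot: [0.77, 0.638, -0.0, -0.0]
ft_force: [-0.7, 1.0, -0.1]
grip_width: 0.0473
```

```bash
python3 look.py 27
```

```text
t 34.88 p [0.5129 0.2307 0.0616] yaw 1.384 F [-0.7  1.  -0.1] w 0.0473
t 34.93 p [0.513  0.2307 0.0616] yaw 1.384 F [-0.5  1.1  0.2] w 0.0479
```

View pics/s27c.png

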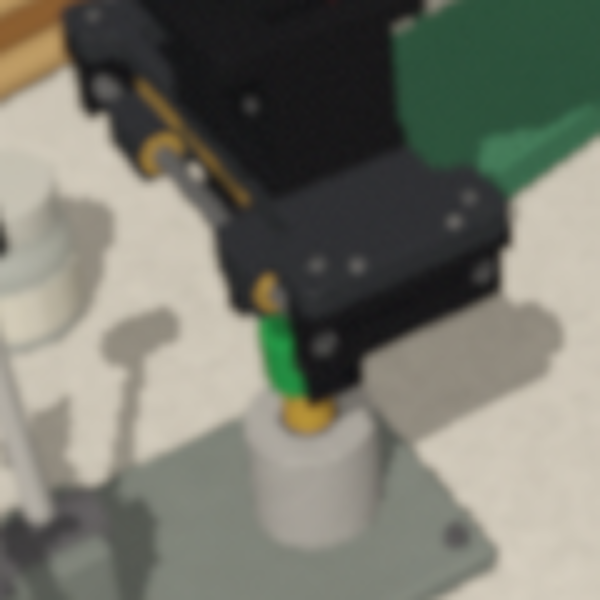

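View pics/w27.png

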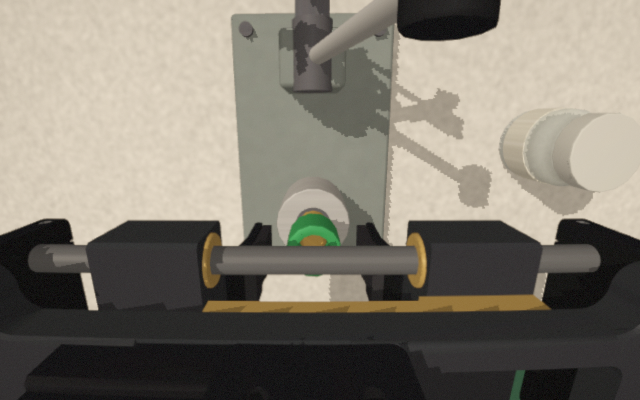

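Run:
```python
import cv2,numpy as np
a=cv2.imread('pics/w25.png')
A=cv2.resize(a[145:190,280:330],(400,360),interpolation=cv2.INTER_CUBIC);B=cv2.resize(a[27:72,348:398],(400,360),interpolation=cv2.INTER_CUBIC)
b=cv2.imread('pics/w12.png');C=cv2.resize(b[152:197,289:339],(400,360),interpolation=cv2.INTER_CUBIC);D=cv2.resize(b[122:167,202:252],(400,360),interpolation=cv2.INTER_CUBIC)
B=np.clip(B.astype(float)*2,0,255).astype(np.uint8)
cv2.imwrite('pics/rings.png',np.vstack([np.hstack([A,B]),np.hstack([C,D])])[:,:800][:600+120:1])
cv2.imwrite('pics/rings.png',cv2.resize(cv2.imread('pics/rings.png'),(660,594)))
```

```text
(no output)
```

View pics/rings.png

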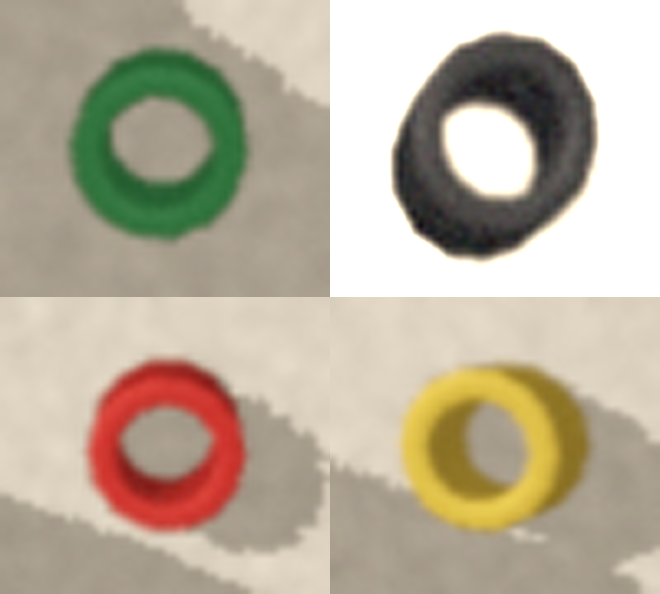

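{"name": "drive_tool", "arguments": {"targets": [0,0,0,0,0,0,0,0,0,0,0,0,0,0,0,0,0,0,0,0,0,0,0,0,0,0,0,0,0,0,0,0,0,0,0,0,0,0,0,0,0,0], "grip": 1, "squeeze": 20}}

```text
time: 35.57
position: [0.5128, 0.2307, 0.0619]
tool_rot: [0.77, 0.638, -0.0, -0.0]
ft_force: [-0.0, 0.3, 0.9]
grip_width: 0.0295
```

{"name": "drive_tool", "arguments": {"targets": [0,0,-3,0,0,0,0,0,-6,0,0,0,-53.4,11.9,-7,0,0,0,-53.4,11.9,-7,0,0,0,-53.4,11.9,-7,0,0,0,-53.4,11.9,-7,0,0,0,-53.4,11.9,-7,0,0,0,-53.4,11.9,-7,0,0,0,-53.4,11.9,-7,0,0,0,-53.4,11.9,-7,0,0,0,-53.4,11.9,-7,0,0,0,-53.4,11.9,-7,0,0,0]}}

```text
time: 36.57
position: [0.5264, -0.1878, 0.1295]
tool_rot: [0.77, 0.638, 0.0, 0.0]
ft_force: [1.7, 0.9, -1.2]
grip_width: 0.0292
```

{"name": "drive_tool", "arguments": {"targets": [-17,3.5,0,0,0,0,-17,3.5,0,0,0,0,-17,3.5,0,0,0,0,-17,3.5,0,0,0,0,-17,3.5,0,0,0,0,-17,3.5,0,0,0,0,-17,3.5,0,0,0,0]}}

```text
time: 37.15
position: [0.5288, -0.3585, 0.1288]
tool_rot: [0.77, 0.638, 0.0, -0.001]
ft_force: [-0.5, 1.0, -0.6]
grip_width: 0.0294
```

Run:
```python
from h import *
o=st();plan([.528,-.375,-.014],1.39)
save('wrist','w28')
```

```text
t 37.15 p [ 0.5288 -0.3585  0.1288] yaw 1.383 F [-0.5  1.  -0.6] w 0.0294
row [-1.66  0.25 14.28] [-0.1 -0.1 -0.4] rows>= 3.4 t 37.15
```

View pics/w28.png

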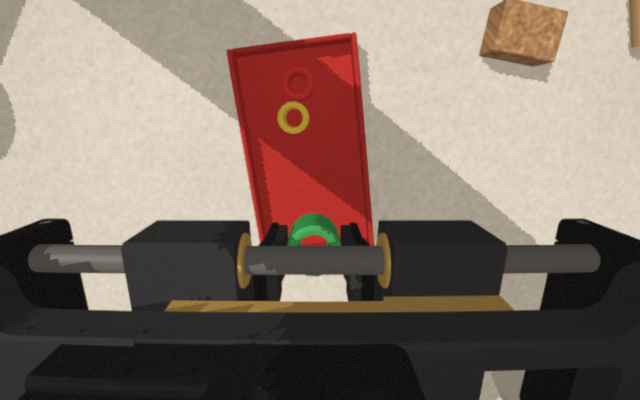

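{"name": "drive_tool", "arguments": {"targets": [-1.4,0.3,2,0,0,0,-1.4,0.3,5,0,0,0,-1.4,0.3,9,0,0,0,-1.4,0.3,12,0,0,0,-1.4,0.3,13.5,0,0,0,-1.4,0.3,14.3,0,0,0,-1.4,0.3,14.3,0,0,0,-1.4,0.3,14.3,0,0,0]}}

```text
time: 37.87
position: [0.5305, -0.3719, -0.0131]
tool_rot: [0.769, 0.639, 0.0, -0.0]
ft_force: [0.7, 1.0, -0.1]
grip_width: 0.0294
```

{"name": "drive_tool", "arguments": {"targets": [0,0,0,0,0,0,0,0,0,0,0,0,0,0,0,0,0,0,0,0,0,0,0,0,0,0,0,0,0,0,0,0,-2,0,0,0,0,0,-6,0,0,0,0,0,-10,0,0,0,4,0,-14,0,0,0,8,0,-16,0,0,0,12,0,-18,0,0,0,16,0,-18,0,0,0], "grip": -0.05}}

```text
time: 38.87
position: [0.5583, -0.2337, 0.1675]
tool_rot: [0.771, 0.637, 0.001, 0.003]
ft_force: [0.6, -0.1, 0.6]
grip_width: 0.0454
```

Run:
```python
from h import *
st();plan([.53,-.045,.168],1.39)
```

```text
t 38.87 p [ 0.5583 -0.2337  0.1675] yaw 1.382 F [ 0.6 -0.1  0.6] w 0.0454
row [18.01 -6.31 -0.14] [ 0.4  0.2 -0.4] rows>= 4.6 t 38.87
```

{"name": "drive_tool", "arguments": {"targets": [15,-6,0,0,0,0,15,-6,0,0,0,0,15,-6,0,0,0,0,15,-6,0,0,0,0,15,-6,0,0,0,0,15,-6,0,0,0,0,15,-6,0,0,0,0], "grip": -0.3}}

```text
time: 39.45
position: [0.526, -0.0748, 0.1641]
tool_rot: [0.77, 0.638, 0.0, 0.001]
ft_force: [0.1, -0.2, 1.2]
grip_width: 0.0563
```

```bash
python3 fer.py black w29
python3 - <<'E'
from h import *
save('top','t29');plan([.539,-.021,-.018],1.39)
p=cv2.imread('pics/t29.png')[120:280,300:520];cv2.imwrite('pics/t29c.png',cv2.resize(p,None,fx=3.6,fy=3.6,interpolation=cv2.INTER_CUBIC))
E
```

```text
t 39.45 p [ 0.526  -0.0748  0.1641] yaw 1.385 F [ 0.1 -0.2  1.2] w 0.0563
[304 117  25  26 251] [316.1 130.1] at z.02 [ 0.5404 -0.0214  0.02  ]
[ 38 219  30   3  66] [ 54.2 220.1] at z.02 [ 0.2118 -0.0647  0.02  ]
row [ 5.64  0.21 18.19] [ 0.1  0.  -0.4] rows>= 4.6 t 39.55
```

View pics/w29.png

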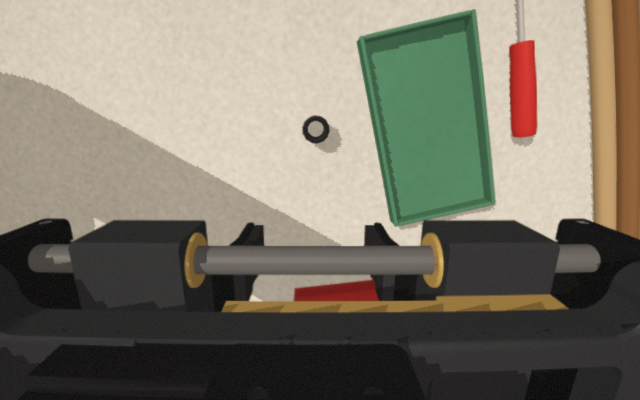

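View pics/t29c.png

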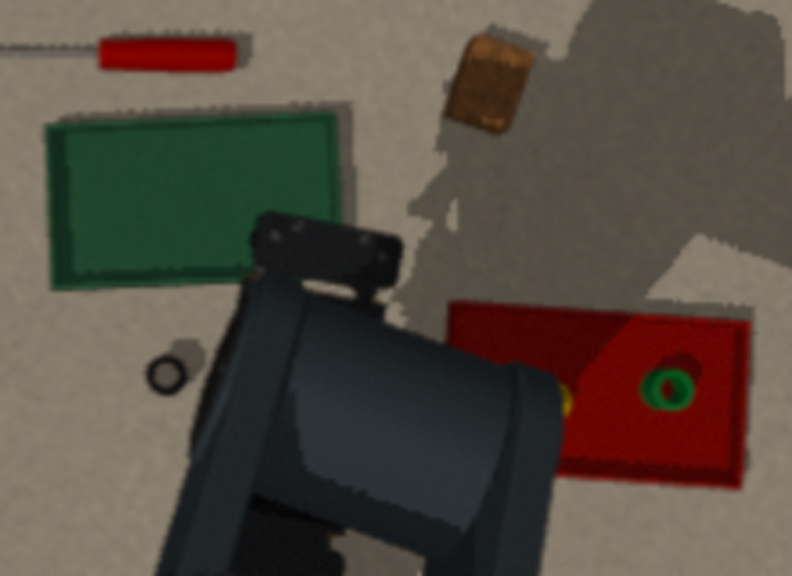

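{"name": "drive_tool", "arguments": {"targets": [3,0.2,4,0,0,0,5.5,0.3,7,0,0,0,5.5,0.3,10,0,0,0,5.5,0.3,13,0,0,0,5.5,0.3,13,0,0,0,5.5,0.3,15,0,0,0,5.5,0.3,17,0,0,0,5.5,0.3,18.2,0,0,0,5.5,0.3,18.2,0,0,0,5.5,0.3,18.2,0,0,0]}}

```text
time: 40.38
position: [0.5393, -0.0222, -0.0176]
tool_rot: [0.77, 0.638, 0.0, 0.0]
ft_force: [0.5, 0.3, 0.4]
grip_width: 0.0565
```

{"name": "drive_tool", "arguments": {"targets": [0,0,0,0,0,0,0,0,0,0,0,0,0,0,0,0,0,0,0,0,0,0,0,0,0,0,0,0,0,0,0,0,0,0,0,0,0,0,0,0,0,0,0,0,0,0,0,0], "grip": 1, "squeeze": 20}}

```text
time: 41.05
position: [0.5387, -0.0209, -0.0178]
tool_rot: [0.77, 0.638, 0.0, 0.0]
ft_force: [-0.7, 0.3, 5.6]
grip_width: 0.0286
```

Run:
```python
from h import *
o=st();plan([.512,.229,.11],1.39)
```

```text
t 41.05 p [ 0.5387 -0.0209 -0.0178] yaw 1.385 F [-0.7  0.3  5.6] w 0.0286
row [ 24.06  -7.24 -12.79] [ 0.   0.  -0.3] rows>= 6.8 t 41.05
```

{"name": "drive_tool", "arguments": {"targets": [0,0,-4,0,0,0,0,0,-8,0,0,0,2,0,-12,0,0,0,24,-7.2,-12.8,0,0,0,24,-7.2,-12.8,0,0,0,24,-7.2,-12.8,0,0,0,24,-7.2,-12.8,0,0,0,24,-7.2,-12.8,0,0,0,24,-7.2,-12.8,0,0,0,24,-7.2,-12.8,0,0,0,24,-7.2,-12.8,0,0,0,24,-7.2,-12.8,0,0,0]}}

```text
time: 42.05
position: [0.5117, 0.2278, 0.1092]
tool_rot: [0.77, 0.638, -0.001, -0.0]
ft_force: [-0.8, 0.6, -1.3]
grip_width: 0.0284
```

```bash
python3 look.py 30;python3 - <<'E'
from h import *
o=st();plan([.5122,.229,.0677],1.39)
E
```

```text
t 42.05 p [0.5117 0.2278 0.1092] yaw 1.385 F [-0.8  0.6 -1.3] w 0.0284
t 42.1 p [0.512  0.2273 0.1093] yaw 1.384 F [-0.8 -0.2 -1.2] w 0.0285
t 42.15 p [0.5121 0.227  0.1093] yaw 1.383 F [-1.1 -0.1 -0.8] w 0.0282
row [ 0.2  -0.03  4.16] [-0.   0.  -0.4] rows>= 1.0 t 42.15
```

View pics/s30c.png

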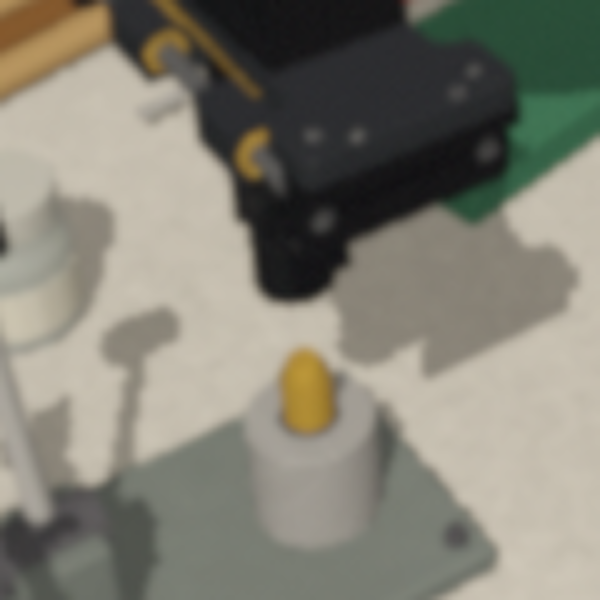

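View pics/w30.png

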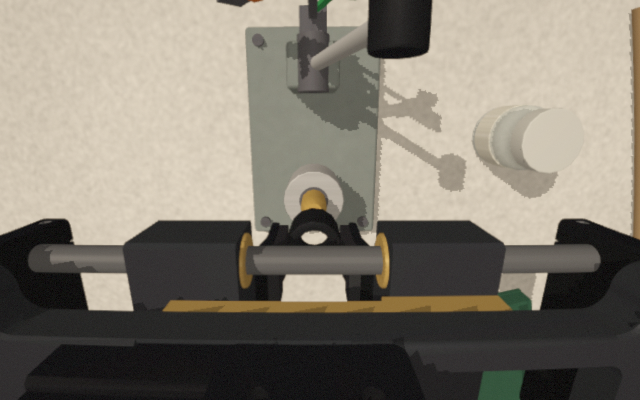

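{"name": "drive_tool", "arguments": {"targets": [0.2,0,1,0,0,0,0.2,0,2,0,0,0,0.2,0,3,0,0,0,0.2,0,3.6,0,0,0,0.2,0,4.1,0,0,0,0.2,0,4.3,0,0,0,0.2,0,4.5,0,0,0,0.2,0,4.7,0,0,0,0.2,0,4.8,0,0,0,0.2,0,4.8,0,0,0]}}

```text
time: 42.98
position: [0.5131, 0.2305, 0.0636]
tool_rot: [0.77, 0.638, 0.001, 0.0]
ft_force: [-2.4, -1.7, 11.0]
grip_width: 0.0291
```

{"name": "drive_tool", "arguments": {"targets": [0,0,0,0,0,0,0,0,0,0,0,0,0,0,0,0,0,0,0,0,0,0,0,0,0,0,0,0,0,0,0,0,0,0,0,0], "grip": -0.1}}

```text
time: 43.48
position: [0.5124, 0.2303, 0.0614]
tool_rot: [0.77, 0.638, -0.0, -0.0]
ft_force: [-0.8, -1.0, -0.4]
grip_width: 0.0473
```

```bash
python3 look.py 31
```

```text
t 43.48 p [0.5124 0.2303 0.0614] yaw 1.384 F [-0.8 -1.  -0.4] w 0.0473
t 43.53 p [0.5124 0.2303 0.0615] yaw 1.384 F [ 0.1 -0.5 -0.6] w 0.0477
```

View pics/s31c.png

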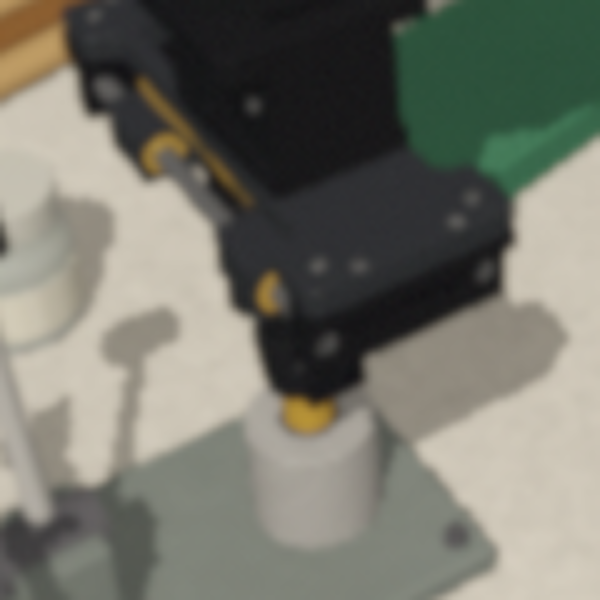

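View pics/w31.png

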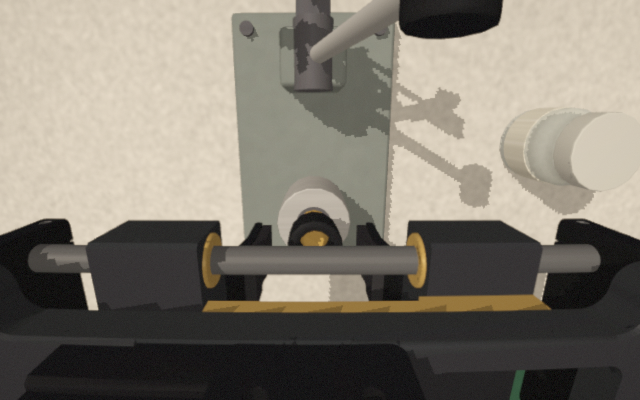

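{"name": "drive_tool", "arguments": {"targets": [0,0,-3,0,0,0,0,0,-7,0,0,0,-4,0,-10,0,0,0,-7,0,-10,0,0,0,-7,0,-10,0,0,0,-7,0,-10,0,0,0], "grip": -0.3}}

```text
time: 44.08
position: [0.4996, 0.1603, 0.1623]
tool_rot: [0.771, 0.637, 0.0, 0.0]
ft_force: [-0.4, -0.0, -0.1]
grip_width: 0.0564
```

```bash
python3 look.py 32
python3 - <<'E'
import cv2,numpy as np
a=cv2.imread('pics/w32.png'); cv2.imwrite('pics/w32c.png',cv2.resize(a[80:215,240:390],None,fx=4.4,fy=4.4,interpolation=cv2.INTER_CUBIC))
b=cv2.imread('pics/w29.png'); cv2.imwrite('pics/b29.png',np.clip(cv2.resize(b[110:150,296:346],None,fx=12,fy=12,interpolation=cv2.INTER_CUBIC).astype(float)*1.8,0,255).astype(np.uint8))
E
```

```text
t 44.08 p [0.4996 0.1603 0.1623] yaw 1.381 F [-0.4 -0.  -0.1] w 0.0564
t 44.13 p [0.4995 0.1612 0.1618] yaw 1.383 F [-0.3  0.5  0.1] w 0.0567
```

View pics/w32c.png

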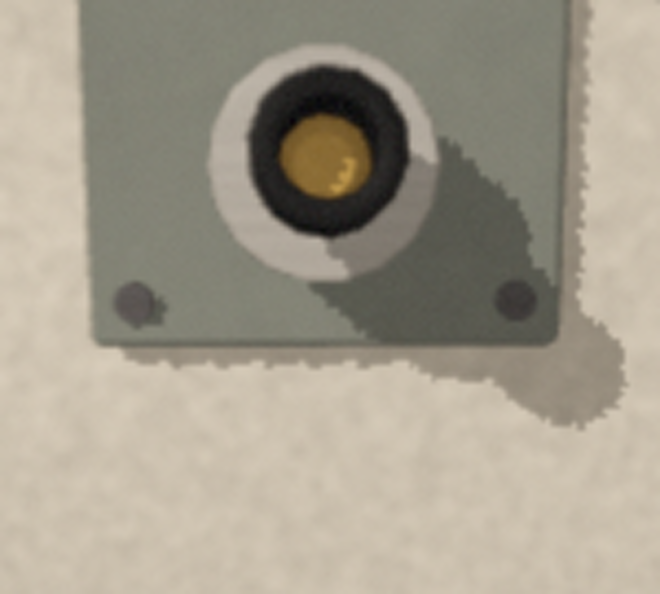

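View pics/s32c.png

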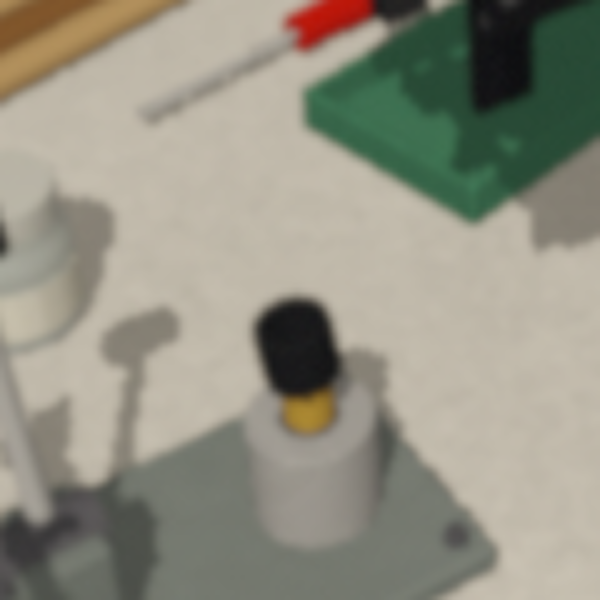

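View pics/b29.png

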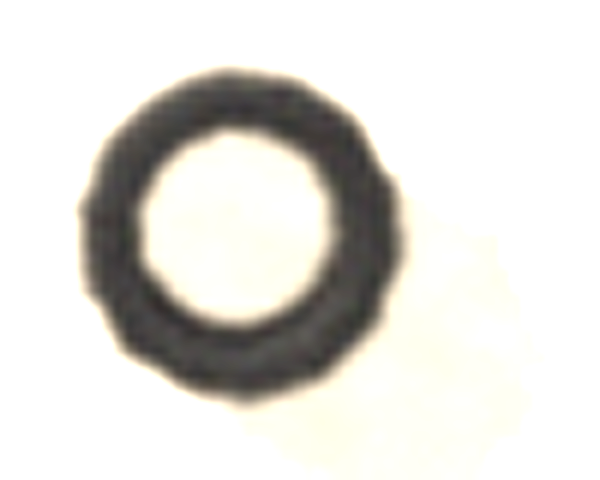

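Run:
```python
from h import *
o=st();plan([.5122,.2298,.0617],1.386)
```

```text
t 44.18 p [0.4994 0.1618 0.1614] yaw 1.384 F [-0.  -0.2 -0.1] w 0.0565
row [ 6.92 -0.    9.97] [-0.  -0.  -0.1] rows>= 2.9 t 44.18
```

{"name": "drive_tool", "arguments": {"targets": [3,0,0,0,0,0,6.9,0,1,0,0,0,6.9,0,2,0,0,0,6.9,0,4,0,0,0,6.9,0,6,0,0,0,6.9,0,8,0,0,0,6.9,0,9.5,0,0,0,6.9,0,10,0,0,0,6.9,0,10,0,0,0]}}

```text
time: 44.93
position: [0.5105, 0.2297, 0.0594]
tool_rot: [0.769, 0.639, -0.002, -0.001]
ft_force: [0.3, -0.6, -0.1]
grip_width: 0.0562
```

{"name": "drive_tool", "arguments": {"targets": [0,0,0,0,0,0,0,0,0,0,0,0,0,0,0,0,0,0,0,0,0,0,0,0,0,0,0,0,0,0,0,0,0,0,0,0,0,0,0,0,0,0,0,0,0,0,0,0], "grip": 1, "squeeze": 20}}

```text
time: 45.6
position: [0.5128, 0.2294, 0.0624]
tool_rot: [0.77, 0.638, 0.001, 0.0]
ft_force: [-0.0, 0.3, 3.5]
grip_width: 0.029
```

```bash
python3 look.py 33
```

```text
t 45.6 p [0.5128 0.2294 0.0624] yaw 1.384 F [-0.   0.3  3.5] w 0.029
t 45.65 p [0.5128 0.2294 0.0623] yaw 1.384 F [-0.7 -0.4  4.7] w 0.029
```

View pics/s33c.png

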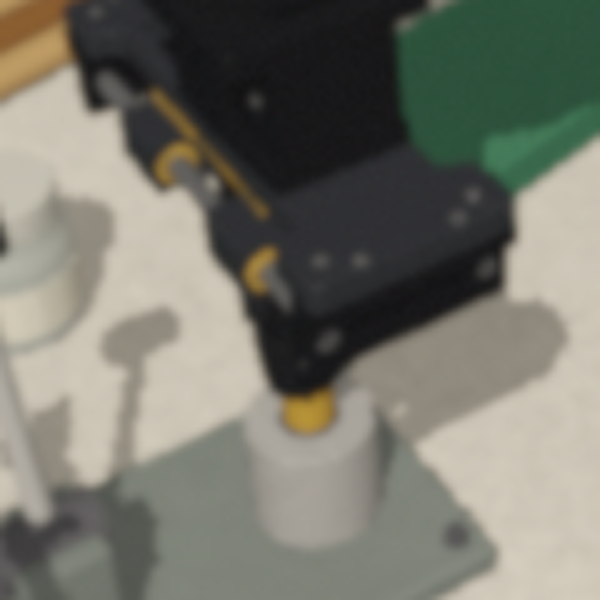

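{"name": "drive_tool", "arguments": {"targets": [0,0,-3,0,0,0,0,0,-6,0,0,0,-53.4,11.9,-7,0,0,0,-53.4,11.9,-7,0,0,0,-53.4,11.9,-7,0,0,0,-53.4,11.9,-7,0,0,0,-53.4,11.9,-7,0,0,0,-53.4,11.9,-7,0,0,0,-53.4,11.9,-7,0,0,0,-53.4,11.9,-7,0,0,0,-53.4,11.9,-7,0,0,0,-53.4,11.9,-7,0,0,0]}}

```text
time: 46.7
position: [0.5252, -0.1889, 0.1288]
tool_rot: [0.77, 0.638, -0.0, -0.001]
ft_force: [1.1, 0.2, -0.3]
grip_width: 0.0288
```

{"name": "drive_tool", "arguments": {"targets": [-22,4,0,0,0,0,-22,4,0,0,0,0,-22,4,0,0,0,0,-22,4,0,0,0,0,-22,4,0,0,0,0,-22,4,0,0,0,0,-22,4,0,0,0,0,-22,4,0,0,0,0]}}

```text
time: 47.37
position: [0.5236, -0.4109, 0.1281]
tool_rot: [0.771, 0.637, 0.0, -0.001]
ft_force: [0.7, 0.6, -1.4]
grip_width: 0.0287
```

Run:
```python
from h import *
o=st();p,d=save('wrist','w34'); hsv=cv2.cvtColor(p,cv2.COLOR_RGB2HSV)
for k,(l,u) in {'y':((20,120,60),(34,255,255)),'g':((45,100,30),(85,255,255))}.items():
    n,_,s,ce=cv2.connectedComponentsWithStats(cv2.inRange(hsv[:215],l,u))
    for i in range(1,n):
        if s[i,4]>60: print(k,s[i],onz('wrist',ce[i],.025,o).round(3))
np.save('pics/w34o.npy',np.r_[o['position'],o['tool_rot']])
```

```text
t 47.37 p [ 0.5236 -0.4109  0.1281] yaw 1.382 F [ 0.7  0.6 -1.4] w 0.0287
y [271  41  33  37 714] [ 0.524 -0.287  0.025]
g [299 135  31  31 500] [ 0.532 -0.374  0.025]
```

View pics/w34.png

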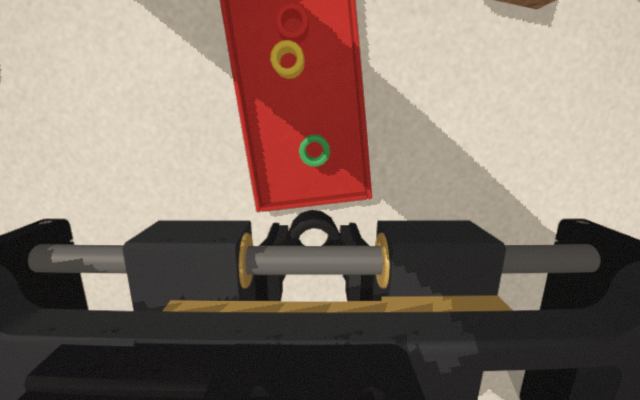

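Run:
```python
from h import *
o=st();plan([.529,-.330,.06],1.39)
```

```text
t 47.42 p [ 0.5237 -0.4094  0.1282] yaw 1.384 F [ 0.   1.2 -0.2] w 0.0288
row [ 7.88 -0.94  6.84] [-0.1 -0.1 -0.4] rows>= 2.5 t 47.42
```

{"name": "drive_tool", "arguments": {"targets": [4,-0.5,0,0,0,0,7.7,-0.9,3,0,0,0,7.7,-0.9,7,0,0,0,7.7,-0.9,9,0,0,0,7.7,-0.9,11,0,0,0,7.7,-0.9,13,0,0,0,7.7,-0.9,14.1,0,0,0,7.7,-0.9,14.1,0,0,0,7.7,-0.9,14.1,0,0,0]}}

```text
time: 48.17
position: [0.53, -0.3319, -0.0117]
tool_rot: [0.769, 0.639, 0.0, -0.001]
ft_force: [-0.1, 0.2, 0.2]
grip_width: 0.0286
```

{"name": "drive_tool", "arguments": {"targets": [0,0,0,0,0,0,0,0,0,0,0,0,0,0,0,0,0,0,0,0,0,0,0,0,0,0,0,0,0,0,0,0,-2,0,0,0,0,0,-6,0,0,0,0,0,-10,0,0,0,0,0,-14,0,0,0,-4,0,-18,0,0,0,-6,0,-20,0,0,0,-6,0,-20,0,0,0], "grip": -0.05}}

```text
time: 49.17
position: [0.5214, -0.401, 0.1964]
tool_rot: [0.771, 0.637, -0.001, 0.009]
ft_force: [1.6, -1.0, -0.3]
grip_width: 0.0459
```

Run:
```python
from h import *
o=st();save('wrist','w35')
```

```text
t 49.17 p [ 0.5214 -0.401   0.1964] yaw 1.381 F [ 1.6 -1.  -0.3] w 0.0459
```

View pics/w35.png

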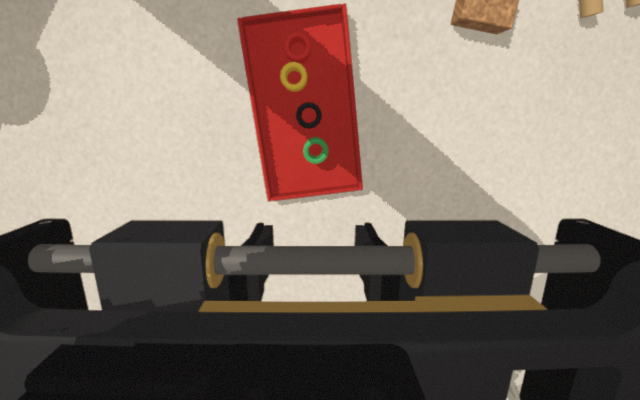

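Run:
```python
from h import *
save('top','t36');save('side','s36')
for n in('top0','top1','t20','t29','t36','side1','s36','w2','w12','w9','w8','w35'):
    p=cv2.imread(f'pics/{n}.png').astype(int)
    m=((p[...,0]>p[...,2]+12)&(p[...,0]>p[...,1]+5)).astype(np.uint8)
    k,_,st_,ce=cv2.connectedComponentsWithStats(m)
    for i in range(1,k):
        if st_[i,4]>10: print(n,st_[i],p[int(ce[i][1]),int(ce[i][0])])
```

```text
side1 [ 463  106   69   46 2145] [134  78  37]
side1 [634 212   6   6  15] [57 51 43]
side1 [630 218   7   6  19] [54 48 41]
side1 [569 381   4   8  13] [68 62 55]
side1 [559 388  11  12  38] [67 61 54]
s36 [458   0  19  22 159] [52 46 39]
s36 [  481     0   159   329 24041] [62 59 55]
s36 [ 458   19   22  205 2408] [53 46 40]
s36 [477 247   4   6  12] [87 81 71]
s36 [607 322   6   4  11] [81 75 66]
s36 [494 325   9   3  14] [85 79 70]
s36 [625 345   8   9  15] [79 74 64]
s36 [601 349  39  51 165] [83 77 68]
s36 [553 351  47  49 403] [96 89 79]
s36 [608 361  13  21  41] [80 74 64]
s36 [610 362  30  38 145] [87 81 71]
s36 [535 366   8  34 129] [97 91 80]
s36 [622 378  18  22 112] [89 84 74]
s36 [600 381   8   8  19] [79 73 64]
s36 [593 388   9  12  23] [80 74 65]
s36 [587 392   6   6  12] [76 71 62]
```

View pics/t36.png

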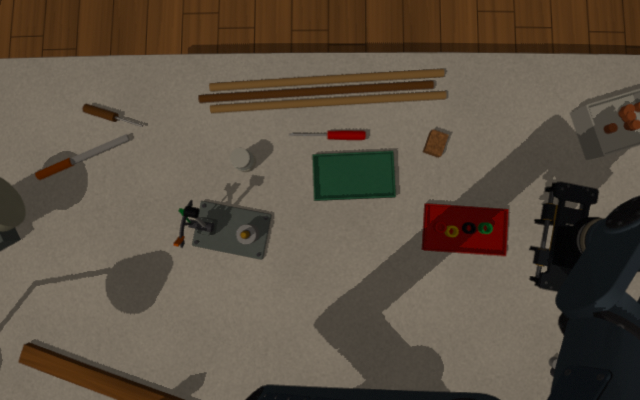

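View pics/s36.png

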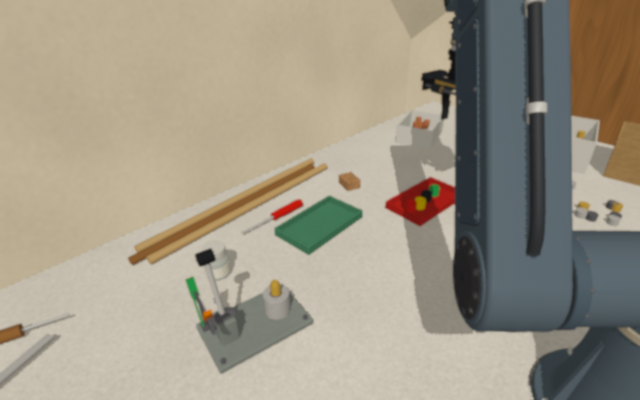

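Run:
```python
from h import *
o=st();plan([.4517,.2926,.286],-.178)
```

```text
t 49.32 p [ 0.5183 -0.392   0.1882] yaw 1.383 F [-0.2  0.  -0.8] w 0.0457
row [ 66.03 -19.3   -9.71] [-0.1 -0.  89.5] rows>= 16.7 t 49.32
```

{"name": "drive_tool", "arguments": {"targets": [0,0,-4,0,0,7,4,-1,-8,0,0,14,66,-19.3,-9.7,0,0,89.5,66,-19.3,-9.7,0,0,89.5,66,-19.3,-9.7,0,0,89.5,66,-19.3,-9.7,0,0,89.5,66,-19.3,-9.7,0,0,89.5,66,-19.3,-9.7,0,0,89.5,66,-19.3,-9.7,0,0,89.5,66,-19.3,-9.7,0,0,89.5,66,-19.3,-9.7,0,0,89.5,66,-19.3,-9.7,0,0,89.5], "grip": -1}}

```text
time: 50.32
position: [0.4755, 0.0339, 0.2722]
tool_rot: [1.0, -0.025, -0.003, -0.001]
ft_force: [0.4, 0.1, 0.3]
grip_width: 0.0868
```

Run:
```python
from h import *
o=st();plan([.4517,.2926,.286],-.178)
```

```text
t 50.32 p [0.4755 0.0339 0.2722] yaw -0.05 F [0.4 0.1 0.3] w 0.0868
row [ -3.69 -25.72  -1.34] [-0.   0.3  7.3] rows>= 6.2 t 50.32
```

{"name": "drive_tool", "arguments": {"targets": [-3.5,-23,-1.3,0,0,3.5,-3.5,-23,-1.3,0,0,3.5,-3.5,-23,-1.3,0,0,3.5,-3.5,-23,-1.3,0,0,3.5,-3.5,-23,-1.3,0,0,3.5,-3.5,-23,-1.3,0,0,3.5,-3.5,-23,-1.3,0,0,3.5,-3.5,-23,-1.3,0,0,3.5,-3.5,-23,-1.3,0,0,3.5]}}

```text
time: 51.07
position: [0.4523, 0.2618, 0.2855]
tool_rot: [0.999, -0.053, -0.002, 0.001]
ft_force: [-0.5, -0.7, -0.4]
grip_width: 0.0868
```

```bash
python3 lev.py w37
```

```text
t 51.07 p [0.4523 0.2618 0.2855] yaw -0.106 F [-0.5 -0.7 -0.4] w 0.0868
t 51.12 p [0.4529 0.2613 0.2858] yaw -0.107 F [ 1.  -0.2  0.4] w 0.0871
g 89 ang med,min,max 0.34912739116800234 [0.32125997 0.38754777] 0.3544038739433306
o 66 ang med,min,max -0.5249663964970694 [-0.56638415 -0.49234396] -0.5293640570919217
grip x lo,hi 0.02334350402998373 0.04368903625800247 mid 0.033516270143993096 topx 0.03366348617577362 ztop 0.12879126185136489
pin [ 8.68610222e-05 -1.02837203e-01  2.85311719e-02]
```

View pics/w37c.png

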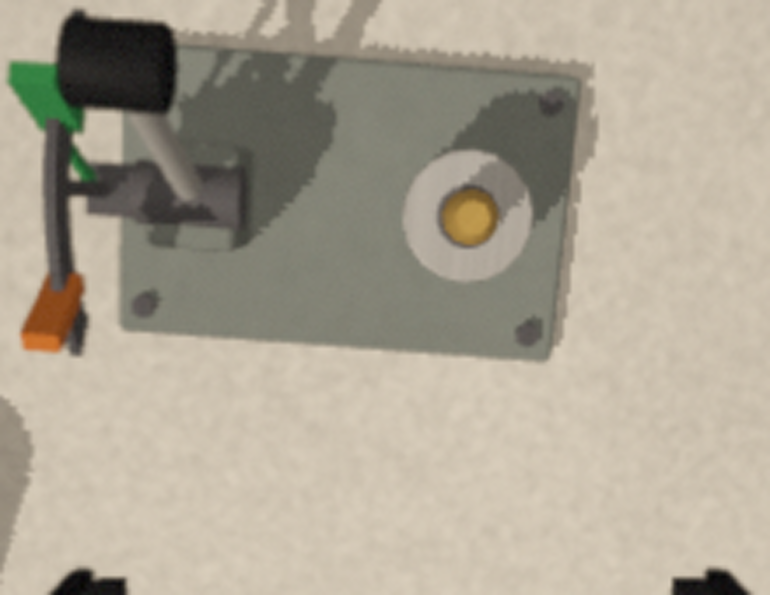

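Run:
```python
import cv2
for t in('w11s','w37s'):
    p=cv2.imread(f'pics/{t}.png')[240:340,170:250]; cv2.imwrite(f'pics/{t}z.png',cv2.resize(p,None,fx=6,fy=6,interpolation=cv2.INTER_CUBIC))
```

```text
(no output)
```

View pics/w11sz.png

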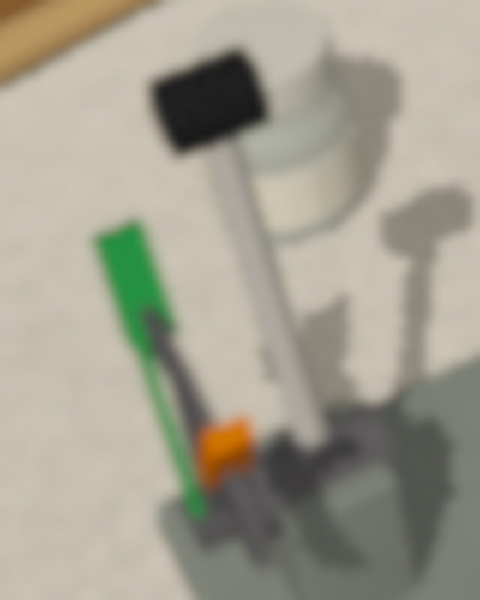

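View pics/w37sz.png

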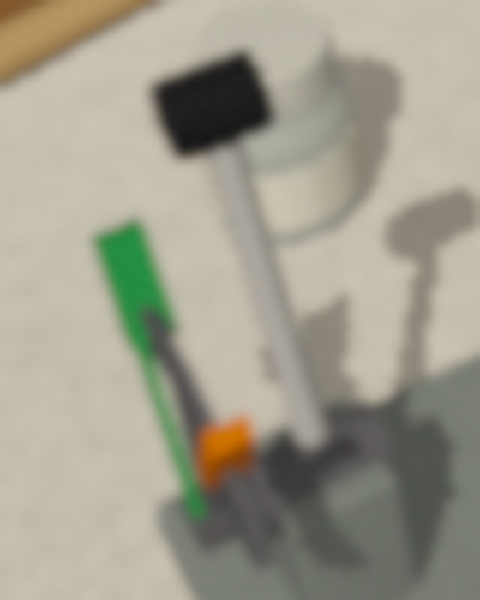

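Run:
```python
from h import *
a=-.18
for a in(-.165,-.18,-.19):
  X=np.array([np.cos(a),np.sin(a),0]);Y=np.array([-np.sin(a),np.cos(a),0])
  H=np.array([.5125,.2280,.06])+.105*Y
  def pl(u,off):
    oo,r=ray('side',(170+u[0]/6-.4,240+u[1]/6-.4)); s=((H+off*Y-oo)@Y)/(r@Y); P=oo+r*s-H; return np.array([P@X,P[2]])
  out=[]
  for nm,u,off in(('grip11',(210,102),0),('grip37',(213,104),0),('arm lo',(312,430),0),('arm hi',(228,155),0),('ptip',(118,231),.033),('pstem',(197,505),.033),('orange',(226,432),.033)):
    q=pl(u,off); out.append(q); print(nm,q.round(4),'r',np.hypot(*q).round(4),'ang',np.arctan2(*q).round(3))
  d=out[0]-out[2]; e=out[4]-out[5]; print(a,'arm dir11',np.arctan2(*d),'arm hi-lo',np.arctan2(*(out[3]-out[2])),'pointer dir',np.arctan2(*e))
```

```text
grip11 [0.0395 0.1128] r 0.1195 ang 0.337
grip37 [0.0368 0.114 ] r 0.1197 ang 0.312
arm lo [0.0081 0.0089] r 0.0121 ang 0.737
arm hi [0.0329 0.098 ] r 0.1033 ang 0.324
ptip [0.0373 0.0843] r 0.0922 ang 0.417
pstem [ 0.0279 -0.0196] r 0.0341 ang 2.183
orange [-0.0342  0.0677] r 0.0758 ang -0.468
-0.165 arm dir11 0.2934494910992118 arm hi-lo 0.2718756940822153 pointer dir 0.08973679437857017
grip11 [0.0404 0.1108] r 0.1179 ang 0.35
grip37 [0.0375 0.1121] r 0.1182 ang 0.323
arm lo [0.007  0.0085] r 0.011 ang 0.69
arm hi [0.0334 0.0962] r 0.1019 ang 0.334
ptip [0.0384 0.0815] r 0.0901 ang 0.44
pstem [ 0.0282 -0.0221] r 0.0358 ang 2.236
orange [-0.0389  0.0704] r 0.0805 ang -0.505
-0.18 arm dir11 0.31595482028547406 arm hi-lo 0.29249497043537387 pointer dir 0.0982942464401173
grip11 [0.0412 0.1093] r 0.1168 ang 0.36
grip37 [0.0381 0.1108] r 0.1171 ang 0.331
arm lo [0.0062 0.0082] r 0.0103 ang 0.65
arm hi [0.0338 0.095 ] r 0.1008 ang 0.342
ptip [0.0394 0.0795] r 0.0887 ang 0.46
pstem [ 0.0285 -0.0239] r 0.0372 ang 2.269
orange [-0.0424  0.0726] r 0.0841 ang -0.529
-0.19 arm dir11 0.332945809927758 arm hi-lo 0.30805170220976197 pointer dir 0.10497800618467475
```

Run:
```python
from h import *
o=st();plan([.565,.325,.139],-.18)
```

```text
t 51.17 p [0.4533 0.261  0.2862] yaw -0.108 F [-0.1 -0.4 -0.1] w 0.0871
row [10.45 -7.58 14.69] [0.1 0.1 4.1] rows>= 4.7 t 51.17
```

{"name": "drive_tool", "arguments": {"targets": [4,-2,2,0,0,4,8,-6,4,0,0,4,10.4,-7.6,6,0,0,4,10.4,-7.6,7,0,0,4,10.4,-7.6,7,0,0,4,10.4,-7.6,10,0,0,4,10.4,-7.6,13,0,0,4,10.4,-7.6,14.7,0,0,4,10.4,-7.6,14.7,0,0,4,10.4,-7.6,14.7,0,0,4]}}

```text
time: 52.0
position: [0.5648, 0.3251, 0.1401]
tool_rot: [0.996, -0.089, -0.001, 0.001]
ft_force: [-0.0, -0.1, 0.7]
grip_width: 0.0872
```

{"name": "drive_tool", "arguments": {"targets": [0,0,0,0,0,0,0,0,0,0,0,0,0,0,0,0,0,0,0,0,0,0,0,0,0,0,0,0,0,0,0,0,0,0,0,0,0,0,0,0,0,0,0,0,0,0,0,0,0,0,0,0,0,0,0,0,0,0,0,0,0,0,0,0,0,0,0,0,0,0,0,0], "grip": 1, "squeeze": 50}}

```text
time: 53.0
position: [0.5651, 0.3251, 0.14]
tool_rot: [0.996, -0.088, -0.001, 0.001]
ft_force: [-1.8, -4.7, 1.6]
grip_width: 0.0273
```

Run:
```python
from h import *
o=st();save('wrist','w38')
```

```text
t 53.0 p [0.5651 0.3251 0.14  ] yaw -0.177 F [-1.8 -4.7  1.6] w 0.0273
```

View pics/w38.png

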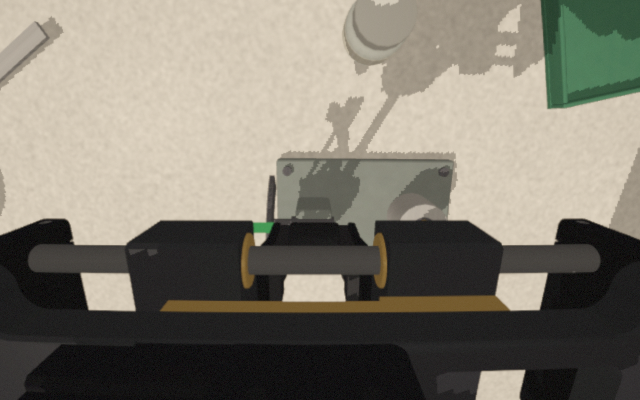

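{"name": "drive_tool", "arguments": {"targets": [-0.5,0,-0.1,0,0,0,-1,0,-0.23,0,0,0,-2,0,-0.37,0,0,0,-3,0,-0.43,0,0,0,-4,0,-0.4,0,0,0,-5,0,-0.29,0,0,0,-6,0,-0.1,0,0,0,-7,0,0.2,0,0,0,-8,0,0.57,0,0,0,-8.8,0,0.95,0,0,0,-9.5,0,1.35,0,0,0,-9.5,0,1.35,0,0,0]}}

```text
time: 54.05
position: [0.4726, 0.3424, 0.1299]
tool_rot: [0.996, -0.088, 0.002, 0.001]
ft_force: [-4.6, -8.1, 17.2]
grip_width: 0.0273
```

{"name": "drive_tool", "arguments": {"targets": [0,0,0,0,0,0,0,0,0,0,0,0,0,0,0,0,0,0]}}

```text
time: 54.3
position: [0.4726, 0.3424, 0.1299]
tool_rot: [0.996, -0.088, 0.001, 0.001]
ft_force: [-5.3, -8.3, 18.3]
grip_width: 0.0276
```

Run:
```python
from h import *
o=st();save('side','s39');save('wrist','w39')
cv2.imwrite('pics/s39c.png',cv2.resize(cv2.imread('pics/s39.png')[200:380,130:350],None,fx=3.2,fy=3.2,interpolation=cv2.INTER_CUBIC))
```

```text
t 54.3 p [0.4726 0.3424 0.1299] yaw -0.176 F [-5.3 -8.3 18.3] w 0.0276
```

View pics/s39c.png

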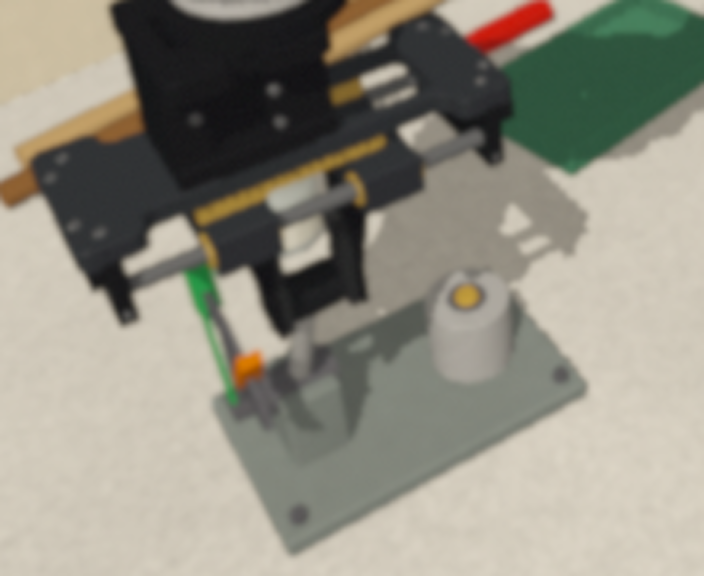

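View pics/w39.png

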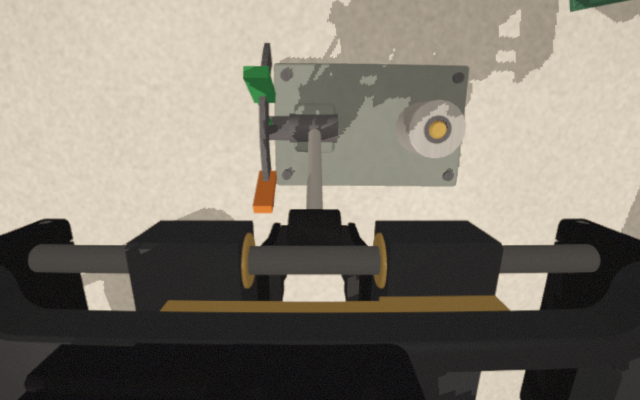

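{"name": "drive_tool", "arguments": {"targets": [0,0,0,0,0,0,0,0,0,0,0,0,0,0,0,0,0,0,0,0,0,0,0,0,0,0,0,0,0,0,0,0,-4,0,0,0,0,0,-8,0,0,0,0,0,-12,0,0,0,0,3,-15,0,0,0,-1,4,-15,0,0,0,-1,4,-15,0,0,0,-1,4,-15,0,0,0], "grip": -1}}

```text
time: 55.4
position: [0.4546, 0.3058, 0.2764]
tool_rot: [0.996, -0.089, -0.0, -0.0]
ft_force: [-0.4, 0.7, -0.3]
grip_width: 0.0864
```

```bash
python3 lev.py w40
python3 - <<'E'
from h import *
v=np.load('pics/w40o.npy'); o={'position':v[:3],'tool_rot':v[3:]}
st()
E
```

```text
t 55.4 p [0.4546 0.3058 0.2764] yaw -0.177 F [-0.4  0.7 -0.3] w 0.0864
t 55.45 p [0.4547 0.306  0.2757] yaw -0.177 F [ 0.5 -0.1  0.3] w 0.0865
g 110 ang med,min,max 0.34706891154877845 [0.31483225 0.39053692] 0.35268458509989364
o 64 ang med,min,max -0.5226355148794781 [-0.56103209 -0.49678944] -0.5289107672520582
grip x lo,hi -0.060128496608136725 -0.04000801133661867 mid -0.0500682539723777 topx -0.051010167154468045 ztop 0.12196027846568182
pin [-0.00041283 -0.10353911  0.00421963]
t 55.5 p [0.4548 0.3061 0.2753] yaw -0.177 F [-0.8  0.4  1. ] w 0.0866
```

View pics/w40c.png

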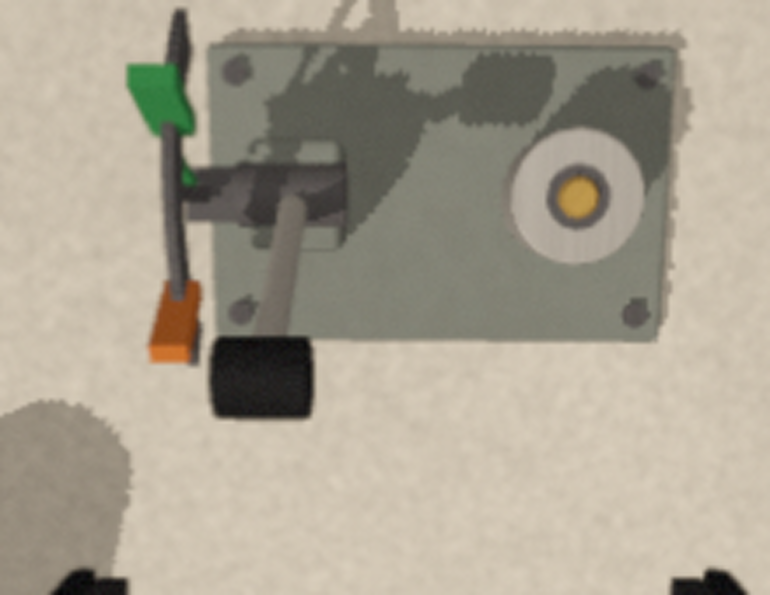

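Run:
```python
from h import *
o=st();plan([.4824,.3398,.131],-.18)
```

```text
t 55.5 p [0.4548 0.3061 0.2753] yaw -0.177 F [-0.8  0.4  1. ] w 0.0866
row [ 2.15 -3.82 14.42] [0.  0.1 0.2] rows>= 3.6 t 55.5
```

{"name": "drive_tool", "arguments": {"targets": [2.1,-3.8,3,0,0,0,2.1,-3.8,6,0,0,0,2.1,-3.8,6,0,0,0,2.1,-3.8,9,0,0,0,2.1,-3.8,12,0,0,0,2.1,-3.8,14,0,0,0,2.1,-3.8,14.4,0,0,0,2.1,-3.8,14.4,0,0,0,2.1,-3.8,14.4,0,0,0]}}

```text
time: 56.25
position: [0.4831, 0.3398, 0.1332]
tool_rot: [0.996, -0.088, 0.0, -0.0]
ft_force: [-0.1, -0.3, 0.8]
grip_width: 0.087
```

{"name": "drive_tool", "arguments": {"targets": [0,0,0,0,0,0,0,0,0,0,0,0,0,0,0,0,0,0,0,0,0,0,0,0,0,0,0,0,0,0,0,0,0,0,0,0,0,0,0,0,0,0,0,0,0,0,0,0,0,0,0,0,0,0,0,0,0,0,0,0,0,0,0,0,0,0,0,0,0,0,0,0], "grip": 1, "squeeze": 50}}

```text
time: 57.25
position: [0.4828, 0.3404, 0.1327]
tool_rot: [0.996, -0.089, 0.0, -0.001]
ft_force: [1.5, 3.3, -0.6]
grip_width: 0.0272
```

{"name": "drive_tool", "arguments": {"targets": [-0.2,0,0.1,0,0,0,-0.4,0,0.2,0,0,0,-0.6,0,0.3,0,0,0,-0.8,0,0.45,0,0,0,-1,0,0.55,0,0,0,-1.2,0,0.65,0,0,0,-1.3,0,0.75,0,0,0,-1.3,0,0.75,0,0,0,-1.3,0,0.75,0,0,0,-1.3,0,0.75,0,0,0]}}

```text
time: 58.08
position: [0.4733, 0.3423, 0.1277]
tool_rot: [0.996, -0.088, 0.004, -0.001]
ft_force: [3.0, -0.3, 10.1]
grip_width: 0.0274
```

Run:
```python
from h import *
st()
```

```text
t 58.08 p [0.4733 0.3423 0.1277] yaw -0.176 F [ 3.  -0.3 10.1] w 0.0274
```

{"name": "drive_tool", "arguments": {"targets": [0,0,0,0,0,0,0,0,0,0,0,0,0,0,0,0,0,0,0,0,0,0,0,0,0,0,0,0,0,0,0,0,-4,0,0,0,0,0,-8,0,0,0,0,0,-12,0,0,0,0,3,-15,0,0,0,-1,4,-15,0,0,0,-1,4,-15,0,0,0,-1,4,-15,0,0,0], "grip": -1}}

```text
time: 59.08
position: [0.4519, 0.3038, 0.2748]
tool_rot: [0.996, -0.089, -0.001, 0.0]
ft_force: [0.2, 0.9, -0.7]
grip_width: 0.0864
```

```bash
python3 lev.py w41
python3 - <<'E'
from h import *
v=np.load('pics/w41o.npy'); o={'position':v[:3],'tool_rot':v[3:]}
D=np.load('pics/w41.npz');dd=D['d']
c=proj('wrist',[.5133,.2275,.06],o);print(c)
zs=[]
for du in range(-24,25):
  for dv in range(-24,25):
    r=np.hypot(du,dv); u=np.round(c).astype(int)+[du,dv]; oo,ry=ray('wrist',u,o); P=oo+ry*dd[u[1],u[0]]; zs.append((r,P[2]))
zs=np.array(zs)
for a,b in((0,3),(3,5),(11,14),(13,16)): print(a,b,np.median(zs[(zs[:,0]>=a)&(zs[:,0]<b),1]))
E
```

```text
t 59.08 p [0.4519 0.3038 0.2748] yaw -0.177 F [ 0.2  0.9 -0.7] w 0.0864
t 59.13 p [0.4521 0.3041 0.2741] yaw -0.177 F [-0.1  0.9 -0.4] w 0.0869
g 110 ang med,min,max 0.34537045183076887 [0.31471647 0.38862683] 0.35167164885664604
o 64 ang med,min,max -0.5197488743497332 [-0.56382951 -0.49534597] -0.5295877401528061
grip x lo,hi -0.06798595763497237 -0.048800003138089805 mid -0.05839298038653108 topx -0.05995710689543184 ztop 0.117355388964006
pin [-0.00025376 -0.10362926  0.00162701]
[363.90083273 113.81866186]
0 3 0.0616284166204813
3 5 0.06163745571067372
11 14 0.06090108198451305
13 16 0.060793672388136266
```

View pics/w41c.png

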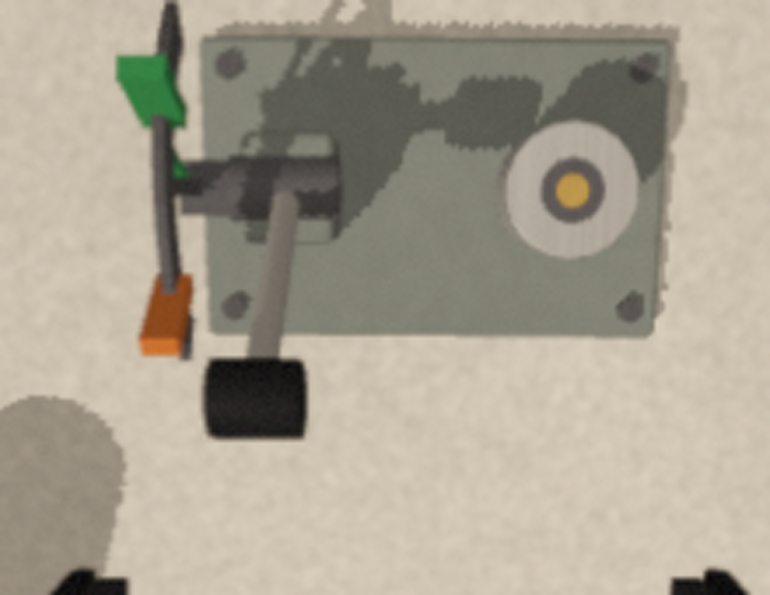

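Run:
```python
from h import *
for t in('w9','w11','w37','w40','w41'):
    v=np.load(f'pics/{t}o.npy'); o={'position':v[:3],'tool_rot':v[3:]}
    D=np.load(f'pics/{t}.npz');dd=D['d']
    def med(c,a,b):
        z=[]
        for du in range(-24,25):
            for dv in range(-24,25):
                r=np.hypot(du,dv)
                if a<=r<b:
                    u=np.round(c).astype(int)+[du,dv]; oo,ry=ray('wrist',u,o); z.append((oo+ry*dd[u[1],u[0]])[2])
        return np.median(z)
    cb=proj('wrist',[.5131,.2283,.06],o)
    col=med(cb,13,16)
    for k in range(3):
        tip=med(proj('wrist',[.5131,.2283,.09 if t in('w9','w11','w37') else .06],o),0,3)
    print(t,col.round(4),tip.round(4),'lever',((tip-col)/.035).round(3))
st()
```

```text
w9 0.0609 0.0899 lever 0.83
w11 0.0609 0.0909 lever 0.858
w37 0.0609 0.0902 lever 0.836
w40 0.0608 0.0646 lever 0.109
w41 0.0608 0.0617 lever 0.025
t 59.18 p [0.4523 0.3042 0.2737] yaw -0.177 F [ 0.6 -0.7  0.3] w 0.0869
```

Run:
```python
from h import *
save('top','t42')
p=cv2.imread('pics/t42.png')[120:270,160:520];cv2.imwrite('pics/t42c.png',cv2.resize(p,None,fx=2.2,fy=2.2,interpolation=cv2.INTER_CUBIC))
st()
```

```text
t 59.23 p [0.4524 0.3043 0.2736] yaw -0.177 F [0.7 0.8 0.8] w 0.0865
```

View pics/t42c.png

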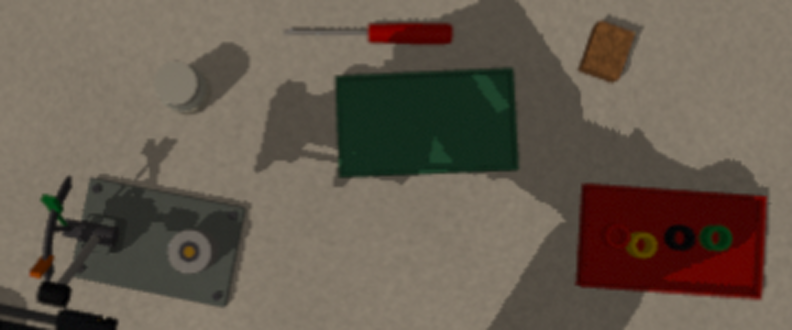

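```bash
python3 -c "
from rig import robot
print(robot.hand_in())"
```

```text
the job is handed in; nothing more can be done
None
```

The job is handed in, and as far as my checks can show, it was done correctly. All four ferrules on the bench turned out tight, so all of them are in the red tray and the green tray is empty.

- **Lever to the pointer:** I set the lever in two pulls, because the first fell short. Two measurements put it about 0.03 to 0.04 rad short of the green pointer, inside the 0.08 limit. A third, cruder estimate from the side camera put it 0.08 to 0.1 rad off. I discounted that one because it is very sensitive to the viewing angle. This step is the least certain one.
- **Trials on the pin:** I tried red, yellow, green and black in that order. Each stopped on the pin's nose at the same height and stayed there when released. Their bores also look like about 0.6 of the outside diameter, which matches 18 mm.
- **Blue:** I found no blue ferrule in any view. The rules' counts suggest there should be one, so this disagrees with the task text.
- **Yellow moved:** After I put it down, yellow turned up about 3 cm from where I left it, still inside the red tray. It may have been the knock the task warns of, or my gripper may have dragged it.
- **Parking:** The first pull left the lever at about 0.1 rad, so I corrected it. The last check reads about 0.02 rad from the orange mark.
- **Last picture:** The four rings stand upright on the red tray's floor. The jar, screwdriver and cork block look unmoved, and the gripper is clear of everything. The clock stood at 59 s of the 210 s allowed.
- **Finger length:** In the pictures the fingertips end about 25 mm short of the stated TCP, so I set grasp heights from what I saw. My first close on the lever grip missed because of this.

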